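# Load the resin pressure pot

### The job

Load the resin curing pot: turn its pressure cap anticlockwise to the first stop and wait there a second for the pressure to bleed off, then press the cap down, turn it past the stop until it is free, and lay it handle up on the middle of the cork mat. Stack all the moulds that lie on the bench on the middle of the rack in the pot, largest at the bottom and in order of size, and press each one down from above with the fingertips once you have let go of it, to feel that it lies flat before you add the next. Then put the cap back, press it down and turn it clockwise past the stop fully home, let go of it, twist the spring-return air valve clockwise to its stop, hold it there for a second and let it spring back; leave the white brick and the file alone.

Things in the scene. Friction and masses are not known exactly. Their poses are not given: they have to be found in the camera images.
- pot: Resin curing pressure pot, fixed: grey round vessel, 224 mm outer diameter, dark base plate, valve console (118 mm high, 110 wide) on its -x side, towards the robot. Origin on the pot's axis at bench level, z up. CAP ANGLE = how far the cap's x is turned clockwise (from above) from the pot's x: 0 lugs in the slots (7 deg play), 34 deg first stop, 79 deg end stop (fully locked).
- mouth (a point): Centre of the mouth, on the pot's axis level with the collar's top, 158 mm above the bench. The collar's ring of claws lies 150 to 158 mm up and reaches in to 86 mm radius, all round except for two slots, 34 deg wide and out to 102 mm radius, at the pot's +x and -x. The cap's two lugs go down through the slots and turn clockwise under the claws.
- first_stop (a point): Middle of one of the two first-stop blocks (21.5 deg clockwise of each slot, 95 mm from the axis), 5 mm deep under the claws. A cap pressed at least 6 mm below its locked height passes it, going either way; an unpressed cap does not. Pressing is needed only between about 5 and 36 deg of cap angle.
- seal_top (a point): Middle of the sprung rubber seal ring (inner radius 74 mm, the narrowest place down to the rack), level with its upper face. It pushes the cap up with 10 N at the locked height, 0.5 N more per mm, and goes down 9 mm at most from there (then about 10 N beyond the cap's weight). With the lugs in the slots the free cap stands 6 mm above its locked height.
- cap: Loose aluminium pressure cap, 160 mm diameter, 10 mm thick, low dome, 500 g; two lugs, 30 mm wide, 8 thick, flush with its underside, out to 96 mm radius at its +x and -x. Origin: centre of the flat underside, z up. Black bar handle along its x over the centre: 80 mm long, 22 wide, 22 to 50 mm above the origin. Starts locked at 66 to 76 deg, origin 142 mm above the pot's.
- rack: Perforated aluminium disc inside the pot, fixed, 190 mm diameter; origin at the centre of its upper face, 80 mm above the bench and 78 mm below the top of the collar.
- mat: Round cork mat on the bench, fixed, 190 mm diameter, 4 mm thick, origin at the centre of its underside: the place for the cap.
- valve (a joint): Air valve on top of the console: black knob with a bar grip. 0 at rest with the bar along the pot's x axis, grows to its stop at 1.0 rad as it is turned clockwise from above; a spring (0.05 N m at rest, 0.15 N m at the stop) turns it back when let go.
- valve_grip (a point): Middle of the valve knob's bar, on its axis, 145 mm above the bench, 170 mm from the pot's axis towards the pot's -x. Bar 42 mm long, 13 mm wide, from 134 to 157 mm above the bench.
- mould_a: Closed resin mould, a flat aluminium-coloured block 88 mm long (x), 48 mm wide (y), 12 mm thick, about 100 g, loose; the largest of four, may be absent. Origin at the centre of its underside, z up; at the start it lies flat on the bench to the left of the pot.
- mould_b: Closed resin mould, a flat aluminium-coloured block 76 mm long (x), 42 mm wide (y), 12 mm thick, about 80 g, loose; the second largest of four, may be absent. Origin at the centre of its underside, z up; at the start it lies flat on the bench to the left of the pot.
- mould_c: Closed resin mould, a flat aluminium-coloured block 64 mm long (x), 36 mm wide (y), 12 mm thick, about 60 g, loose; the third largest of four, may be absent. Origin at the centre of its underside, z up; at the start it lies flat on the bench to the left of the pot.
- mould_d: Closed resin mould, a flat aluminium-coloured block 52 mm long (x), 30 mm wide (y), 12 mm thick, about 45 g, loose; the smallest of four, may be absent. Origin at the centre of its underside, z up; at the start it lies flat on the bench to the left of the pot.
- brick: White soldering brick 110 x 80 x 28 mm, loose, on the bench; leave alone. Origin under its centre.
- file: Hand file with a round wooden handle, about 230 mm long along its x, loose, on the bench; leave alone. Origin under the root of the blade.
Mind the look-alikes: they are no part of the job. Leave any orange or purple look-alike of the mould_d alone.

How it is judged (in metres and radians):
On the way, in this order (a step that is already met when the one before it is completed fails the run):
1. the cap is turned anticlockwise to its first stop, not pressed down, and stands there for 0.8 s (angle between the x axis of cap and the x axis of pot, either way round between 0.52 and 0.7 rad and z of cap in the frame of pot above 0.139 m), for 0.8 s.
2. the cap is pressed down at the first stop (angle between the x axis of cap and the x axis of pot, either way round between 0.4 and 0.72 rad and z of cap in the frame of pot below 0.1375 m and horizontal distance between cap and pot below 0.012 m), for 0.1 s.
3. the cap is turned past the stop until its lugs stand in the slots (angle between the x axis of cap and the x axis of pot, either way round below 0.13 rad and z of cap in the frame of pot below 0.151 m and horizontal distance between cap and pot below 0.012 m), for 0.1 s.
4. the cap lies handle up on the cork mat, let go (horizontal distance between cap and mat below 0.04 m and z of cap in the frame of mat below 0.008 m and angle between cap's own z axis and vertical below 0.08 rad and contact force between the fingers and cap below 0.3 N), for 0.3 s.
5. mould_a (largest), if present, lies flat in the stack in the middle of the rack and, no longer gripped, is pressed down (over 4 N on what lies under it) (horizontal distance between mould_a and rack below 0.02 m and z of mould_a in the frame of rack between -0.003 and 0.045 m and angle between mould_a's own z axis and vertical below 0.06 rad and contact force between mould_a and rack above 4 N and contact force between the fingers and mould_a below 30 N), for 0.2 s.
6. mould_b (second), if present, lies flat in the stack in the middle of the rack and, no longer gripped, is pressed down (over 4 N on what lies under it) (horizontal distance between mould_b and rack below 0.02 m and z of mould_b in the frame of rack between -0.003 and 0.045 m and angle between mould_b's own z axis and vertical below 0.06 rad and (contact force between mould_b and rack above 4 N or contact force between mould_b and mould_a above 4 N) and contact force between the fingers and mould_b below 30 N), for 0.2 s.
7. mould_c (third), if present, lies flat in the stack in the middle of the rack and, no longer gripped, is pressed down (over 4 N on what lies under it) (horizontal distance between mould_c and rack below 0.02 m and z of mould_c in the frame of rack between -0.003 and 0.045 m and angle between mould_c's own z axis and vertical below 0.06 rad and (contact force between mould_c and rack above 4 N or contact force between mould_c and mould_a above 4 N or contact force between mould_c and mould_b above 4 N) and contact force between the fingers and mould_c below 30 N), for 0.2 s.
8. mould_d (smallest), if present, lies flat in the stack in the middle of the rack and, no longer gripped, is pressed down (over 4 N on what lies under it) (horizontal distance between mould_d and rack below 0.02 m and z of mould_d in the frame of rack between -0.003 and 0.045 m and angle between mould_d's own z axis and vertical below 0.06 rad and (contact force between mould_d and rack above 4 N or contact force between mould_d and mould_a above 4 N or contact force between mould_d and mould_b above 4 N or contact force between mould_d and mould_c above 4 N) and contact force between the fingers and mould_d below 30 N), for 0.2 s.
9. the cap is back on the pot, turned clockwise past the stop to within 15 degrees of its end stop, and let go (angle between the x axis of cap and the x axis of pot, either way round above 1.1 rad and z of cap in the frame of pot between 0.1395 and 0.1445 m and horizontal distance between cap and pot below 0.008 m and angle between cap's own z axis and vertical below 0.045 rad and contact force between the fingers and cap below 0.3 N), for 0.2 s.
10. the air valve is held at its stop for 0.8 s (value of joint valve above 0.92 rad), for 0.8 s.
At the end, for the whole second after the job is handed in: The cap is locked on the pot (turned at least 63 degrees, level, lugs under the claws), the valve is back within 0.08 rad of rest, and every mould present lies level in the pot within 20 mm of the rack's axis, each smaller one above the larger ones, all at rest (angle between the x axis of cap and the x axis of pot, either way round above 1.1 rad and z of cap in the frame of pot between 0.1395 and 0.1445 m and horizontal distance between cap and pot below 0.008 m and angle between cap's own z axis and vertical below 0.045 rad and value of joint valve below 0.08 rad and linear speed of each of cap, mould_a, mould_b, mould_c, mould_d below 0.02 m/s and horizontal distance between each of mould_a, mould_b, mould_c, mould_d and rack below 0.02 m and z of mould_a in the frame of rack between -0.003 and 0.045 m and angle between each of mould_a, mould_b, mould_c, mould_d's own z axis and vertical below 0.06 rad and z of mould_b in the frame of rack between -0.003 and 0.045 m and z of mould_c in the frame of rack between -0.003 and 0.045 m and z of mould_d in the frame of rack between -0.003 and 0.045 m and z of each of mould_b, mould_c, mould_d in the frame of mould_a above 0.009 m and z of each of mould_c, mould_d in the frame of mould_b above 0.009 m and z of mould_d in the frame of mould_c above 0.009 m); the robot touches nothing.
It fails at once if the brick is moved more than 30 mm (distance of brick from where it was at the start of the episode above 0.03 m).
It fails at once if the file is moved more than 30 mm (distance of file from where it was at the start of the episode above 0.03 m).
Of mould_a, mould_b, mould_c, mould_d only 2 to 4 are there at a start; the rules pass over those that are not, and their reading is None.
At some moment in a run one of cap may be knocked a few centimetres aside while the robot is not near it.
It also fails if it takes over 210 s, if anything falls off the work surface, if the arm or the gripper's body presses on something with over 40 N, if the wrist force passes 120 N, or if a joint passes its speed limit or range.

### The arm

A 7-joint arm with a two-finger parallel gripper is mounted at the origin on the work surface. World frame = base frame: x ahead of the robot, y to its left, z up, the work surface at z = 0. Lengths are in mm, angles in rad, forces in N, time in s.
With the tool pointing down it reaches from about 400 to 875 mm from the base axis. Payload 4.4 kg.
Tool frame: the origin (TCP) lies midway between the tips of the shut fingers; the grasp point (between the pads) lies 19 mm behind it; x points along the fingers, z is the direction in which the jaws open and shut, and the axes are right-handed (so a half turn about x gives the same grasp; the last joint's range is limited). The gripper opens to 85 mm and grips with 20 to 120 N. Pads are 22 mm wide; open, the fingers measure 114 mm over their backs; the gripper's body (76 mm by 85 mm) begins 54 mm behind the grasp point. The pads swing forward as they close: fully open they stand 13 mm farther back than shut.
Start: joints at [1.057, 0.628, 0.038, 1.517, -0.027, 0.996, -0.02], TCP at [281.468, -585.913, 231.313] pointing down, gripper open.
Joint ranges: [-3.06, 3.06], [-0.37, 2.12], [-1.25, 1.32], [0.18, 2.47], [-1.1, 4.24], [0.23, 1.98], [-2.94, 2.94]. Speed limits (rad/s): [2.57, 2.57, 3.14, 3.14, 3.14, 3.14, 3.14].

### API

Orientations are given as [roll, pitch, yaw] about the fixed x, y, z axes, in that order (R = Rz(yaw) Ry(pitch) Rx(roll)).
In Python, from cell import ctrl gives the robot as it stands. The module is installed in compiled form; this text tells all that it offers.
- The arm moves only by the tool servo_tool, never from a script. Its argument "rows" is a list of rows, each an object of numbers: "dx", "dy", "dz": the shift along the tool's x, y, z in units of 750 mm (1.0 is 750 mm); "wx", "wy", "wz": the turn, a rotation vector about the tool's x, y, z in units of 6 degrees (1.0 is 6 degrees); "fingers": the closure, from 0 (fully open) to 1 (shut). In form: [{"dx": .., "dy": .., "dz": .., "wx": .., "wy": .., "wz": .., "fingers": ..}, ...]. A call has 1 to 5 rows; each row shifts and turns the commanded pose from where the row before left it, along the tool's axes as they then stand; what a row does not reach is not made up. A row lasts 1/8 s, in which the tool goes at most 62.5 mm and 10.7 degrees, less where a joint would pass 70% of its speed; a pose out of reach is approached as far as the arm can. A call with a number of a shift or a turn outside -1 to 1 is refused whole. A call with a gripper value outside its range is refused whole. The fingers move at their own pace and stop on an object; the grip force is fixed at half the most. Time passes only in rows, so rows that do not move let the fingers close. It gives the time, the measured TCP pose, the force and the opening at its end, in the units of the state.
- ctrl.read_state(): the state, without advancing time (a new reading comes with each control period).
- ctrl.get_image(name): name is "side" or "top"; returns the picture (400x640x3 uint8, red, green, blue); there is no depth.
- ctrl.camera_info(name): a dict with "fovy" (degrees; the focal length in pixels is half the picture's height over the tangent of half this angle, whatever the lens; pixels are square), "cx", "cy" (the principal point, pixels), "k1" (the pictures are not rectified: a ray, as slopes to the right and down, at radius r is drawn at 1 + k1 r^2 times it, then the intrinsics apply), "R" (3x3) and "t" (3): a world point X has camera coordinates R X + t. Camera axes: x right, y down, z forward; pixel columns grow to the right and rows downward; lengths in mm; the calibration is good to about 2 mm. A picture is of the moment at which its call begins. camera_info takes no time and is no camera call.
- ctrl.finish_job(): hands the job in, once; it reports no verdict.
Trained networks look in the newest picture that a camera, given by its name, has taken for a name from the list of things; names that differ only in an ending like _2 or _b are one class to them, and where a whole thing is asked for, a point or a joint stands for the part that bears it (a point fixed in the world has none). Each returns a list of dicts, best first, with "conf" (0 to 1); they miss things now and then, are a little off and sometimes report something else, mostly with a low value. They report only what shows in the picture. A call takes as long as a camera call. They do not tell look-alikes from the thing itself.
- ctrl.search_frame(label, camera): "extent" ([centre column, centre row, width, height] in pixels, round what is visible of it).
- ctrl.silhouettes(label, camera): "region" (400x640 bool, what is visible of it) and "extent" ([centre column, centre row, width, height] in pixels, round what is visible of it).
- ctrl.mark_of(label, camera): "point" ([column, row] in pixels: a listed point, or the origin of a listed thing).
The state is a dict: "clock": time; "qpos": joint angles; "qd": joint speeds; "tau": joint torques, N m; "eef_pos": TCP position; "tool_rot": TCP orientation; "force": force on the tool from outside, world axes, zero at the start; "torque": the same for the moment, N m; "width": finger opening in mm.
Only numpy, scipy, OpenCV 4.12 (cv2) and the standard library are available. Lean on these libraries where they do the work, as an engineer would, in place of code of your own. Each camera call takes 0.05 s, during which the arm holds its last target.

## Working session

There is one attempt and no reset: what is moved stays moved. The work goes in short steps, Python scripts to look and compute and a tool call to move; the robot and the scene stay as the last step left them, time stands still between calls to the robot, and variables do not carry over. Pictures are saved under pics/ and viewed, and the job is handed in when it is done.

Besides the shell and the picture viewer there is one more tool, called after "Request:" as name(argument=value, ...) on one line, values as JSON. servo_tool: Moves the arm, as the interface text tells. Its arguments: {"type":"object","properties":{"rows":{"type":"array"}},"required":["rows"]}

I'll start with the state and both camera pictures.

```bash
ls; mkdir -p pics; python3 - <<'E'
from cell import ctrl
import cv2,numpy as np
print(ctrl.read_state())
for n in("side","top"):
    im=ctrl.get_image(n); cv2.imwrite(f"pics/{n}0.png",im[:,:,::-1])
    print(n,ctrl.camera_info(n))
E
```

```text
pics
{'clock': 0.0, 'qpos': array([ 1.0571666 ,  0.62934581,  0.0384343 ,  1.51837807, -0.02704062,
        0.99632898, -0.02000496]), 'qd': array([-0.00033249,  0.00032269,  0.0003897 ,  0.0013246 ,  0.00084245,
       -0.00084815, -0.0007591 ]), 'tau': array([-8.04729552e-05, -5.63405836e+01,  1.22631390e+00, -1.93440539e+01,
        1.10507780e-02,  1.05073774e-02, -2.42772347e-05]), 'eef_pos': array([ 281.21911383, -585.30469714,  230.3859475 ]), 'tool_rot': array([3.13519025, 1.56885329, 2.01220254]), 'force': array([0.34084844, 0.22710462, 0.12957689]), 'torque': array([-0.01708722,  0.01588746,  0.00702809]), 'width': 85.3173355256542}
side {'fovy': 53.10030981092094, 'cx': 317.4584713447923, 'cy': 197.61717722898698, 'k1': -0.04554139518217715, 'R': array([[-0.86935665, -0.49408092, -0.01015185],
       [-0.31659718,  0.57260467, -0.75623417],
       [ 0.37945387, -0.65422316, -0.6542223 ]]), 't': array([ 497.24776324,  209.78372467, 1115.36667463])}
top {'fovy': 52.161913092909174, 'cx': 313.4605041587384, 'cy': 198.74501808193926, 'k1': -0.035886099042848556, 'R': array([[-0.01522846, -0.99987276,  0.00474863],
       [-0.99604513,  0.01475406, -0.08761513],
       [ 0.08753392, -0.00606409, -0.99614308]]), 't': array([  87.13862762,  526.19410177, 1123.3384447 ])}
```

View pics/side0.png

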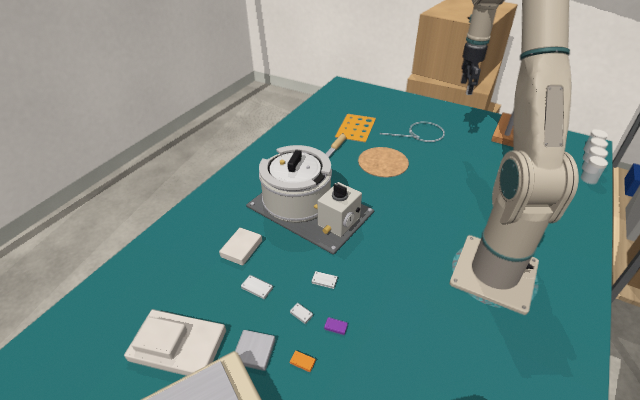

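View pics/top0.png

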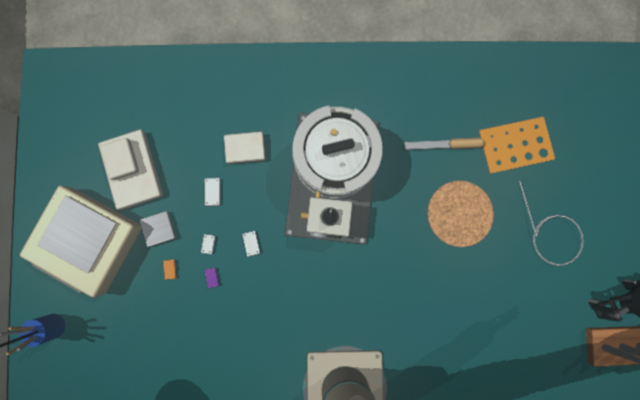

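```bash
cat > h.py <<'E'
from cell import ctrl
import cv2,numpy as np
from scipy.spatial.transform import Rotation as Ro
C={n:ctrl.camera_info(n) for n in("side","top")}
for c in C.values():
    c['f']=200/np.tan(np.radians(c['fovy'])/2)
def dist(n,a):
    c=C[n]; r2=(a**2).sum(-1,keepdims=True); return a*(1+c['k1']*r2)*c['f']+np.array([c['cx'],c['cy']])
def proj(n,X):
    c=C[n]; p=np.atleast_2d(X)@np.array(c['R']).T+np.array(c['t']); return dist(n,p[:,:2]/p[:,2:])
def unproj(n,uv,z):
    c=C[n]; uv=np.atleast_2d(np.array(uv,float)); d=(uv-[c['cx'],c['cy']])/c['f']; a=d.copy()
    for _ in range(10): a=d/(1+c['k1']*(a**2).sum(-1,keepdims=True))
    R=np.array(c['R']);t=np.array(c['t'])
    ray=np.c_[a,np.ones(len(a))]@R; o=-R.T@t
    z=np.broadcast_to(z,(len(a),))
    s=(z-o[2])/ray[:,2]; return o+ray*s[:,None]
def tri(uvs):  # {'side':uv,'top':uv}
    A=[];b=[]
    for n,uv in uvs.items():
        p0=unproj(n,uv,0)[0];p1=unproj(n,uv,300)[0];d=(p1-p0)/np.linalg.norm(p1-p0)
        M=np.eye(3)-np.outer(d,d);A.append(M);b.append(M@p0)
    return np.linalg.lstsq(np.vstack(A),np.hstack(b),rcond=None)[0]
def save(n,name,box=None,k=1):
    im=ctrl.get_image(n)
    o=im
    if box: x0,y0,x1,y1=box;o=im[y0:y1,x0:x1]
    if k!=1:o=cv2.resize(o,None,fx=k,fy=k,interpolation=cv2.INTER_CUBIC)
    cv2.imwrite(f"pics/{name}.png",o[:,:,::-1]); return im
def st():
    s=ctrl.read_state(); R=Ro.from_euler('xyz',s['tool_rot']).as_matrix()
    print('t',round(s['clock'],2),'pos',s['eef_pos'].round(1),'x',R[:,0].round(3),'z',R[:,2].round(3),'F',s['force'].round(1),'T',s['torque'].round(2),'w',round(s['width'],1),'q',s['qpos'].round(2)); return s,R
E
python3 - <<'E'
from h import *
im=cv2.imread('pics/top0.png')
cv2.imwrite('pics/c1.png',cv2.resize(im[100:300,130:290],None,fx=3.6,fy=3,interpolation=cv2.INTER_CUBIC) if 0 else cv2.resize(im[120:300,90:290],None,fx=3.3,fy=3.3,interpolation=cv2.INTER_CUBIC))
cv2.imwrite('pics/c2.png',cv2.resize(im[95:255,270:400],None,fx=3.7,fy=3.7,interpolation=cv2.INTER_CUBIC))
for cam in("top","side"):
  for l in("pot","mouth","cap","mat","valve_grip","seal_top","first_stop"):
    r=ctrl.mark_of(l,cam); print(cam,l,[(np.round(d['point'],1),round(d['conf'],2)) for d in r[:3]])
  r=ctrl.silhouettes("mould_a",cam)
  for d in r: print(cam,np.round(d['extent'],1),round(d['conf'],2))
E
```

```text
top pot [(array([207.8, 245. ]), 0.63), (array([327.4, 218.8]), 0.16)]
top mouth []
top cap [(array([333.7, 148.7]), 0.96), (array([254.8, 241.2]), 0.6)]
top mat [(array([460.7, 211. ]), 0.79)]
top valve_grip [(array([328.2, 219.5]), 0.48), (array([254. , 243.5]), 0.24)]
top seal_top []
top first_stop [(array([354.7, 114.7]), 0.64)]
top [252.  241.7  12.3  23.8] 0.57
top [210.6 277.   16.1  20.8] 0.55
top [170.4 267.8  13.2  17.9] 0.53
side pot [(array([296. , 203.4]), 0.92)]
side mouth [(array([293. , 165.9]), 0.58)]
side cap [(array([294. , 168.5]), 0.85)]
side mat [(array([382.7, 158.8]), 0.81)]
side valve_grip [(array([341.7, 190.2]), 0.65)]
side seal_top [(array([299.6, 313.7]), 0.63)]
side first_stop [(array([279.1, 151.7]), 0.88)]
side [325.6 279.9  24.7  11.7] 0.87
side [259.2 287.4  29.8  23.3] 0.86
side [335.6 329.3  22.9  14. ] 0.81
side [302.9 359.9  30.3  25.1] 0.55
side [309.7 197.4 131.2 106.9] 0.44
```

View pics/c1.png

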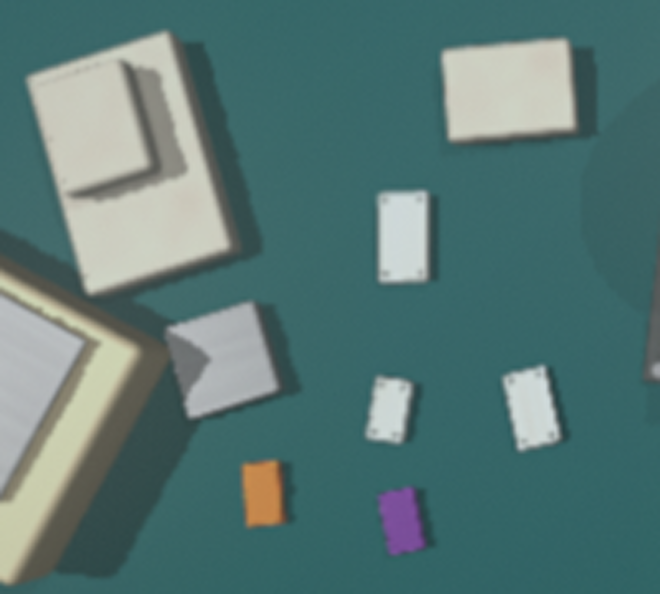

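View pics/c2.png

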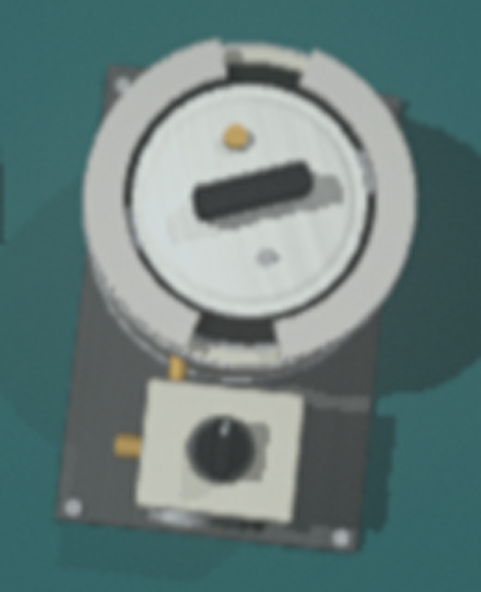

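```bash
cat > fit.py <<'E'
from h import *
from scipy.optimize import least_squares
def circ(im,n,z,r0,c0,sgn,band=8,thr=12):
    """fit circle at height z; sgn=+1 brighter outside"""
    g=cv2.GaussianBlur(cv2.cvtColor(im,cv2.COLOR_BGR2GRAY).astype(np.float32),(0,0),0.8)
    c=np.array(c0,float); r=r0
    for it in range(4):
        P=[]
        rr=np.arange(r-band,r+band,0.5)
        for a in np.radians(np.arange(0,360,3)):
            X=np.c_[c[0]+rr*np.cos(a),c[1]+rr*np.sin(a),np.full(len(rr),z)]
            uv=proj(n,X).astype(np.float32)
            v=cv2.remap(g,uv[:,0].reshape(-1,1),uv[:,1].reshape(-1,1),cv2.INTER_LINEAR).ravel()
            d=np.gradient(v)*sgn; i=d.argmax()
            if d[i]*2>thr/2 and 0<i<len(rr)-1: P.append(X[i,:2])
        P=np.array(P)
        s=least_squares(lambda p:np.hypot(P[:,0]-p[0],P[:,1]-p[1])-p[2],[c[0],c[1],r],loss='soft_l1')
        c=s.x[:2];r=s.x[2]
    return c,r,len(P),np.abs(s.fun).mean()
E
python3 - <<'E'
from fit import *
im=cv2.imread('pics/top0.png')
c0=unproj('top',[337,149],150)[0,:2]; print(c0)
print('outer158',circ(im,'top',158,112,c0,-1))
print('claw158',circ(im,'top',158,86,c0,+1,5))
print('cap150',circ(im,'top',150,80,c0,-1,5))
print('mat4',circ(im,'top',4,95,unproj('top',[460.7,212],4)[0,:2],-1))
ims=cv2.imread('pics/side0.png')
print('side outer',circ(ims,'side',158,112,c0,-1)); print('mat',circ(ims,'side',4,95,unproj('side',[383,161],4)[0,:2],-1))
bl,br,tl=[unproj('top',p,6)[0] for p in((289.5,232),(362.2,240.4),(303,118))]
print(bl,br,tl); d=bl-br; print('perp dir yaw',np.degrees(np.arctan2(d[1],d[0]))-90); d=tl-bl; print(np.degrees(np.arctan2(d[1],d[0])))
# moulds
for nm,z in (('side',12),('top',12)):
    I=cv2.imread(f'pics/{nm}0.png'); hsv=cv2.cvtColor(I,cv2.COLOR_BGR2HSV)
    for p in ([(212,191),(251,244),(208,243),(157,229)] if nm=='top' else [(324,280),(256,286),(301,313)]):
        if nm=='top':
            m=((I.min(2)>125)).astype(np.uint8)
            if p==(157,229): m=(I.min(2)>95).astype(np.uint8)
            nl,l=cv2.connectedComponents(m); M=l==l[p[1],p[0]]
            cs=np.argwhere(M)[:,::-1]
            W=unproj('top',cs,12)[:,:2].astype(np.float32)
            print(p,len(cs),cv2.minAreaRect(W),W.mean(0))
E
```

```text
[641.33816524  18.71210152]
outer158 (array([640.88885292,  19.27641942]), np.float64(112.76566884537826), 119, np.float64(1.4221147769797402))
claw158 (array([641.80225038,  19.04674595]), np.float64(86.05187795234876), 98, np.float64(0.5157585535969476))
cap150 (array([642.87741371,  18.81185052]), np.float64(79.6499038680588), 120, np.float64(0.5262807842780969))
mat4 (array([ 481.63587485, -340.42765003]), np.float64(94.54628260511969), 114, np.float64(0.6925822025690017))
side outer (array([641.14988753,  19.16348047]), np.float64(112.8691389277596), 80, np.float64(1.3674177099491855))
mat (array([ 480.13900559, -340.59060418]), np.float64(94.62007638362323), 66, np.float64(0.9125422172841665))
[435.5742731  148.28397127   6.        ] [408.74866    -56.78096621   6.        ] [764.49542513 105.88443056   6.        ]
perp dir yaw -7.452839240584979
-7.345200380873824
(212, 191) 408 ((553.64208984375, 366.9682312011719), (77.41177368164062, 39.98674011230469), 0.328644722700119) [554.1072 367.1157]
(251, 244) 298 ((405.7000732421875, 257.6066589355469), (64.64106750488281, 36.140892028808594), 12.326068878173828) [405.5954  257.48535]
(208, 243) 210 ((405.8502197265625, 378.6315002441406), (31.638431549072266, 52.11717987060547), 80.802978515625) [405.84177 378.91098]
(157, 229) 838 ((450.75360107421875, 523.105712890625), (83.85755920410156, 81.62245178222656), 16.395814895629883) [450.81204 523.1089 ]
```

```bash
cat > plan.py <<'E'
from h import *
def plan(x=None,y=None,z=None,yaw=None,show=True):
    """delta in tool units to go to TCP xyz, tool x straight down, tool z (jaw axis) at world yaw (deg)"""
    s,R=st()
    p=s['eef_pos']; t=np.array([p[i] if v is None else v for i,v in enumerate((x,y,z))],float)
    if yaw is None: yaw=np.degrees(np.arctan2(R[1,2],R[0,2]))
    a=np.radians(yaw); zz=np.array([np.cos(a),np.sin(a),0]); xx=np.array([0,0,-1.]); yy=np.cross(zz,xx)
    Rt=np.c_[xx,yy,zz]
    d=R.T@(t-p)/750; w=np.degrees(Ro.from_matrix(R.T@Rt).as_rotvec())/6
    print('jaw yaw now',np.degrees(np.arctan2(R[1,2],R[0,2])).round(1),'target',yaw)
    print('shift units (now-axes)',d.round(4),'rows>=',(np.linalg.norm(t-p)/60).round(2)); print('turn units',w.round(3),'| world d mm',(t-p).round(1),'after-turn axes units',(Rt.T@(t-p)/750).round(4))
E
python3 - <<'E'
from plan import *
plan(z=300,yaw=13)
im=cv2.imread('pics/top0.png')
# handle: dark pixels near cap centre
g=cv2.cvtColor(im,cv2.COLOR_BGR2GRAY)
m=(g<45).astype(np.uint8); 
nl,l,stt,cen=cv2.connectedComponentsWithStats(m)
u,v=337,147
k=l[v,u]; cs=np.argwhere(l==k)[:,::-1]; W=unproj('top',cs,192)[:,:2].astype(np.float32); print(k,len(cs),cv2.minAreaRect(W),W.mean(0))
print('pot centre at 192 px',proj('top',[641.5,19.1,192]),proj('top',[641.5,19.1,142]))
k=l[218,330]; cs=np.argwhere(l==k)[:,::-1]; W=unproj('top',cs,150)[:,:2].astype(np.float32); print(k,len(cs),W.mean(0),W.min(0),W.max(0))
a=np.radians(-7.4); print('valve',641.5-170*np.cos(a),19.1-170*np.sin(a))
E
```

```text
t 0.9 pos [ 281.5 -585.9  231.4] x [ 0. -0. -1.] z [ 0.433 -0.901  0.   ] F [ 0.4 -0.   0.9] T [0.04 0.02 0.  ] w 85.5 q [ 1.06  0.63  0.04  1.52 -0.03  1.   -0.02]
jaw yaw now -64.3 target 13
shift units (now-axes) [-0.0915  0.      0.    ] rows>= 1.14
turn units [-1.289e+01  1.000e-03  0.000e+00] | world d mm [ 0.   0.  68.6] after-turn axes units [-0.0915  0.      0.    ]
0 254742 ((530.0647583007812, 58.41705322265625), (1651.80322265625, 995.753173828125), 89.33234405517578) [518.9525   65.70486]
pot centre at 192 px [[337.91529553 145.31432248]] [[336.65087498 149.59629365]]
0 254742 [522.92365  64.82001] [   6.0513988 -810.33826  ] [1063.8888   912.67126]
valve 472.9159023948746 40.995251418185674
```

```bash
python3 - <<'E'
from plan import *
im=cv2.imread('pics/top0.png')
g=cv2.cvtColor(im,cv2.COLOR_BGR2GRAY)
print(g[140:156:2,315:362:3])
for thr in (60,75):
    m=np.zeros_like(g); m[130:165,318:360]=(g[130:165,318:360]<thr)
    nl,l,s,c=cv2.connectedComponentsWithStats(m)
    k=1+s[1:,4].argmax(); cs=np.argwhere(l==k)[:,::-1]; W=unproj('top',cs,192)[:,:2].astype(np.float32); r=cv2.minAreaRect(W)
    q=W-W.mean(0); ev=np.linalg.svd(q,full_matrices=False)[2][0]
    print(thr,len(cs),r,W.mean(0),np.degrees(np.arctan2(ev[1],ev[0])))
E
```

```text
[[213 212 212 211 211 210 210 203 180 141  97  65  59 187 205 203]
 [213 213 212 212 209 196 150 105  72  60  61  62  61 111 172 177]
 [214 213 212 158 123  80  61  60  62  63  62  63  62  94 146 146]
 [213 213 194  63  59  62  63  63  63  65  63  61  56 113 146 143]
 [213 213 172  61  62  64  63  63  62  58  57  66  90 140 145 142]
 [214 212 189  61  63  62  59  58  65  85 112 122 141 141 156 186]
 [213 207 195  57  57  61  77 110 120 130 132 150 192 183 203 206]
 [205 206 206 114  92 117 129 131 151 188 188 202 210 202 204 205]]
60 37 ((632.0045166015625, 18.677322387695312), (5.815250873565674, 69.98355102539062), 11.474671363830566) [631.5963    20.197525] 102.85069
75 254 ((638.8912353515625, 18.96648406982422), (20.244930267333984, 75.95280456542969), 12.774796485900879) [638.7498    19.309538] -76.80926
```

Request:
servo_tool(rows=[{"dx": -0.018, "wx": -1}, {"dx": -0.018, "wx": -1}, {"dx": -0.018, "wx": -1}, {"dx": -0.018, "wx": -1}, {"dx": -0.018, "wx": -1}])

```text
schema error: expected keys dx, dy, dz, wx, wy, wz, fingers
```

Request:
servo_tool(rows=[{"wx": -1}, {"wx": -1}, {"wx": -1}, {"wx": -1}, {"wx": -1}])

```text
schema error: expected keys dx, dy, dz, wx, wy, wz, fingers
```

Request:
servo_tool(rows=[{"wx": -1}, {"wx": -1}, {"wx": -0.9}])

```text
schema error: expected keys dx, dy, dz, wx, wy, wz, fingers
```

```bash
python3 -c "
from plan import *
plan(641.4,19.1,280,13)"
```

```text
t 0.9 pos [ 281.5 -585.9  231.4] x [ 0. -0. -1.] z [ 0.433 -0.901  0.   ] F [ 0.4 -0.   0.9] T [0.04 0.02 0.  ] w 85.5 q [ 1.06  0.63  0.04  1.52 -0.03  1.   -0.02]
jaw yaw now -64.3 target 13
shift units (now-axes) [-0.0649  0.7819 -0.5194] rows>= 11.76
turn units [-1.289e+01  1.000e-03  0.000e+00] | world d mm [359.9 605.   48.6] after-turn axes units [-0.0648  0.6781  0.649 ]
```

All keys are required in each row.

Request:
servo_tool(rows=[{"dx": -0.018, "dy": 0, "dz": 0, "wx": -1, "wy": 0, "wz": 0, "fingers": 0}, {"dx": -0.018, "dy": 0, "dz": 0, "wx": -1, "wy": 0, "wz": 0, "fingers": 0}, {"dx": -0.018, "dy": 0, "dz": 0, "wx": -1, "wy": 0, "wz": 0, "fingers": 0}, {"dx": -0.018, "dy": 0, "dz": 0, "wx": -1, "wy": 0, "wz": 0, "fingers": 0}, {"dx": -0.018, "dy": 0, "dz": 0, "wx": -1, "wy": 0, "wz": 0, "fingers": 0}])

```text
clock: 1.52
eef_pos: [281.4, -585.9, 299.3]
tool_rot: [-2.223, 1.571, -2.819]
force: [0.9, -0.6, -0.3]
width: 85.5
```

Request:
servo_tool(rows=[{"dx": 0, "dy": 0, "dz": 0, "wx": -1, "wy": 0, "wz": 0, "fingers": 0}, {"dx": 0, "dy": 0, "dz": 0, "wx": -1, "wy": 0, "wz": 0, "fingers": 0}, {"dx": 0, "dy": 0, "dz": 0, "wx": -1, "wy": 0, "wz": 0, "fingers": 0}, {"dx": 0, "dy": 0, "dz": 0, "wx": -1, "wy": 0, "wz": 0, "fingers": 0}, {"dx": 0, "dy": 0, "dz": 0, "wx": -1, "wy": 0, "wz": 0, "fingers": 0}])

```text
clock: 2.15
eef_pos: [281.4, -585.9, 298.8]
tool_rot: [-2.697, 1.571, -2.77]
force: [-0.8, -0.1, 0.5]
width: 86.2
```

Request:
servo_tool(rows=[{"dx": 0, "dy": 0, "dz": 0, "wx": -1, "wy": 0, "wz": 0, "fingers": 0}, {"dx": 0, "dy": 0, "dz": 0, "wx": -1, "wy": 0, "wz": 0, "fingers": 0}, {"dx": 0, "dy": 0, "dz": 0, "wx": -0.9, "wy": 0, "wz": 0, "fingers": 0}])

```text
clock: 2.52
eef_pos: [281.3, -585.9, 298.8]
tool_rot: [2.894, 1.571, 3.124]
force: [0.1, 0.0, 0.1]
width: 85.6
```

```bash
python3 -c "
from plan import *
plan(641.4,19.1,280,13)"
```

```text
t 2.52 pos [ 281.3 -585.9  298.8] x [-0.  0. -1.] z [ 0.973  0.229 -0.   ] F [0.1 0.  0.1] T [-0.05 -0.02  0.03] w 85.6 q [ 1.26  0.58 -0.32  1.42  0.19  1.16  1.15]
jaw yaw now 13.2 target 13
shift units (now-axes) [0.025  0.6755 0.6519] rows>= 11.74
turn units [ 0.038 -0.001 -0.   ] | world d mm [360.1 605.  -18.8] after-turn axes units [0.025  0.6781 0.6493]
```

Request:
servo_tool(rows=[{"dx": 0, "dy": 0.056, "dz": 0.054, "wx": 0, "wy": 0, "wz": 0, "fingers": 0}, {"dx": 0, "dy": 0.056, "dz": 0.054, "wx": 0, "wy": 0, "wz": 0, "fingers": 0}, {"dx": 0, "dy": 0.056, "dz": 0.054, "wx": 0, "wy": 0, "wz": 0, "fingers": 0}, {"dx": 0, "dy": 0.056, "dz": 0.054, "wx": 0, "wy": 0, "wz": 0, "fingers": 0}, {"dx": 0, "dy": 0.056, "dz": 0.054, "wx": 0, "wy": 0, "wz": 0, "fingers": 0}])

```text
clock: 3.15
eef_pos: [432.1, -334.1, 299.1]
tool_rot: [-0.971, 1.57, -0.743]
force: [0.2, -0.6, -0.3]
width: 85.0
```

Request:
servo_tool(rows=[{"dx": 0, "dy": 0.056, "dz": 0.054, "wx": 0, "wy": 0, "wz": 0, "fingers": 0}, {"dx": 0, "dy": 0.056, "dz": 0.054, "wx": 0, "wy": 0, "wz": 0, "fingers": 0}, {"dx": 0, "dy": 0.056, "dz": 0.054, "wx": 0, "wy": 0, "wz": 0, "fingers": 0}, {"dx": 0, "dy": 0.056, "dz": 0.054, "wx": 0, "wy": 0, "wz": 0, "fingers": 0}, {"dx": 0, "dy": 0.056, "dz": 0.054, "wx": 0, "wy": 0, "wz": 0, "fingers": 0}])

```text
clock: 3.78
eef_pos: [582.0, -83.9, 299.0]
tool_rot: [-1.046, 1.57, -0.819]
force: [0.2, 0.1, 1.0]
width: 85.1
```

```bash
python3 -c "
from plan import *
plan(641.4,19.1,260,13)"
```

```text
t 3.77 pos [582.  -83.9 299. ] x [ 0. -0. -1.] z [0.974 0.225 0.   ] F [0.2 0.1 1. ] T [ 0.01 -0.06  0.01] w 85.1 q [ 0.35  0.49 -0.4   1.6   0.21  1.09  0.12]
jaw yaw now 13.0 target 13
shift units (now-axes) [0.052  0.116  0.1082] rows>= 2.09
turn units [0.004 0.003 0.006] | world d mm [ 59.4 103.  -39. ] after-turn axes units [0.052  0.116  0.1081]
```

Request:
servo_tool(rows=[{"dx": 0, "dy": 0.058, "dz": 0.054, "wx": 0, "wy": 0, "wz": 0, "fingers": 0}, {"dx": 0, "dy": 0.058, "dz": 0.054, "wx": 0, "wy": 0, "wz": 0, "fingers": 0}, {"dx": 0.06, "dy": 0, "dz": 0, "wx": 0, "wy": 0, "wz": 0, "fingers": 0}, {"dx": 0.06, "dy": 0, "dz": 0, "wx": 0, "wy": 0, "wz": 0, "fingers": 0}, {"dx": 0, "dy": 0, "dz": 0, "wx": 0, "wy": 0, "wz": 0, "fingers": 0}])

```text
clock: 4.4
eef_pos: [637.7, 17.2, 205.5]
tool_rot: [3.037, 1.563, -3.019]
force: [-1.1, 0.1, 1.0]
width: 85.2
```

```bash
python3 -c "
from plan import *
plan(641.4,19.1,168,13)
save('side','s1',(220,100,420,260),4)"
```

```text
t 4.4 pos [637.7  17.2 205.5] x [-0.008 -0.001 -1.   ] z [ 0.974  0.226 -0.008] F [-1.1  0.1  1. ] T [-0.01  0.01  0.01] w 85.2 q [ 0.15  0.66 -0.38  1.57  0.28  0.97 -0.08]
jaw yaw now 13.1 target 13
shift units (now-axes) [0.05   0.0013 0.0057] rows>= 0.63
turn units [ 0.011 -0.074 -0.008] | world d mm [  3.7   1.9 -37.5] after-turn axes units [0.05   0.0014 0.0053]
```

View pics/s1.png

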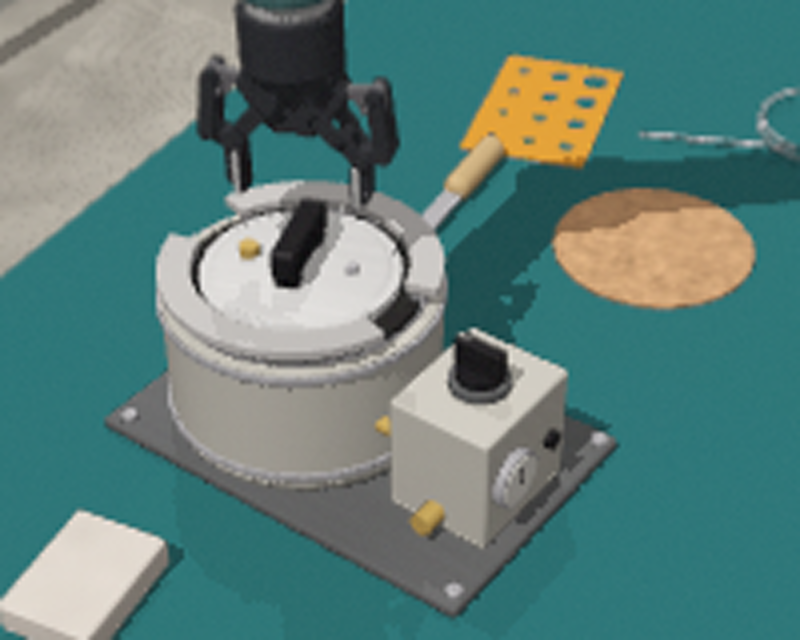

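Request:
servo_tool(rows=[{"dx": 0, "dy": 0.001, "dz": 0.005, "wx": 0, "wy": -0.07, "wz": 0, "fingers": 0.62}, {"dx": 0, "dy": 0, "dz": 0, "wx": 0, "wy": 0, "wz": 0, "fingers": 0.62}, {"dx": 0, "dy": 0, "dz": 0, "wx": 0, "wy": 0, "wz": 0, "fingers": 0.62}, {"dx": 0, "dy": 0, "dz": 0, "wx": 0, "wy": 0, "wz": 0, "fingers": 0.62}, {"dx": 0, "dy": 0, "dz": 0, "wx": 0, "wy": 0, "wz": 0, "fingers": 0.62}])

```text
clock: 5.08
eef_pos: [643.9, 19.3, 209.0]
tool_rot: [-0.01, 1.563, 0.218]
force: [1.2, -0.5, -0.4]
width: 32.2
```

```bash
python3 -c "
from plan import *
plan(641.4,19.1,168,13)
save('side','s2',(220,100,420,260),4)"
```

```text
t 5.08 pos [643.9  19.3 209. ] x [ 0.007  0.002 -1.   ] z [0.974 0.226 0.008] F [ 1.2 -0.5 -0.4] T [-0.02  0.02  0.04] w 32.2 q [ 0.15  0.66 -0.38  1.56  0.28  0.97 -0.09]
jaw yaw now 13.1 target 13
shift units (now-axes) [ 0.0547  0.0005 -0.0037] rows>= 0.68
turn units [0.009 0.072 0.001] | world d mm [ -2.5  -0.2 -41. ] after-turn axes units [ 0.0547  0.0005 -0.0033]
```

View pics/s2.png

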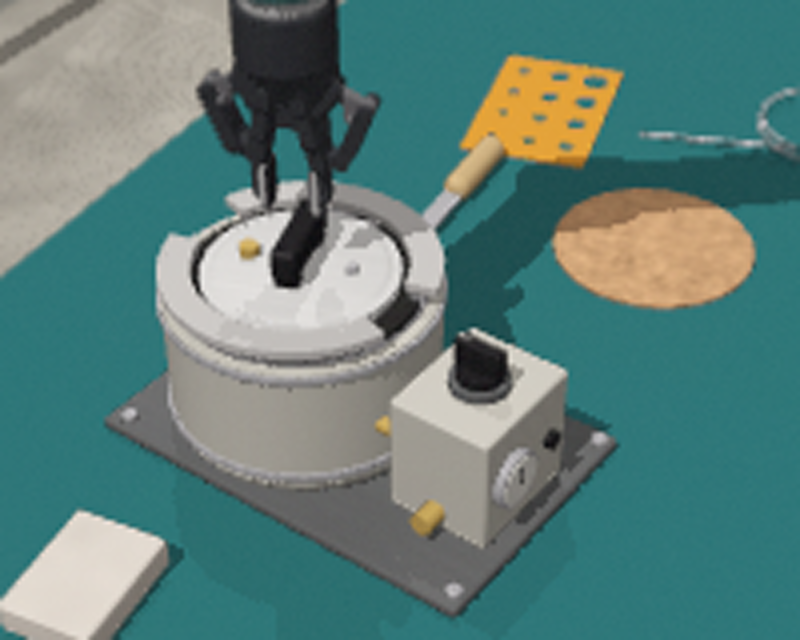

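Request:
servo_tool(rows=[{"dx": 0.014, "dy": 0, "dz": -0.003, "wx": 0, "wy": 0.07, "wz": 0, "fingers": 0.62}, {"dx": 0.014, "dy": 0, "dz": 0, "wx": 0, "wy": 0, "wz": 0, "fingers": 0.62}, {"dx": 0.014, "dy": 0, "dz": 0, "wx": 0, "wy": 0, "wz": 0, "fingers": 0.62}, {"dx": 0.012, "dy": 0, "dz": 0, "wx": 0, "wy": 0, "wz": 0, "fingers": 0.62}, {"dx": 0, "dy": 0, "dz": 0, "wx": 0, "wy": 0, "wz": 0, "fingers": 0.62}])

```text
clock: 5.75
eef_pos: [641.1, 18.8, 167.2]
tool_rot: [2.98, 1.569, -3.075]
force: [-0.4, 0.2, -0.1]
width: 32.5
```

```bash
python3 -c "
from plan import *
plan(641.4,19.1,168,13)"
```

```text
t 5.75 pos [641.1  18.8 167.2] x [-0.002 -0.    -1.   ] z [ 0.974  0.226 -0.002] F [-0.4  0.2 -0.1] T [-0.06  0.   -0.  ] w 32.5 q [ 0.14  0.71 -0.36  1.6   0.3   0.89 -0.1 ]
jaw yaw now 13.1 target 13
shift units (now-axes) [-0.0011  0.0003  0.0005] rows>= 0.02
turn units [ 0.01  -0.018 -0.003] | world d mm [0.3 0.3 0.8] after-turn axes units [-0.0011  0.0003  0.0005]
```

Well aligned and no contact; now close on the handle.

Request:
servo_tool(rows=[{"dx": 0, "dy": 0, "dz": 0, "wx": 0, "wy": 0, "wz": 0, "fingers": 1}, {"dx": 0, "dy": 0, "dz": 0, "wx": 0, "wy": 0, "wz": 0, "fingers": 1}, {"dx": 0, "dy": 0, "dz": 0, "wx": 0, "wy": 0, "wz": 0, "fingers": 1}, {"dx": 0, "dy": 0, "dz": 0, "wx": 0, "wy": 0, "wz": 0, "fingers": 1}])

```text
clock: 6.25
eef_pos: [641.8, 18.9, 168.4]
tool_rot: [-0.042, 1.571, 0.186]
force: [-0.7, -0.3, -1.6]
width: 20.5
```

```bash
python3 -c "
from plan import *
plan(641.4,19.1,168,13)"
```

```text
t 6.25 pos [641.8  18.9 168.4] x [ 0.  0. -1.] z [0.974 0.226 0.   ] F [-0.7 -0.3 -1.6] T [0.03 0.01 0.07] w 20.5 q [ 0.14  0.71 -0.36  1.6   0.3   0.89 -0.1 ]
jaw yaw now 13.1 target 13
shift units (now-axes) [ 0.0006  0.0004 -0.0004] rows>= 0.01
turn units [0.01  0.002 0.   ] | world d mm [-0.4  0.2 -0.4] after-turn axes units [ 0.0006  0.0004 -0.0004]
```

Request:
servo_tool(rows=[{"dx": 0, "dy": 0, "dz": 0, "wx": -0.8, "wy": 0, "wz": 0, "fingers": 1}, {"dx": 0, "dy": 0, "dz": 0, "wx": -0.8, "wy": 0, "wz": 0, "fingers": 1}, {"dx": 0, "dy": 0, "dz": 0, "wx": -0.8, "wy": 0, "wz": 0, "fingers": 1}, {"dx": 0, "dy": 0, "dz": 0, "wx": -0.8, "wy": 0, "wz": 0, "fingers": 1}, {"dx": 0, "dy": 0, "dz": 0, "wx": -0.8, "wy": 0, "wz": 0, "fingers": 1}])

```text
clock: 6.88
eef_pos: [641.9, 18.5, 168.4]
tool_rot: [-0.586, 1.571, 0.062]
force: [-0.7, -0.4, -2.8]
width: 20.9
```

```bash
python3 -c "
from plan import *
plan(641.4,19.1,168,47)"
```

```text
t 6.88 pos [641.9  18.5 168.4] x [ 0.  0. -1.] z [0.798 0.603 0.   ] F [-0.7 -0.4 -2.8] T [ 0.06 -0.02 -0.43] w 20.9 q [ 0.21  0.72 -0.48  1.59  0.39  0.92  0.24]
jaw yaw now 37.1 target 47
shift units (now-axes) [ 0.0006  0.001  -0.    ] rows>= 0.01
turn units [-1.649e+00  1.000e-03  1.000e-03] | world d mm [-0.5  0.6 -0.4] after-turn axes units [0.0006 0.001  0.0002]
```

Request:
servo_tool(rows=[{"dx": 0, "dy": 0, "dz": 0, "wx": -0.8, "wy": 0, "wz": 0, "fingers": 1}, {"dx": 0, "dy": 0, "dz": 0, "wx": -0.6, "wy": 0, "wz": 0, "fingers": 1}, {"dx": 0, "dy": 0, "dz": 0, "wx": 0, "wy": 0, "wz": 0, "fingers": 1}])

```text
clock: 7.25
eef_pos: [641.9, 18.4, 168.4]
tool_rot: [-1.516, 1.57, -0.723]
force: [0.7, -0.4, -0.5]
width: 20.7
```

```bash
python3 -c "
from plan import *
plan(641.4,19.1,168,49)"
```

```text
t 7.25 pos [641.9  18.4 168.4] x [ 0. -0. -1.] z [0.702 0.712 0.   ] F [ 0.7 -0.4 -0.5] T [-0.11  0.03  0.15] w 20.7 q [ 0.23  0.73 -0.52  1.59  0.42  0.93  0.36]
jaw yaw now 45.4 target 49
shift units (now-axes) [0.0006 0.0011 0.0002] rows>= 0.02
turn units [-0.599  0.     0.004] | world d mm [-0.5  0.7 -0.4] after-turn axes units [0.0006 0.0011 0.0003]
```

Request:
servo_tool(rows=[{"dx": 0, "dy": 0, "dz": 0, "wx": -0.25, "wy": 0, "wz": 0, "fingers": 1}, {"dx": 0, "dy": 0, "dz": 0, "wx": -0.25, "wy": 0, "wz": 0, "fingers": 1}, {"dx": 0, "dy": 0, "dz": 0, "wx": -0.2, "wy": 0, "wz": 0, "fingers": 1}, {"dx": 0, "dy": 0, "dz": 0, "wx": 0, "wy": 0, "wz": 0, "fingers": 1}])

```text
clock: 7.75
eef_pos: [641.6, 18.3, 168.4]
tool_rot: [-3.132, 1.57, -2.266]
force: [-0.6, -1.0, 0.6]
width: 20.8
```

```bash
python3 -c "
from plan import *
plan(641.4,19.1,168,49)"
```

```text
t 7.75 pos [641.6  18.3 168.4] x [-0. -0. -1.] z [ 0.648  0.761 -0.001] F [-0.6 -1.   0.6] T [-0.28  0.22 -0.8 ] w 20.8 q [ 0.24  0.74 -0.54  1.59  0.44  0.94  0.42]
jaw yaw now 49.6 target 49
shift units (now-axes) [0.0006 0.0009 0.0007] rows>= 0.02
turn units [ 0.096 -0.005  0.   ] | world d mm [-0.2  0.8 -0.4] after-turn axes units [0.0006 0.0009 0.0006]
```

Request:
servo_tool(rows=[{"dx": 0, "dy": 0, "dz": 0, "wx": 0, "wy": 0, "wz": 0, "fingers": 1}, {"dx": 0, "dy": 0, "dz": 0, "wx": 0, "wy": 0, "wz": 0, "fingers": 1}, {"dx": 0, "dy": 0, "dz": 0, "wx": 0, "wy": 0, "wz": 0, "fingers": 1}, {"dx": 0, "dy": 0, "dz": 0, "wx": 0, "wy": 0, "wz": 0, "fingers": 1}, {"dx": 0, "dy": 0, "dz": 0, "wx": 0, "wy": 0, "wz": 0, "fingers": 1}])

```text
clock: 8.38
eef_pos: [641.6, 18.3, 168.4]
tool_rot: [-2.855, 1.57, -1.989]
force: [-3.0, -4.6, 3.3]
width: 20.9
```

Request:
servo_tool(rows=[{"dx": 0, "dy": 0, "dz": 0, "wx": 0, "wy": 0, "wz": 0, "fingers": 1}, {"dx": 0, "dy": 0, "dz": 0, "wx": 0, "wy": 0, "wz": 0, "fingers": 1}, {"dx": 0, "dy": 0, "dz": 0, "wx": 0, "wy": 0, "wz": 0, "fingers": 1}, {"dx": 0, "dy": 0, "dz": 0, "wx": 0, "wy": 0, "wz": 0, "fingers": 1}, {"dx": 0, "dy": 0, "dz": 0, "wx": 0, "wy": 0, "wz": 0, "fingers": 1}])

```text
clock: 9.0
eef_pos: [641.6, 18.3, 168.4]
tool_rot: [-2.802, 1.57, -1.936]
force: [-2.5, -4.1, 3.5]
width: 20.6
```

```bash
python3 -c "
from plan import *
plan(641.4,19.1,160,49)
save('top','t1',(280,90,400,260),4)"
```

```text
t 9.0 pos [641.6  18.3 168.4] x [-0.    -0.001 -1.   ] z [ 0.648  0.762 -0.001] F [-2.5 -4.1  3.5] T [-0.82  0.56 -0.88] w 20.6 q [ 0.24  0.74 -0.54  1.59  0.44  0.94  0.42]
jaw yaw now 49.6 target 49
shift units (now-axes) [0.0112 0.0009 0.0006] rows>= 0.14
turn units [ 0.106 -0.008  0.003] | world d mm [-0.2  0.8 -8.4] after-turn axes units [0.0112 0.0009 0.0006]
```

View pics/t1.png

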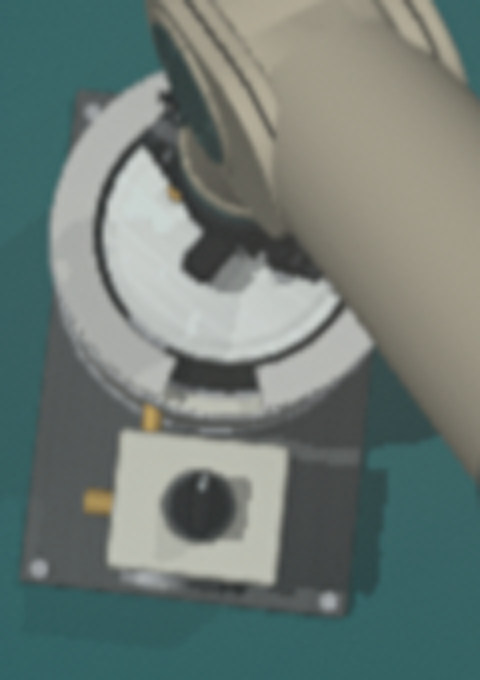

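Request:
servo_tool(rows=[{"dx": 0, "dy": 0, "dz": 0, "wx": 0.2, "wy": 0, "wz": 0, "fingers": 1}, {"dx": 0.005, "dy": 0, "dz": 0, "wx": 0, "wy": 0, "wz": 0, "fingers": 1}, {"dx": 0.005, "dy": 0, "dz": 0, "wx": 0, "wy": 0, "wz": 0, "fingers": 1}, {"dx": 0, "dy": 0, "dz": 0, "wx": 0, "wy": 0, "wz": 0, "fingers": 1}, {"dx": 0, "dy": 0, "dz": 0, "wx": 0, "wy": 0, "wz": 0, "fingers": 1}])

```text
clock: 9.68
eef_pos: [642.5, 19.5, 161.9]
tool_rot: [-0.827, 1.569, 0.022]
force: [-2.6, -3.5, 8.2]
width: 21.1
```

```bash
python3 -c "
from plan import *
plan(641.4,19.1,160,82.6)
"
```

```text
t 9.68 pos [642.5  19.5 161.9] x [ 0.002  0.    -1.   ] z [0.661 0.75  0.001] F [-2.6 -3.5  8.2] T [-0.76  0.65 -0.03] w 21.1 q [ 0.23  0.74 -0.53  1.6   0.44  0.92  0.4 ]
jaw yaw now 48.6 target 82.6
shift units (now-axes) [ 0.0026  0.0007 -0.0014] rows>= 0.04
turn units [-5.667  0.009  0.019] | world d mm [-1.1 -0.4 -1.9] after-turn axes units [ 0.0026  0.0014 -0.0008]
```

Request:
servo_tool(rows=[{"dx": 0.0018, "dy": 0, "dz": -0.0008, "wx": 0, "wy": 0, "wz": 0, "fingers": 1}, {"dx": 0, "dy": 0, "dz": 0, "wx": -0.4, "wy": 0, "wz": 0, "fingers": 1}, {"dx": 0, "dy": 0, "dz": 0, "wx": -0.6, "wy": 0, "wz": 0, "fingers": 1}, {"dx": 0, "dy": 0, "dz": 0, "wx": -0.6, "wy": 0, "wz": 0, "fingers": 1}, {"dx": 0, "dy": 0, "dz": 0, "wx": 0, "wy": 0, "wz": 0, "fingers": 1}])

```text
clock: 10.3
eef_pos: [643.2, 21.1, 161.2]
tool_rot: [-0.47, 1.565, 0.547]
force: [-0.5, -0.1, 8.8]
width: 21.1
```

```bash
python3 -c "
from plan import *
plan(641.4,19.1,160,82.6)
"
```

```text
t 10.3 pos [643.2  21.1 161.2] x [ 0.005  0.003 -1.   ] z [0.525 0.851 0.005] F [-0.5 -0.1  8.8] T [-0.34  0.41  0.14] w 21.1 q [ 0.26  0.75 -0.57  1.6   0.48  0.93  0.53]
jaw yaw now 58.3 target 82.6
shift units (now-axes) [ 0.0016  0.0006 -0.0036] rows>= 0.05
turn units [-4.05   0.043  0.035] | world d mm [-1.8 -2.  -1.2] after-turn axes units [ 0.0016  0.0021 -0.003 ]
```

Request:
servo_tool(rows=[{"dx": 0, "dy": 0.0006, "dz": -0.0015, "wx": -0.8, "wy": 0, "wz": 0, "fingers": 1}, {"dx": 0, "dy": 0, "dz": 0, "wx": -0.8, "wy": 0, "wz": 0, "fingers": 1}, {"dx": 0, "dy": 0, "dz": 0, "wx": -0.8, "wy": 0, "wz": 0, "fingers": 1}, {"dx": 0, "dy": 0, "dz": 0, "wx": -0.8, "wy": 0, "wz": 0, "fingers": 1}, {"dx": 0, "dy": 0, "dz": 0, "wx": 0, "wy": 0, "wz": 0, "fingers": 1}])

```text
clock: 10.92
eef_pos: [642.3, 20.5, 161.3]
tool_rot: [-0.786, 1.565, 0.568]
force: [0.0, -0.2, 8.6]
width: 21.0
```

```bash
python3 -c "
from plan import *
plan(641.4,19.1,160,82.6)
"
```

```text
t 10.93 pos [642.3  20.5 161.3] x [ 0.005  0.003 -1.   ] z [0.216 0.976 0.004] F [ 0.  -0.2  8.6] T [-0.34  0.35  0.23] w 21.0 q [ 0.3   0.77 -0.66  1.6   0.55  0.96  0.81]
jaw yaw now 77.5 target 82.6
shift units (now-axes) [ 0.0017  0.0008 -0.0021] rows>= 0.03
turn units [-0.845  0.039  0.042] | world d mm [-0.9 -1.4 -1.3] after-turn axes units [ 0.0017  0.001  -0.002 ]
```

Request:
servo_tool(rows=[{"dx": 0, "dy": 0, "dz": 0, "wx": -0.85, "wy": 0, "wz": 0, "fingers": 1}, {"dx": 0, "dy": 0, "dz": 0, "wx": 0, "wy": 0, "wz": 0, "fingers": 1}, {"dx": -0.008, "dy": 0, "dz": 0, "wx": 0, "wy": 0, "wz": 0, "fingers": 1}, {"dx": -0.004, "dy": 0, "dz": 0, "wx": 0, "wy": 0, "wz": 0, "fingers": 1}, {"dx": 0, "dy": 0, "dz": 0, "wx": 0, "wy": 0, "wz": 0, "fingers": 1}])

```text
clock: 11.55
eef_pos: [642.1, 20.3, 169.7]
tool_rot: [-0.853, 1.565, 0.588]
force: [2.0, 1.7, 3.6]
width: 20.8
```

```bash
python3 -c "
from plan import *
plan(641.4,19.1,174,82.6)
"
```

```text
t 11.55 pos [642.1  20.3 169.7] x [ 0.005  0.003 -1.   ] z [0.13  0.992 0.004] F [2.  1.7 3.6] T [ 0.04 -0.2   0.07] w 20.8 q [ 0.32  0.77 -0.69  1.59  0.56  0.98  0.89]
jaw yaw now 82.6 target 82.6
shift units (now-axes) [-0.0057  0.0007 -0.0018] rows>= 0.08
turn units [-0.008  0.035  0.041] | world d mm [-0.7 -1.2  4.3] after-turn axes units [-0.0057  0.0008 -0.0018]
```

Request:
servo_tool(rows=[{"dx": -0.006, "dy": 0, "dz": -0.001, "wx": 0, "wy": 0.03, "wz": 0.04, "fingers": 1}, {"dx": -0.006, "dy": 0, "dz": 0, "wx": 0, "wy": 0, "wz": 0, "fingers": 1}, {"dx": -0.006, "dy": 0, "dz": 0, "wx": 0, "wy": 0, "wz": 0, "fingers": 1}, {"dx": 0, "dy": 0, "dz": 0, "wx": 0, "wy": 0, "wz": 0, "fingers": 1}])

```text
clock: 12.05
eef_pos: [639.8, 16.4, 181.4]
tool_rot: [2.179, 1.564, -2.668]
force: [0.3, 0.2, -4.5]
width: 20.8
```

```bash
python3 -c "
from plan import *
plan(641.4,19.1,290,82.6)
save('side','s3',(220,100,420,260),4)
"
```

```text
t 12.05 pos [639.8  16.4 181.4] x [-0.006 -0.003 -1.   ] z [ 0.133  0.991 -0.004] F [ 0.3  0.2 -4.5] T [ 0.    0.   -0.04] w 20.8 q [ 0.32  0.76 -0.69  1.58  0.55  1.01  0.9 ]
jaw yaw now 82.3 target 82.6
shift units (now-axes) [-0.1448 -0.0009  0.0033] rows>= 1.81
turn units [-0.045 -0.036 -0.052] | world d mm [  1.6   2.7 108.6] after-turn axes units [-0.1448 -0.0017  0.0038]
```

View pics/s3.png

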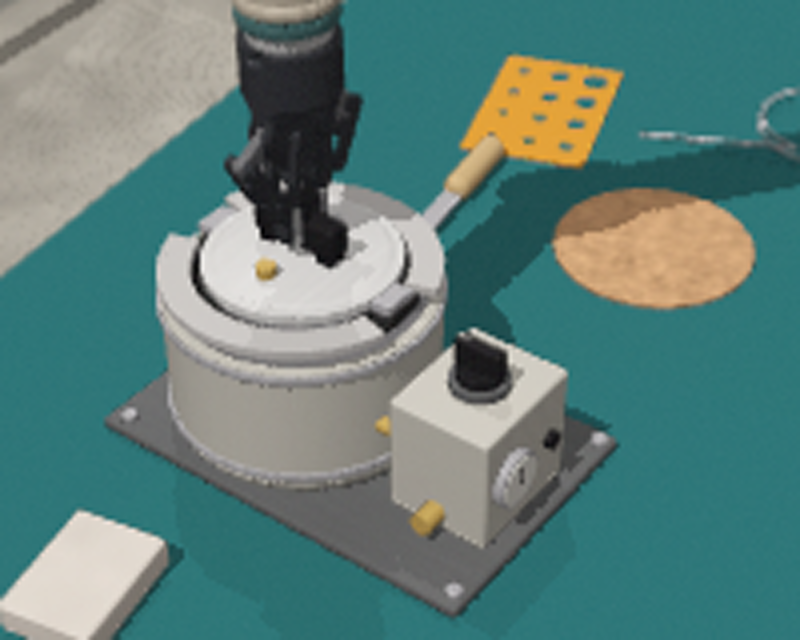

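Request:
servo_tool(rows=[{"dx": -0.04, "dy": -0.001, "dz": 0.003, "wx": 0, "wy": -0.03, "wz": -0.04, "fingers": 1}, {"dx": -0.05, "dy": 0, "dz": 0, "wx": 0, "wy": 0, "wz": 0, "fingers": 1}, {"dx": -0.05, "dy": 0, "dz": 0, "wx": 0, "wy": 0, "wz": 0, "fingers": 1}, {"dx": 0, "dy": 0, "dz": 0, "wx": 0, "wy": 0, "wz": 0, "fingers": 1}])

```text
clock: 12.6
eef_pos: [643.0, 19.9, 289.6]
tool_rot: [-1.292, 1.565, 0.145]
force: [-0.5, 0.4, -4.6]
width: 20.9
```

```bash
python3 -c "
from plan import *
plan(480.8,-340.5,290,82.6)
"
```

```text
t 12.6 pos [643.   19.9 289.6] x [ 0.006  0.001 -1.   ] z [0.133 0.991 0.002] F [-0.5  0.4 -4.6] T [-0.04 -0.06 -0.03] w 20.9 q [ 0.35  0.65 -0.75  1.45  0.46  1.21  0.97]
jaw yaw now 82.3 target 82.6
shift units (now-axes) [-0.0021  0.1503 -0.505 ] rows>= 6.59
turn units [-0.043  0.015  0.053] | world d mm [-162.2 -360.4    0.4] after-turn axes units [-5.000e-04  1.526e-01 -5.043e-01]
```

Request:
servo_tool(rows=[{"dx": 0, "dy": 0.019, "dz": -0.063, "wx": 0, "wy": 0, "wz": 0, "fingers": 1}, {"dx": 0, "dy": 0.019, "dz": -0.063, "wx": 0, "wy": 0, "wz": 0, "fingers": 1}, {"dx": 0, "dy": 0.019, "dz": -0.063, "wx": 0, "wy": 0, "wz": 0, "fingers": 1}, {"dx": 0, "dy": 0.019, "dz": -0.063, "wx": 0, "wy": 0, "wz": 0, "fingers": 1}, {"dx": 0, "dy": 0.019, "dz": -0.063, "wx": 0, "wy": 0, "wz": 0, "fingers": 1}])

```text
clock: 13.22
eef_pos: [537.3, -207.1, 284.8]
tool_rot: [1.487, 1.567, 2.924]
force: [0.0, -0.0, -4.8]
width: 20.9
```

Request:
servo_tool(rows=[{"dx": 0, "dy": 0.019, "dz": -0.063, "wx": 0, "wy": 0, "wz": 0, "fingers": 1}, {"dx": 0, "dy": 0.019, "dz": -0.063, "wx": 0, "wy": 0, "wz": 0, "fingers": 1}, {"dx": 0, "dy": 0.019, "dz": -0.063, "wx": 0, "wy": 0, "wz": 0, "fingers": 1}, {"dx": 0, "dy": 0, "dz": 0, "wx": 0, "wy": 0, "wz": 0, "fingers": 1}, {"dx": 0, "dy": 0, "dz": 0, "wx": 0, "wy": 0, "wz": 0, "fingers": 1}])

```text
clock: 13.85
eef_pos: [477.4, -339.6, 285.3]
tool_rot: [0.775, 1.568, 2.212]
force: [-0.1, 0.5, -4.3]
width: 21.0
```

```bash
python3 -c "
from plan import *
plan(480.8,-340.5,33,82.6)
"
```

```text
t 13.85 pos [ 477.4 -339.6  285.3] x [-0.002  0.002 -1.   ] z [0.133 0.991 0.002] F [-0.1  0.5 -4.3] T [ 0.05 -0.04 -0.04] w 21.0 q [ 1.05  0.58 -0.78  1.62  0.44  1.13  1.6 ]
jaw yaw now 82.3 target 82.6
shift units (now-axes) [ 0.3364 -0.0053 -0.0014] rows>= 4.21
turn units [-0.043  0.021 -0.02 ] | world d mm [   3.4   -0.9 -252.3] after-turn axes units [ 0.3365 -0.0046 -0.0007]
```

Request:
servo_tool(rows=[{"dx": 0.06, "dy": -0.0046, "dz": 0, "wx": 0, "wy": 0, "wz": 0, "fingers": 1}, {"dx": 0.07, "dy": 0, "dz": 0, "wx": 0, "wy": 0, "wz": 0, "fingers": 1}, {"dx": 0.07, "dy": 0, "dz": 0, "wx": 0, "wy": 0, "wz": 0, "fingers": 1}, {"dx": 0.06, "dy": 0, "dz": 0, "wx": 0, "wy": 0, "wz": 0, "fingers": 1}, {"dx": 0.03, "dy": 0, "dz": 0, "wx": 0, "wy": 0, "wz": 0, "fingers": 1}])

```text
clock: 14.48
eef_pos: [480.8, -337.8, 66.3]
tool_rot: [0.896, 1.566, 2.336]
force: [0.2, -0.0, -3.5]
width: 21.0
```

Request:
servo_tool(rows=[{"dx": 0.02, "dy": 0, "dz": 0, "wx": 0, "wy": 0, "wz": 0, "fingers": 1}, {"dx": 0, "dy": 0, "dz": 0, "wx": 0, "wy": 0, "wz": 0, "fingers": 1}, {"dx": 0, "dy": 0, "dz": 0, "wx": 0, "wy": 0, "wz": 0, "fingers": 1}])

```text
clock: 14.85
eef_pos: [482.7, -340.7, 55.5]
tool_rot: [-1.788, 1.569, -0.35]
force: [0.3, 0.5, -2.7]
width: 20.7
```

```bash
python3 -c "
from plan import *
plan(480.8,-340.5,31,82.6)
"
```

```text
t 14.85 pos [ 482.7 -340.7   55.5] x [ 0.002 -0.001 -1.   ] z [ 0.132  0.991 -0.   ] F [ 0.3  0.5 -2.7] T [-0.02  0.03 -0.01] w 20.7 q [ 0.93  0.85 -0.59  1.81  0.7   0.7   1.37]
jaw yaw now 82.4 target 82.6
shift units (now-axes) [ 0.0326  0.0027 -0.0001] rows>= 0.41
turn units [-0.035 -0.004  0.019] | world d mm [ -1.9   0.2 -24.5] after-turn axes units [ 0.0326  0.0026 -0.0001]
```

Request:
servo_tool(rows=[{"dx": 0.015, "dy": 0.002, "dz": 0, "wx": 0, "wy": 0, "wz": 0, "fingers": 1}, {"dx": 0.01, "dy": 0, "dz": 0, "wx": 0, "wy": 0, "wz": 0, "fingers": 1}, {"dx": 0.006, "dy": 0, "dz": 0, "wx": 0, "wy": 0, "wz": 0, "fingers": 1}, {"dx": 0.002, "dy": 0, "dz": 0, "wx": 0, "wy": 0, "wz": 0, "fingers": 1}, {"dx": 0, "dy": 0, "dz": 0, "wx": 0, "wy": 0, "wz": 0, "fingers": 1}])

```text
clock: 15.48
eef_pos: [479.9, -340.6, 30.4]
tool_rot: [2.365, 1.57, -2.481]
force: [-3.6, 0.8, 3.8]
width: 21.0
```

```bash
python3 -c "
from plan import *
plan(480.8,-340.5,31,82.6)
"
```

```text
t 15.47 pos [ 479.9 -340.6   30.4] x [-0.001 -0.001 -1.   ] z [ 0.133  0.991 -0.001] F [-3.6  0.8  3.8] T [0.24 0.65 0.05] w 21.0 q [ 0.91  0.88 -0.56  1.82  0.74  0.65  1.35]
jaw yaw now 82.3 target 82.6
shift units (now-axes) [-0.0009 -0.0012  0.0003] rows>= 0.02
turn units [-0.043 -0.006 -0.006] | world d mm [0.9 0.1 0.6] after-turn axes units [-0.0009 -0.0012  0.0003]
```

Request:
servo_tool(rows=[{"dx": 0, "dy": 0, "dz": 0, "wx": 0, "wy": 0, "wz": 0, "fingers": 0.62}, {"dx": 0, "dy": 0, "dz": 0, "wx": 0, "wy": 0, "wz": 0, "fingers": 0.62}, {"dx": 0, "dy": 0, "dz": 0, "wx": 0, "wy": 0, "wz": 0, "fingers": 0.62}, {"dx": -0.03, "dy": 0, "dz": 0, "wx": 0, "wy": 0, "wz": 0, "fingers": 0.62}, {"dx": -0.06, "dy": 0, "dz": 0, "wx": 0, "wy": 0, "wz": 0, "fingers": 0.62}])

```text
clock: 16.1
eef_pos: [479.0, -339.9, 96.4]
tool_rot: [1.073, 1.567, 2.51]
force: [0.9, -0.9, 0.3]
width: 32.4
```

Request:
servo_tool(rows=[{"dx": -0.08, "dy": 0, "dz": 0, "wx": 0, "wy": 0, "wz": 0, "fingers": 0}, {"dx": -0.08, "dy": 0, "dz": 0, "wx": 0, "wy": 0, "wz": 0, "fingers": 0}, {"dx": -0.08, "dy": 0, "dz": 0, "wx": 0, "wy": 0, "wz": 0, "fingers": 0}])

```text
clock: 16.48
eef_pos: [480.0, -340.5, 279.2]
tool_rot: [-1.536, 1.57, -0.098]
force: [0.3, -0.6, 0.3]
width: 84.5
```

```bash
python3 -c "
from plan import *
plan(554,367,290,90)
save('side','s4')
save('top','t4')
"
```

```text
t 16.48 pos [ 480.  -340.5  279.2] x [ 0. -0. -1.] z [0.133 0.991 0.   ] F [ 0.3 -0.6  0.3] T [-0.08 -0.04  0.06] w 84.5 q [ 1.05  0.59 -0.78  1.62  0.45  1.12  1.59]
jaw yaw now 82.4 target 90
shift units (now-axes) [-0.0144  0.0275  0.948 ] rows>= 11.86
turn units [-1.272 -0.     0.004] | world d mm [ 74.  707.5  10.8] after-turn axes units [-0.0144 -0.0986  0.9433]
```

View pics/s4.png

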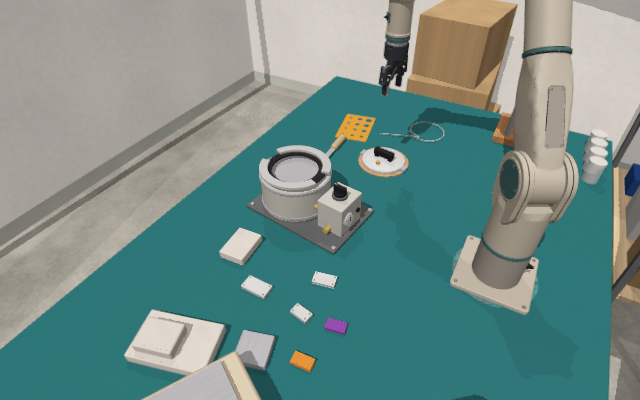

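View pics/t4.png

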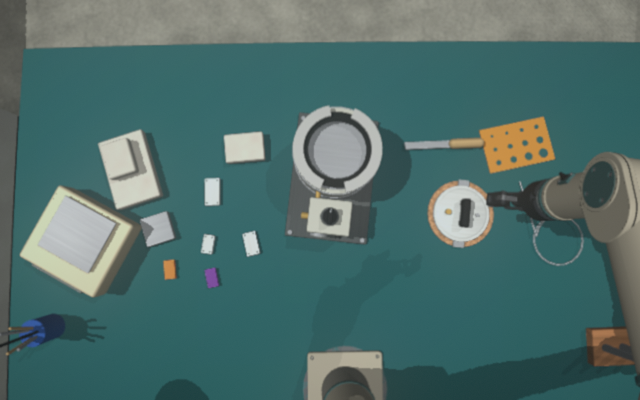

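Moulds: (212,191) measures 77×40 mm, so it is mould_b. (251,244) measures 65×36, so it is mould_c. (208,243) measures 52×32, so it is mould_d; all three are aluminium with corner screws in the enlarged crop. The orange (170,269) and purple (212,277) blocks are look-alikes. The grey block at (157,229) is 84×82 mm and square, so it isn't a mould, and mould_a is absent. The cap lies handle up on the mat at (462,213). Next is mould_b.

Request:
servo_tool(rows=[{"dx": -0.007, "dy": 0, "dz": 0, "wx": -0.64, "wy": 0, "wz": 0, "fingers": 0}, {"dx": -0.007, "dy": 0, "dz": 0, "wx": -0.64, "wy": 0, "wz": 0, "fingers": 0}, {"dx": 0, "dy": -0.008, "dz": 0.079, "wx": 0, "wy": 0, "wz": 0, "fingers": 0}, {"dx": 0, "dy": -0.008, "dz": 0.079, "wx": 0, "wy": 0, "wz": 0, "fingers": 0}, {"dx": 0, "dy": -0.008, "dz": 0.079, "wx": 0, "wy": 0, "wz": 0, "fingers": 0}])

```text
clock: 17.2
eef_pos: [498.0, -161.1, 287.3]
tool_rot: [-0.939, 1.57, 0.631]
force: [0.9, 0.6, -0.2]
width: 85.6
```

Request:
servo_tool(rows=[{"dx": 0, "dy": -0.008, "dz": 0.079, "wx": 0, "wy": 0, "wz": 0, "fingers": 0}, {"dx": 0, "dy": -0.008, "dz": 0.079, "wx": 0, "wy": 0, "wz": 0, "fingers": 0}, {"dx": 0, "dy": -0.008, "dz": 0.079, "wx": 0, "wy": 0, "wz": 0, "fingers": 0}, {"dx": 0, "dy": -0.008, "dz": 0.079, "wx": 0, "wy": 0, "wz": 0, "fingers": 0}, {"dx": 0, "dy": -0.008, "dz": 0.079, "wx": 0, "wy": 0, "wz": 0, "fingers": 0}])

```text
clock: 17.82
eef_pos: [527.9, 135.1, 287.3]
tool_rot: [-2.471, 1.57, -0.9]
force: [0.5, 0.2, -0.4]
width: 85.0
```

Request:
servo_tool(rows=[{"dx": 0, "dy": -0.008, "dz": 0.079, "wx": 0, "wy": 0, "wz": 0, "fingers": 0.35}, {"dx": 0, "dy": -0.008, "dz": 0.079, "wx": 0, "wy": 0, "wz": 0, "fingers": 0.35}, {"dx": 0, "dy": -0.008, "dz": 0.079, "wx": 0, "wy": 0, "wz": 0, "fingers": 0.35}, {"dx": 0, "dy": 0, "dz": 0, "wx": 0, "wy": 0, "wz": 0, "fingers": 0.35}, {"dx": 0, "dy": 0, "dz": 0, "wx": 0, "wy": 0, "wz": 0, "fingers": 0.35}])

```text
clock: 18.45
eef_pos: [545.6, 310.7, 286.9]
tool_rot: [2.712, 1.569, -1.999]
force: [-0.7, -0.6, -0.1]
width: 55.5
```

```bash
python3 -c "
from plan import *
plan(554,367,2,90.3)
"
```

```text
t 18.45 pos [545.6 310.7 286.9] x [-0.001 -0.001 -1.   ] z [-0.001  1.    -0.001] F [-0.7 -0.6 -0.1] T [-0.02  0.01 -0.01] w 55.5 q [-0.11  0.65 -0.79  1.5   0.48  1.2   0.59]
jaw yaw now 90.1 target 90.3
shift units (now-axes) [ 0.3797 -0.0116  0.0756] rows>= 4.84
turn units [-0.04  -0.014 -0.006] | world d mm [   8.4   56.3 -284.9] after-turn axes units [ 0.3799 -0.0116  0.075 ]
```

Request:
servo_tool(rows=[{"dx": 0, "dy": -0.0116, "dz": 0.075, "wx": 0, "wy": 0, "wz": 0, "fingers": 0.35}, {"dx": 0.08, "dy": 0, "dz": 0, "wx": 0, "wy": 0, "wz": 0, "fingers": 0.35}, {"dx": 0.08, "dy": 0, "dz": 0, "wx": 0, "wy": 0, "wz": 0, "fingers": 0.35}, {"dx": 0.08, "dy": 0, "dz": 0, "wx": 0, "wy": 0, "wz": 0, "fingers": 0.35}, {"dx": 0.08, "dy": 0, "dz": 0, "wx": 0, "wy": 0, "wz": 0, "fingers": 0.35}])

```text
clock: 19.08
eef_pos: [555.8, 364.5, 46.0]
tool_rot: [-2.477, 1.569, -0.909]
force: [0.6, 0.4, 0.5]
width: 55.3
```

Request:
servo_tool(rows=[{"dx": 0.02, "dy": 0, "dz": 0, "wx": 0, "wy": 0, "wz": 0, "fingers": 0.35}, {"dx": 0, "dy": 0, "dz": 0, "wx": 0, "wy": 0, "wz": 0, "fingers": 0.35}, {"dx": 0, "dy": 0, "dz": 0, "wx": 0, "wy": 0, "wz": 0, "fingers": 0.35}])

```text
clock: 19.45
eef_pos: [556.1, 368.6, 35.6]
tool_rot: [-0.882, 1.566, 0.689]
force: [0.1, 0.0, -0.2]
width: 55.4
```

```bash
python3 -c "
from plan import *
plan(554,367,2,90.3)
save('side','s5',(180,180,380,330),4)
"
```

```text
t 19.45 pos [556.1 368.6  35.6] x [ 0.004  0.003 -1.   ] z [0.    1.    0.003] F [ 0.1  0.  -0.2] T [-0.  0. -0.] w 55.4 q [-0.28  0.97 -0.62  1.59  0.72  0.82  0.37]
jaw yaw now 90.0 target 90.3
shift units (now-axes) [ 0.0448  0.003  -0.0023] rows>= 0.56
turn units [-0.052  0.028  0.034] | world d mm [ -2.1  -1.6 -33.6] after-turn axes units [ 0.0448  0.0028 -0.0021]
```

View pics/s5.png

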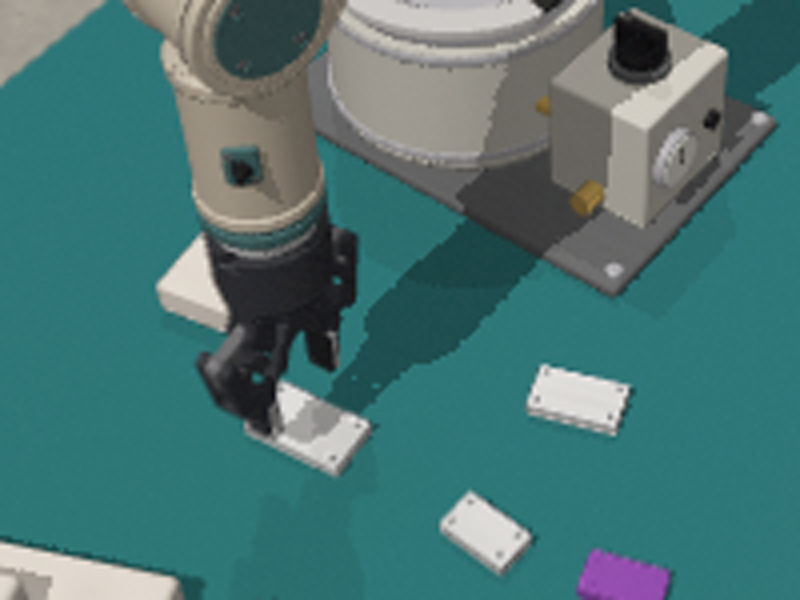

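Request:
servo_tool(rows=[{"dx": 0.02, "dy": 0.002, "dz": -0.002, "wx": 0, "wy": 0, "wz": 0, "fingers": 0.35}, {"dx": 0.015, "dy": 0, "dz": 0, "wx": 0, "wy": 0, "wz": 0, "fingers": 0.35}, {"dx": 0.01, "dy": 0, "dz": 0, "wx": 0, "wy": 0, "wz": 0, "fingers": 0.35}, {"dx": 0, "dy": 0, "dz": 0, "wx": 0, "wy": 0, "wz": 0, "fingers": 0.35}, {"dx": 0, "dy": 0, "dz": 0, "wx": 0, "wy": 0, "wz": 0, "fingers": 0.35}])

```text
clock: 20.12
eef_pos: [553.0, 366.3, -1.0]
tool_rot: [-0.312, 1.57, 1.259]
force: [0.2, 0.2, 0.8]
width: 55.2
```

```bash
python3 -c "
from plan import *
plan(554,367,2,90.3)
save('side','s6',(180,180,380,330),4)
"
```

```text
t 20.12 pos [553.  366.3  -1. ] x [ 0.  0. -1.] z [-0.001  1.     0.   ] F [0.2 0.2 0.8] T [ 0.02 -0.01 -0.07] w 55.2 q [-0.3   1.01 -0.59  1.61  0.75  0.76  0.34]
jaw yaw now 90.0 target 90.3
shift units (now-axes) [-0.004  -0.0014  0.001 ] rows>= 0.05
turn units [-0.043  0.003  0.001] | world d mm [1.  0.7 3. ] after-turn axes units [-0.004  -0.0014  0.001 ]
```

View pics/s6.png

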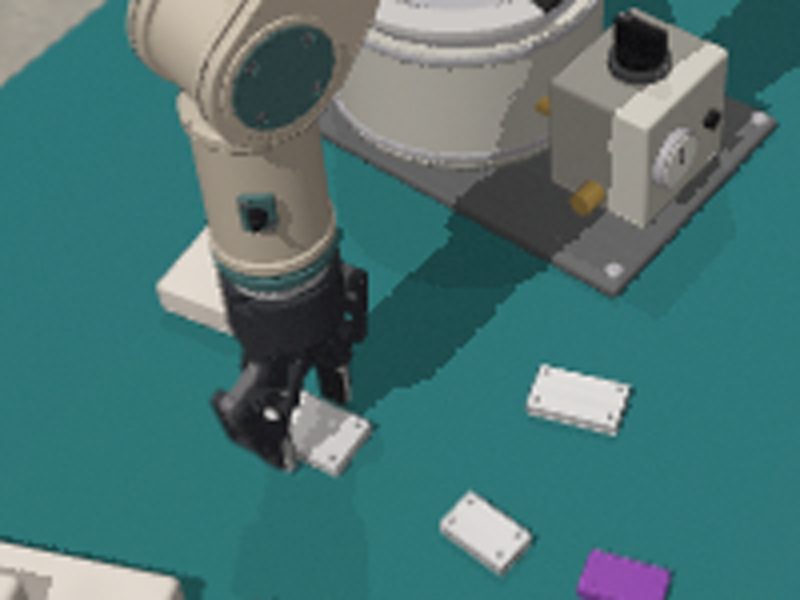

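Request:
servo_tool(rows=[{"dx": -0.003, "dy": -0.001, "dz": 0.001, "wx": 0, "wy": 0, "wz": 0, "fingers": 0.8}, {"dx": 0, "dy": 0, "dz": 0, "wx": 0, "wy": 0, "wz": 0, "fingers": 0.8}, {"dx": 0, "dy": 0, "dz": 0, "wx": 0, "wy": 0, "wz": 0, "fingers": 0.8}, {"dx": 0, "dy": 0, "dz": 0, "wx": 0, "wy": 0, "wz": 0, "fingers": 0.8}, {"dx": 0, "dy": 0, "dz": 0, "wx": 0, "wy": 0, "wz": 0, "fingers": 0.8}])

```text
clock: 20.8
eef_pos: [553.9, 366.8, 1.4]
tool_rot: [-1.134, 1.57, 0.438]
force: [-0.3, 0.3, 1.2]
width: 40.1
```

```bash
python3 -c "
from plan import *
plan(554,367,2,90.3)
"
```

```text
t 20.8 pos [553.9 366.8   1.4] x [ 0.  0. -1.] z [-0.001  1.     0.   ] F [-0.3  0.3  1.2] T [-0.04  0.04 -0.07] w 40.1 q [-0.3   1.01 -0.59  1.6   0.75  0.77  0.34]
jaw yaw now 90.0 target 90.3
shift units (now-axes) [-0.0008 -0.0002  0.0002] rows>= 0.01
turn units [-0.045  0.002  0.004] | world d mm [0.1 0.2 0.6] after-turn axes units [-0.0008 -0.0002  0.0002]
```

Request:
servo_tool(rows=[{"dx": -0.03, "dy": 0, "dz": 0, "wx": 0, "wy": 0, "wz": 0, "fingers": 1}, {"dx": -0.07, "dy": 0, "dz": 0, "wx": 0, "wy": 0, "wz": 0, "fingers": 1}, {"dx": -0.08, "dy": 0, "dz": 0, "wx": 0, "wy": 0, "wz": 0, "fingers": 1}, {"dx": -0.08, "dy": 0, "dz": 0, "wx": 0, "wy": 0, "wz": 0, "fingers": 1}, {"dx": -0.06, "dy": 0, "dz": 0, "wx": 0, "wy": 0, "wz": 0, "fingers": 1}])

```text
clock: 21.42
eef_pos: [553.6, 367.4, 245.7]
tool_rot: [-0.816, 1.567, 0.756]
force: [1.1, 0.5, -1.5]
width: 40.2
```

```bash
python3 -c "
from plan import *
plan(641.4,19.1,240,90)
save('side','s7')
"
```

```text
t 21.43 pos [553.6 367.4 245.7] x [ 0.003  0.002 -1.   ] z [-0.001  1.     0.002] F [ 1.1  0.5 -1.5] T [ 0.01 -0.06  0.03] w 40.2 q [-0.22  0.73 -0.76  1.44  0.53  1.17  0.52]
jaw yaw now 90.1 target 90
shift units (now-axes) [ 0.0068 -0.1165 -0.4646] rows>= 5.99
turn units [0.012 0.024 0.025] | world d mm [  87.8 -348.3   -5.7] after-turn axes units [ 0.0076 -0.117  -0.4644]
```

View pics/s7.png

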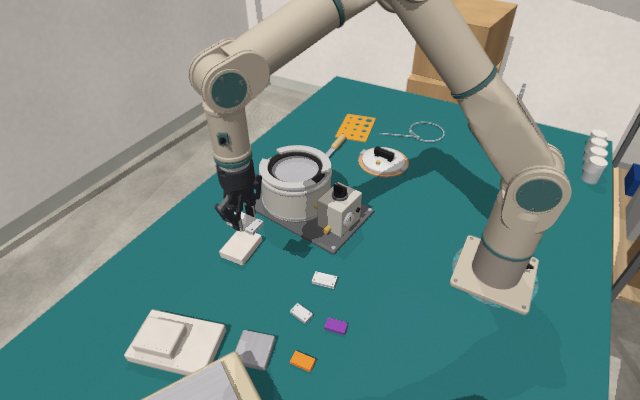

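Request:
servo_tool(rows=[{"dx": 0, "dy": -0.0167, "dz": -0.0664, "wx": 0, "wy": 0, "wz": 0, "fingers": 1}, {"dx": 0, "dy": -0.0167, "dz": -0.0664, "wx": 0, "wy": 0, "wz": 0, "fingers": 1}, {"dx": 0, "dy": -0.0167, "dz": -0.0664, "wx": 0, "wy": 0, "wz": 0, "fingers": 1}, {"dx": 0, "dy": -0.0167, "dz": -0.0664, "wx": 0, "wy": 0, "wz": 0, "fingers": 1}, {"dx": 0, "dy": -0.0167, "dz": -0.0664, "wx": 0, "wy": 0, "wz": 0, "fingers": 1}])

```text
clock: 22.1
eef_pos: [616.5, 116.2, 242.3]
tool_rot: [-1.472, 1.57, 0.1]
force: [-0.0, -0.1, -0.3]
width: 40.0
```

Request:
servo_tool(rows=[{"dx": 0, "dy": -0.0167, "dz": -0.0664, "wx": 0, "wy": 0, "wz": 0, "fingers": 1}, {"dx": 0, "dy": -0.0167, "dz": -0.0664, "wx": 0, "wy": 0, "wz": 0, "fingers": 1}, {"dx": 0, "dy": 0, "dz": 0, "wx": 0, "wy": 0, "wz": 0, "fingers": 1}, {"dx": 0, "dy": 0, "dz": 0, "wx": 0, "wy": 0, "wz": 0, "fingers": 1}])

```text
clock: 22.6
eef_pos: [641.2, 18.8, 241.9]
tool_rot: [-0.302, 1.57, 1.269]
force: [0.2, 0.5, -0.7]
width: 40.5
```

```bash
python3 -c "
from plan import *
plan(641.4,19.1,100,90)
"
```

```text
t 22.6 pos [641.2  18.8 241.9] x [ 0.     0.001 -1.   ] z [-0.001  1.     0.001] F [ 0.2  0.5 -0.7] T [ 0.08  0.07 -0.04] w 40.5 q [ 0.37  0.71 -0.79  1.52  0.54  1.14  1.04]
jaw yaw now 90.0 target 90
shift units (now-axes) [ 0.1892 -0.0002  0.0002] rows>= 2.37
turn units [0.008 0.01  0.003] | world d mm [   0.2    0.3 -141.9] after-turn axes units [ 0.1892 -0.0003  0.0004]
```

Request:
servo_tool(rows=[{"dx": 0.06, "dy": 0, "dz": 0, "wx": 0, "wy": 0, "wz": 0, "fingers": 1}, {"dx": 0.06, "dy": 0, "dz": 0, "wx": 0, "wy": 0, "wz": 0, "fingers": 1}, {"dx": 0.05, "dy": 0, "dz": 0, "wx": 0, "wy": 0, "wz": 0, "fingers": 1}, {"dx": 0.03, "dy": 0, "dz": 0, "wx": 0, "wy": 0, "wz": 0, "fingers": 1}, {"dx": 0, "dy": 0, "dz": 0, "wx": 0, "wy": 0, "wz": 0, "fingers": 1}])

```text
clock: 23.22
eef_pos: [640.6, 19.3, 90.3]
tool_rot: [1.429, 1.568, 3.002]
force: [-1.7, -0.2, 0.4]
width: 40.3
```

Request:
servo_tool(rows=[{"dx": 0.005, "dy": 0, "dz": 0, "wx": 0, "wy": 0, "wz": 0, "fingers": 1}, {"dx": 0.005, "dy": 0, "dz": 0, "wx": 0, "wy": 0, "wz": 0, "fingers": 1}, {"dx": 0, "dy": 0, "dz": 0, "wx": 0, "wy": 0, "wz": 0, "fingers": 1}])

```text
clock: 23.6
eef_pos: [641.8, 18.1, 84.3]
tool_rot: [-1.757, 1.57, -0.186]
force: [0.4, 0.7, -0.2]
width: 40.1
```

```bash
python3 -c "
from plan import *
plan(641.4,19.1,82,90)
"
```

```text
t 23.6 pos [641.8  18.1  84.3] x [ 0.001 -0.    -1.   ] z [-0.  1. -0.] F [ 0.4  0.7 -0.2] T [ 0.04  0.04 -0.01] w 40.1 q [ 0.31  0.89 -0.68  1.65  0.69  0.86  0.92]
jaw yaw now 90.0 target 90
shift units (now-axes) [0.003  0.0006 0.0013] rows>= 0.04
turn units [ 0.004 -0.002  0.008] | world d mm [-0.4  1.  -2.3] after-turn axes units [0.003  0.0006 0.0013]
```

Request:
servo_tool(rows=[{"dx": 0.004, "dy": 0, "dz": 0.001, "wx": 0, "wy": 0, "wz": 0, "fingers": 1}, {"dx": 0, "dy": 0, "dz": 0, "wx": 0, "wy": 0, "wz": 0, "fingers": 1}, {"dx": 0, "dy": 0, "dz": 0, "wx": 0, "wy": 0, "wz": 0, "fingers": 1}])

```text
clock: 23.98
eef_pos: [642.1, 18.8, 81.4]
tool_rot: [-1.743, 1.57, -0.171]
force: [-0.5, -2.1, 5.4]
width: 40.2
```

```bash
python3 -c "
from plan import *
plan(641.4,19.1,82,90)
"
```

```text
t 23.98 pos [642.1  18.8  81.4] x [ 0.001 -0.    -1.   ] z [-0.  1. -0.] F [-0.5 -2.1  5.4] T [-0.18  0.16 -0.  ] w 40.2 q [ 0.31  0.89 -0.68  1.65  0.7   0.86  0.91]
jaw yaw now 90.0 target 90
shift units (now-axes) [-0.0008  0.0009  0.0003] rows>= 0.02
turn units [ 0.004 -0.002  0.011] | world d mm [-0.7  0.3  0.6] after-turn axes units [-0.0008  0.0009  0.0003]
```

Request:
servo_tool(rows=[{"dx": 0, "dy": 0, "dz": 0, "wx": 0, "wy": 0, "wz": 0, "fingers": 0.35}, {"dx": 0, "dy": 0, "dz": 0, "wx": 0, "wy": 0, "wz": 0, "fingers": 0.35}, {"dx": -0.03, "dy": 0, "dz": 0, "wx": 0, "wy": 0, "wz": 0, "fingers": 0.35}, {"dx": -0.03, "dy": 0, "dz": 0, "wx": 0, "wy": 0, "wz": 0, "fingers": 1}, {"dx": 0, "dy": 0, "dz": 0, "wx": 0, "wy": 0, "wz": 0, "fingers": 1}])

```text
clock: 24.6
eef_pos: [643.3, 19.7, 128.7]
tool_rot: [-1.389, 1.566, 0.182]
force: [0.6, -0.3, 0.3]
width: 19.8
```

Request:
servo_tool(rows=[{"dx": 0, "dy": 0, "dz": 0, "wx": 0, "wy": 0, "wz": 0, "fingers": 1}, {"dx": 0, "dy": 0, "dz": 0, "wx": 0, "wy": 0, "wz": 0, "fingers": 1}, {"dx": 0, "dy": 0, "dz": 0, "wx": 0, "wy": 0, "wz": 0, "fingers": 1}])

```text
clock: 24.98
eef_pos: [641.2, 18.9, 125.0]
tool_rot: [1.589, 1.57, -3.122]
force: [0.4, -0.0, 1.1]
width: -0.6
```

```bash
python3 -c "
from plan import *
plan(641.4,19.1,93,90)
save('side','s8',(220,100,420,260),4)
"
```

```text
t 24.98 pos [641.2  18.9 125. ] x [-0.001 -0.    -1.   ] z [-0.001  1.    -0.   ] F [ 0.4 -0.   1.1] T [-0.02  0.04  0.04] w -0.6 q [ 0.33  0.84 -0.71  1.62  0.65  0.93  0.95]
jaw yaw now 90.0 target 90
shift units (now-axes) [ 0.0427 -0.0004  0.0003] rows>= 0.53
turn units [ 0.007 -0.    -0.011] | world d mm [  0.2   0.2 -32. ] after-turn axes units [ 0.0427 -0.0003  0.0003]
```

View pics/s8.png

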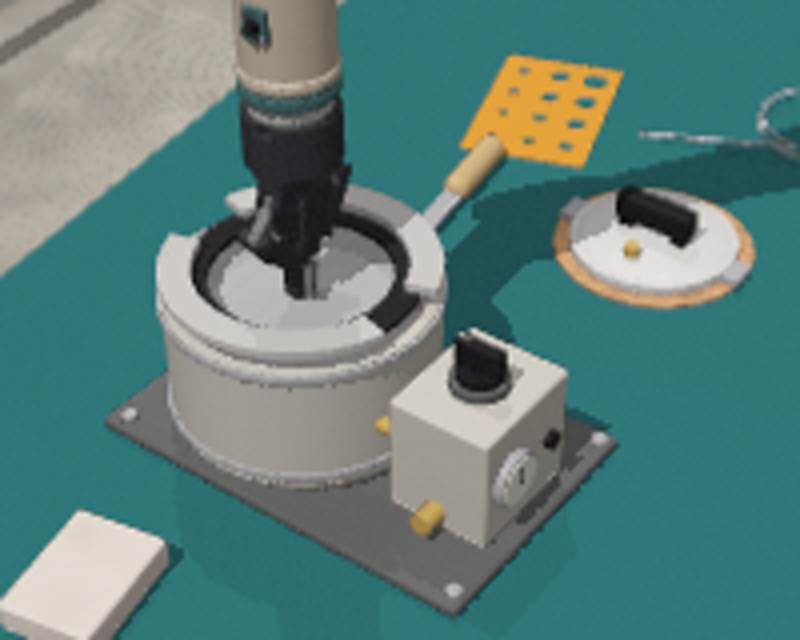

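Request:
servo_tool(rows=[{"dx": 0.02, "dy": 0, "dz": 0, "wx": 0, "wy": 0, "wz": 0, "fingers": 1}, {"dx": 0.015, "dy": 0, "dz": 0, "wx": 0, "wy": 0, "wz": 0, "fingers": 1}, {"dx": 0.007, "dy": 0, "dz": 0, "wx": 0, "wy": 0, "wz": 0, "fingers": 1}, {"dx": 0, "dy": 0, "dz": 0, "wx": 0, "wy": 0, "wz": 0, "fingers": 1}, {"dx": 0, "dy": 0, "dz": 0, "wx": 0, "wy": 0, "wz": 0, "fingers": 1}])

```text
clock: 25.65
eef_pos: [641.8, 19.1, 94.4]
tool_rot: [-1.14, 1.57, 0.431]
force: [-0.2, -0.1, -0.2]
width: -0.1
```

```bash
python3 -c "
from plan import *
plan(641.4,19.1,93,90)
"
```

```text
t 25.65 pos [641.8  19.1  94.4] x [ 0.  0. -1.] z [-0.001  1.     0.   ] F [-0.2 -0.1 -0.2] T [ 0.01  0.04 -0.04] w -0.1 q [ 0.32  0.87 -0.69  1.64  0.68  0.88  0.93]
jaw yaw now 90.0 target 90
shift units (now-axes) [ 0.0019  0.0005 -0.    ] rows>= 0.02
turn units [0.006 0.002 0.004] | world d mm [-0.4 -0.  -1.4] after-turn axes units [ 0.0019  0.0005 -0.    ]
```

Request:
servo_tool(rows=[{"dx": 0.002, "dy": 0, "dz": 0, "wx": 0, "wy": 0, "wz": 0, "fingers": 1}, {"dx": 0.002, "dy": 0, "dz": 0, "wx": 0, "wy": 0, "wz": 0, "fingers": 1}, {"dx": 0, "dy": 0, "dz": 0, "wx": 0, "wy": 0, "wz": 0, "fingers": 1}])

```text
clock: 26.02
eef_pos: [641.8, 18.9, 92.2]
tool_rot: [-2.024, 1.57, -0.452]
force: [-0.6, -0.3, 5.7]
width: -0.3
```

```bash
python3 -c "
from plan import *
plan(641.4,19.1,93,90)
"
```

```text
t 26.02 pos [641.8  18.9  92.2] x [ 0.001 -0.    -1.   ] z [-0.001  1.    -0.   ] F [-0.6 -0.3  5.7] T [-0.06  0.33 -0.02] w -0.3 q [ 0.32  0.88 -0.69  1.64  0.69  0.88  0.92]
jaw yaw now 90.0 target 90
shift units (now-axes) [-0.0011  0.0005  0.0002] rows>= 0.02
turn units [ 0.005 -0.004  0.008] | world d mm [-0.4  0.2  0.8] after-turn axes units [-0.0011  0.0005  0.0002]
```

Request:
servo_tool(rows=[{"dx": 0.0013, "dy": 0, "dz": 0, "wx": 0, "wy": 0, "wz": 0, "fingers": 1}, {"dx": 0, "dy": 0, "dz": 0, "wx": 0, "wy": 0, "wz": 0, "fingers": 1}, {"dx": 0, "dy": 0, "dz": 0, "wx": 0, "wy": 0, "wz": 0, "fingers": 1}, {"dx": 0, "dy": 0, "dz": 0, "wx": 0, "wy": 0, "wz": 0, "fingers": 1}, {"dx": 0, "dy": 0, "dz": 0, "wx": 0, "wy": 0, "wz": 0, "fingers": 1}])

```text
clock: 26.65
eef_pos: [641.8, 18.9, 92.1]
tool_rot: [-2.171, 1.569, -0.599]
force: [-3.4, -0.9, 11.0]
width: 0.3
```

```bash
python3 -c "
from plan import *
plan(641.4,19.1,93,90)
"
```

```text
t 26.65 pos [641.8  18.9  92.1] x [ 0.001 -0.001 -1.   ] z [-0.     1.    -0.001] F [-3.4 -0.9 11. ] T [-0.24  0.75 -0.06] w 0.3 q [ 0.31  0.88 -0.69  1.64  0.69  0.88  0.92]
jaw yaw now 90.0 target 90
shift units (now-axes) [-0.0012  0.0006  0.0002] rows>= 0.02
turn units [ 0.004 -0.008  0.011] | world d mm [-0.4  0.2  0.9] after-turn axes units [-0.0012  0.0006  0.0002]
```

Request:
servo_tool(rows=[{"dx": -0.03, "dy": 0, "dz": 0, "wx": 0, "wy": 0, "wz": 0, "fingers": 1}, {"dx": -0.08, "dy": 0, "dz": 0, "wx": 0, "wy": 0, "wz": 0, "fingers": 1}, {"dx": -0.08, "dy": 0, "dz": 0, "wx": -0.7, "wy": 0, "wz": 0, "fingers": 0.4}, {"dx": 0, "dy": 0, "dz": 0, "wx": -0.7, "wy": 0, "wz": 0, "fingers": 0.4}, {"dx": 0, "dy": 0, "dz": 0, "wx": -0.65, "wy": 0, "wz": 0, "fingers": 0.4}])

```text
clock: 27.28
eef_pos: [642.2, 19.1, 235.2]
tool_rot: [-1.8, 1.568, -0.012]
force: [0.1, 0.2, 0.2]
width: 51.2
```

```bash
python3 -c "
from plan import *
plan(405.6,257.5,235,102.3)
"
```

```text
t 27.27 pos [642.2  19.1 235.2] x [ 0.003 -0.    -1.   ] z [-0.216  0.976 -0.001] F [0.1 0.2 0.2] T [-0.02  0.04  0.02] w 51.2 q [ 0.39  0.74 -0.84  1.52  0.58  1.14  1.22]
jaw yaw now 102.5 target 102.3
shift units (now-axes) [-0.0008  0.2394  0.3785] rows>= 5.6
turn units [ 0.027 -0.007  0.03 ] | world d mm [-2.366e+02  2.384e+02 -2.000e-01] after-turn axes units [2.000e-04 2.405e-01 3.778e-01]
```

Request:
servo_tool(rows=[{"dx": 0, "dy": 0.04, "dz": 0.063, "wx": 0, "wy": 0, "wz": 0, "fingers": 0.4}, {"dx": 0, "dy": 0.04, "dz": 0.063, "wx": 0, "wy": 0, "wz": 0, "fingers": 0.4}, {"dx": 0, "dy": 0.04, "dz": 0.063, "wx": 0, "wy": 0, "wz": 0, "fingers": 0.4}, {"dx": 0, "dy": 0.04, "dz": 0.063, "wx": 0, "wy": 0, "wz": 0, "fingers": 0.4}, {"dx": 0, "dy": 0.04, "dz": 0.063, "wx": 0, "wy": 0, "wz": 0, "fingers": 0.4}])

```text
clock: 27.9
eef_pos: [443.5, 219.2, 233.9]
tool_rot: [-1.362, 1.569, 0.424]
force: [-0.4, 1.3, 0.7]
width: 51.3
```

Request:
servo_tool(rows=[{"dx": 0, "dy": 0.04, "dz": 0.063, "wx": 0, "wy": 0, "wz": 0, "fingers": 0.4}, {"dx": 0.07, "dy": 0, "dz": 0, "wx": 0, "wy": 0, "wz": 0, "fingers": 0.4}, {"dx": 0.08, "dy": 0, "dz": 0, "wx": 0, "wy": 0, "wz": 0, "fingers": 0.4}, {"dx": 0.08, "dy": 0, "dz": 0, "wx": 0, "wy": 0, "wz": 0, "fingers": 0.4}, {"dx": 0, "dy": 0, "dz": 0, "wx": 0, "wy": 0, "wz": 0, "fingers": 0.4}])

```text
clock: 28.52
eef_pos: [403.2, 256.0, 58.1]
tool_rot: [2.075, 1.564, -2.421]
force: [-0.5, 1.1, 0.3]
width: 50.9
```

```bash
python3 -c "
from plan import *
plan(405.6,257.5,2,102.3)
save('top','t9',(180,90,420,270),3)
"
```

```text
t 28.52 pos [403.2 256.   58.1] x [-0.005 -0.005 -1.   ] z [-0.215  0.977 -0.003] F [-0.5  1.1  0.3] T [0.04 0.   0.01] w 50.9 q [-0.22  0.76 -0.61  2.11  0.86  0.54  0.31]
jaw yaw now 102.4 target 102.3
shift units (now-axes) [ 0.0747 -0.004   0.0015] rows>= 0.94
turn units [ 0.018 -0.032 -0.057] | world d mm [  2.4   1.5 -56.1] after-turn axes units [ 0.0748 -0.0035  0.0013]
```

View pics/t9.png

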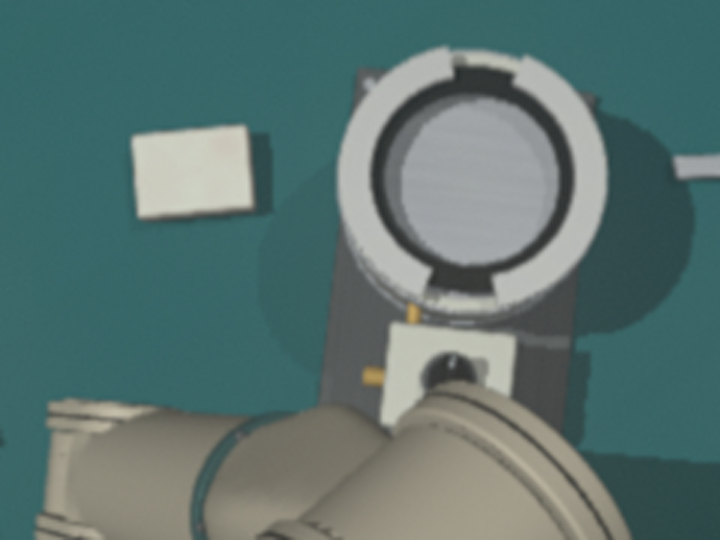

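```bash
python3 -c "
from h import *
im=ctrl.get_image('top'); cv2.imwrite('pics/t9full.png',im[:,:,::-1])
c=im[100:200,290:390]; g=cv2.cvtColor(c,cv2.COLOR_RGB2GRAY)
g=cv2.createCLAHE(6,(4,4)).apply(g)
g2=np.clip((cv2.cvtColor(c,cv2.COLOR_RGB2GRAY).astype(float)-120)*3,0,255).astype(np.uint8)
cv2.imwrite('pics/t9e.png',cv2.resize(np.hstack([g,g2]),None,fx=4,fy=4,interpolation=cv2.INTER_CUBIC))
im=ctrl.get_image('side'); c=im[140:200,255:340]; g=cv2.cvtColor(c,cv2.COLOR_RGB2GRAY)
g2=np.clip((g.astype(float)-90)*2,0,255).astype(np.uint8)
cv2.imwrite('pics/s9e.png',cv2.resize(np.vstack([g,g2]),None,fx=5,fy=5,interpolation=cv2.INTER_CUBIC))
for cam in('top','side'):
  for d in ctrl.silhouettes('mould_b',cam): print(cam,np.round(d['extent'],1),round(d['conf'],2))
"
```

```text
top [171.5 270.   14.2  17.7] 0.67
side [299.9 314.2  22.4  21. ] 0.73
side [325.1 279.6  24.9  15.5] 0.53
side [337.5 325.6  26.4  16.4] 0.51
side [310.2 199.8 127.4 107.9] 0.33
```

View pics/t9e.png

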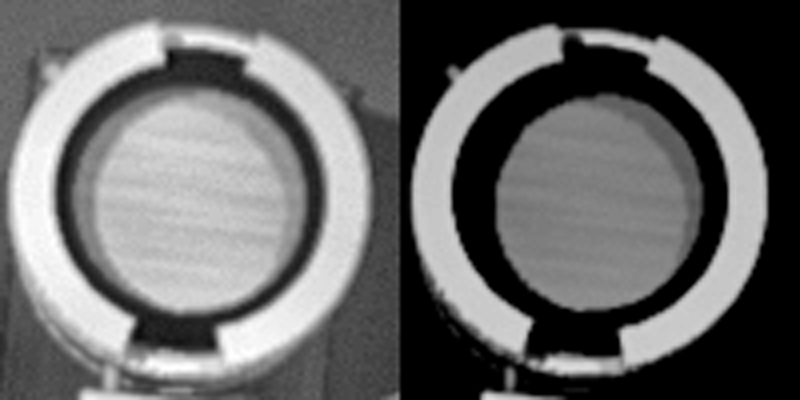

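View pics/s9e.png

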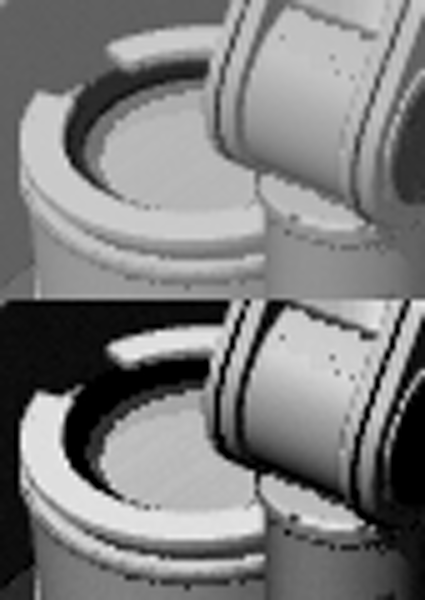

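```bash
python3 -c "
from h import *
save('side','s10')
im=cv2.imread('pics/t9full.png'); print(im[120:180:6,312:364:4].min(2))
print(cv2.imread('pics/t4.png')[120:180:6,312:364:4].min(2))
"
```

```text
[[180 176  81  48  51  52  54  53  49  50  58 147 180]
 [100  49  71 101 122 157 158 152 148 149 131  52  55]
 [ 53 109 127 158 158 159 159 159 159 159 148 148  92]
 [109 116 157 158 159 159 160 161 161 160 160 154 148]
 [107 157 158 158 159 158 159 159 161 160 160 160 150]
 [107 156 159 159 160 160 162 160 159 159 159 158 156]
 [109 158 157 157 159 158 159 161 161 162 161 161 158]
 [107 153 159 159 158 160 161 161 162 162 162 161 152]
 [ 51 104 157 160 161 161 161 162 164 162 163 161  68]
 [184 102  58 107 163 164 164 164 164 164 111  55 159]]
[[183 180  81  47  51  53  55  56  51  51  60 150 185]
 [102  51  71 104 123 159 161 155 152 153 134  51  56]
 [ 54 112 129 162 160 162 162 162 162 163 152 151  94]
 [111 118 160 162 162 163 164 164 165 164 163 157 151]
 [108 161 161 161 161 161 162 162 164 163 163 163 153]
 [109 160 162 162 163 164 164 163 164 163 162 160 160]
 [112 162 162 162 161 161 163 164 164 165 164 163 161]
 [109 156 162 162 162 162 164 165 165 165 165 164 155]
 [ 52 106 160 162 163 164 164 166 167 166 167 164  69]
 [188 104  58 109 167 167 167 167 167 168 112  54 163]]
```

View pics/s10.png

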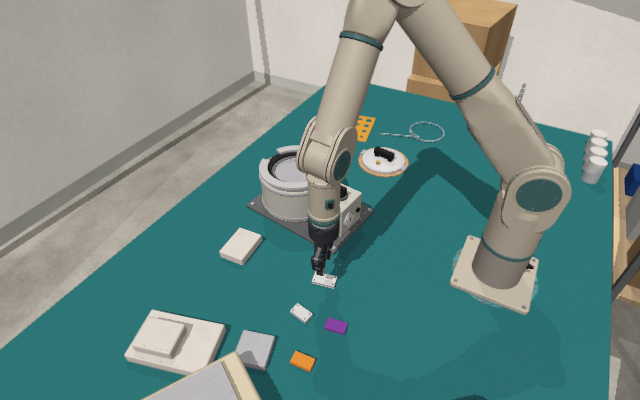

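View pics/t9full.png

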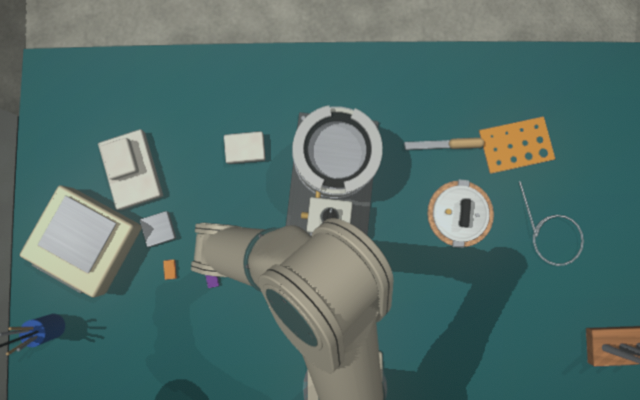

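```bash
python3 -c "
from h import *
im=cv2.imread('pics/t4.png'); g=cv2.cvtColor(im,cv2.COLOR_BGR2GRAY)
print('row150',list(zip(range(296,380,1),g[150,296:380])))
print('shadow R',g[150:176:6,384:430:2])
print('cam',-np.array(C['top']['R']).T@np.array(C['top']['t']))
for z in (80,92,110,130):
  print(z,[unproj('top',[u,150],z)[0].round(0)[:2] for u in (309,314,358,364)])
print('150:',[unproj('top',[u,150],142)[0].round(0)[:2] for u in (304,309)], unproj('top',[410,155],0))
"
```

```text
row150 [(296, np.uint8(189)), (297, np.uint8(189)), (298, np.uint8(189)), (299, np.uint8(189)), (300, np.uint8(189)), (301, np.uint8(190)), (302, np.uint8(179)), (303, np.uint8(126)), (304, np.uint8(69)), (305, np.uint8(52)), (306, np.uint8(56)), (307, np.uint8(69)), (308, np.uint8(96)), (309, np.uint8(110)), (310, np.uint8(112)), (311, np.uint8(113)), (312, np.uint8(112)), (313, np.uint8(125)), (314, np.uint8(155)), (315, np.uint8(163)), (316, np.uint8(162)), (317, np.uint8(163)), (318, np.uint8(162)), (319, np.uint8(164)), (320, np.uint8(164)), (321, np.uint8(165)), (322, np.uint8(165)), (323, np.uint8(165)), (324, np.uint8(166)), (325, np.uint8(165)), (326, np.uint8(165)), (327, np.uint8(167)), (328, np.uint8(166)), (329, np.uint8(167)), (330, np.uint8(167)), (331, np.uint8(168)), (332, np.uint8(167)), (333, np.uint8(167)), (334, np.uint8(167)), (335, np.uint8(167)), (336, np.uint8(167)), (337, np.uint8(167)), (338, np.uint8(166)), (339, np.uint8(168)), (340, np.uint8(166)), (341, np.uint8(167)), (342, np.uint8(166)), (343, np.uint8(167)), (344, np.uint8(166)), (345, np.uint8(166)
[... 911 characters left out ...]
8 68 68 69 68 67 68 67 67 68 69 87 90 89 90 89 90 90 89 90]
 [70 69 68 67 68 69 68 68 68 68 68 68 67 74 90 90 89 91 90 90 90 90 90]
 [69 68 68 69 68 68 68 68 68 67 67 68 68 82 91 90 91 91 91 89 90 91 91]]
cam [ 427.10984312   86.17607059 1164.69459571]
80 [array([654.,  90.]), array([654.,  76.]), array([653., -43.]), array([652., -59.])]
92 [array([652.,  90.]), array([652.,  76.]), array([650., -41.]), array([650., -57.])]
110 [array([648.,  89.]), array([648.,  76.]), array([646., -39.]), array([646., -55.])]
130 [array([644.,  89.]), array([644.,  77.]), array([642., -37.]), array([642., -52.])]
150: [array([642., 102.]), array([641.,  89.])] [[ 652.60669346 -202.70558343    0.        ]]
```

```bash
python3 -c "
from h import *
t=cv2.imread('pics/t4.png'); s=cv2.imread('pics/s4.png')
g=cv2.GaussianBlur(cv2.cvtColor(t,cv2.COLOR_BGR2GRAY),(0,0),0.6).astype(float)
# boundary points of lit disc: per row, first u from left crossing 137 within 306..330
P=[]
for v in range(128,172):
    for u in range(306,336):
        if g[v,u]<137<=g[v,u+1]: P.append((u+(137-g[v,u])/(g[v,u+1]-g[v,u]),v));break
P=np.array(P)
x0,y0,x1,y1=255,140,345,205;k=4
out=[]
for z in (80,100,117,130):
    c=cv2.resize(s[y0:y1,x0:x1],None,fx=k,fy=k,interpolation=cv2.INTER_CUBIC)
    X=unproj('top',P,z); 
    for q in proj('side',X): cv2.circle(c,(int((q[0]-x0+.5)*k),int((q[1]-y0+.5)*k)),1,(0,0,255),-1)
    cv2.putText(c,str(z),(5,20),0,.6,(0,0,255)); out.append(c)
cv2.imwrite('pics/ov.png',np.vstack([np.hstack(out[:2]),np.hstack(out[2:])]))
print(proj('side',[641.2,18.9,125]))
"
```

```text
[[295.05810878 173.2756427 ]]
```

View pics/ov.png

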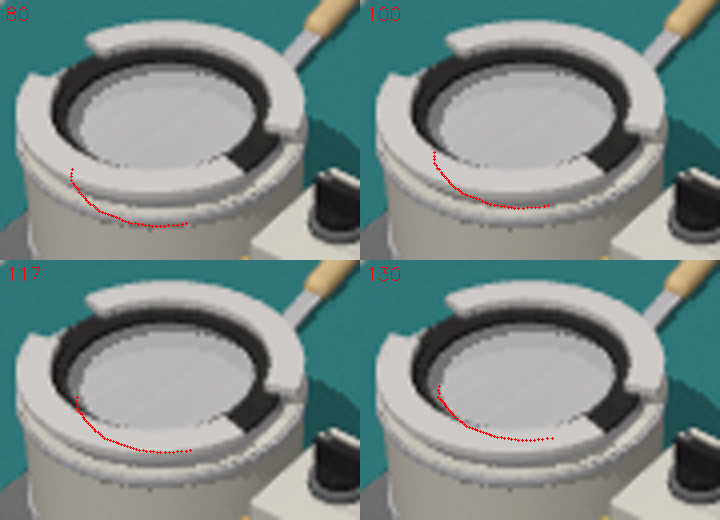

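```bash
python3 -c "
from plan import *
for cam in ('side','top'):
  for l in ('rack','seal_top','mouth'):
    print(cam,l,[(np.round(d['point'],1),round(d['conf'],2)) for d in ctrl.mark_of(l,cam)[:3]])
for z in (80,130,142,158): print(z,proj('side',[641.4,19.1,z]),proj('top',[641.4,19.1,z]))
plan(405.6,257.5,2,102.3)
save('side','s11',(250,200,390,340),5)
"
```

```text
side rack []
side seal_top [(array([297.1, 166.3]), 0.72)]
side mouth [(array([295.9, 164.4]), 0.78)]
top rack [(array([456.7, 213.3]), 0.45)]
top seal_top []
top mouth [(array([337. , 148.7]), 0.93), (array([355.8, 116.7]), 0.21)]
80 [[295.62102523 184.36635349]] [[335.24227389 154.40539368]]
130 [[294.89686251 172.02856745]] [[336.36600189 150.60199874]]
142 [[294.71777728 168.97261121]] [[336.65168852 149.6350255 ]]
158 [[294.47570144 164.83870982]] [[337.04296178 148.31064862]]
t 29.12 pos [405.4 257.4  60.7] x [ 0.001  0.    -1.   ] z [-0.213  0.977  0.   ] F [0.8 0.7 0.3] T [ 0.   -0.02  0.03] w 51.7 q [-0.22  0.75 -0.61  2.11  0.86  0.54  0.31]
jaw yaw now 102.3 target 102.3
shift units (now-axes) [ 0.0782 -0.0002  0.    ] rows>= 0.98
turn units [0.004 0.002 0.008] | world d mm [  0.2   0.1 -58.7] after-turn axes units [ 0.0782 -0.0002  0.    ]
```

View pics/s11.png

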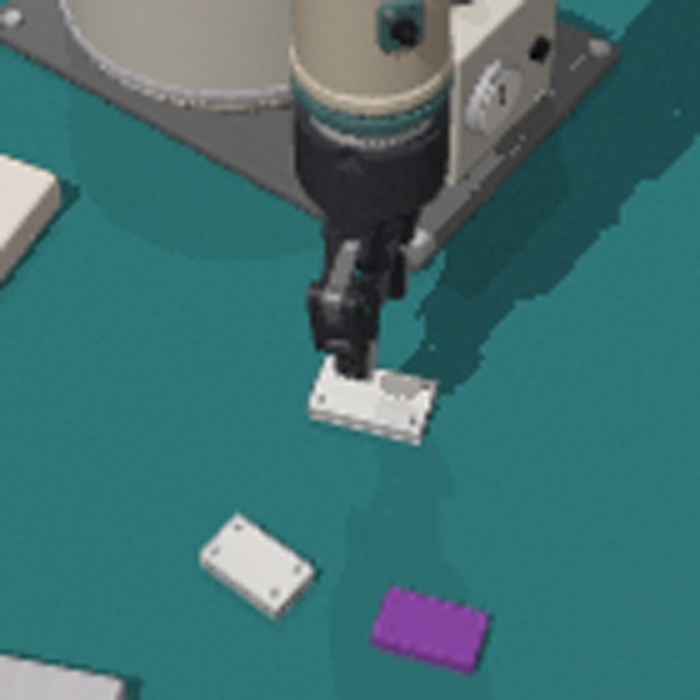

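Request:
servo_tool(rows=[{"dx": 0.04, "dy": 0, "dz": 0, "wx": 0, "wy": 0, "wz": 0, "fingers": 0.4}, {"dx": 0.025, "dy": 0, "dz": 0, "wx": 0, "wy": 0, "wz": 0, "fingers": 0.4}, {"dx": 0.013, "dy": 0, "dz": 0, "wx": 0, "wy": 0, "wz": 0, "fingers": 0.4}, {"dx": 0, "dy": 0, "dz": 0, "wx": 0, "wy": 0, "wz": 0, "fingers": 0.4}, {"dx": 0, "dy": 0, "dz": 0, "wx": 0, "wy": 0, "wz": 0, "fingers": 0.4}])

```text
clock: 29.8
eef_pos: [405.4, 257.8, 2.2]
tool_rot: [-0.962, 1.57, 0.824]
force: [0.1, -0.2, -0.3]
width: 51.4
```

Request:
servo_tool(rows=[{"dx": 0, "dy": 0, "dz": 0, "wx": 0, "wy": 0, "wz": 0, "fingers": 1}, {"dx": 0, "dy": 0, "dz": 0, "wx": 0, "wy": 0, "wz": 0, "fingers": 1}, {"dx": 0, "dy": 0, "dz": 0, "wx": 0, "wy": 0, "wz": 0, "fingers": 1}, {"dx": 0, "dy": 0, "dz": 0, "wx": 0, "wy": 0, "wz": 0, "fingers": 1}])

```text
clock: 30.3
eef_pos: [405.6, 257.7, 2.7]
tool_rot: [-1.37, 1.569, 0.416]
force: [-1.1, -1.0, 5.9]
width: 33.9
```

```bash
python3 -c "
from plan import *
plan(405.6,257.5,2,102.3)
"
```

```text
t 30.3 pos [405.6 257.7   2.7] x [ 0.001  0.001 -1.   ] z [-0.213  0.977  0.   ] F [-1.1 -1.   5.9] T [-0.17  0.18 -0.04] w 33.9 q [-0.31  0.84 -0.47  2.13  1.01  0.41  0.18]
jaw yaw now 102.3 target 102.3
shift units (now-axes) [ 0.0009  0.     -0.0002] rows>= 0.01
turn units [0.004 0.003 0.014] | world d mm [ 0.  -0.2 -0.7] after-turn axes units [ 0.0009  0.     -0.0002]
```

Request:
servo_tool(rows=[{"dx": 0, "dy": 0, "dz": 0, "wx": 0, "wy": 0, "wz": 0, "fingers": 0.5}, {"dx": -0.004, "dy": 0, "dz": 0, "wx": 0, "wy": 0, "wz": 0, "fingers": 0.5}, {"dx": 0, "dy": 0, "dz": 0, "wx": 0, "wy": 0, "wz": 0, "fingers": 1}, {"dx": 0, "dy": 0, "dz": 0, "wx": 0, "wy": 0, "wz": 0, "fingers": 1}, {"dx": 0, "dy": 0, "dz": 0, "wx": 0, "wy": 0, "wz": 0, "fingers": 1}])

```text
clock: 30.92
eef_pos: [405.4, 257.6, 5.6]
tool_rot: [-1.626, 1.57, 0.16]
force: [-1.2, -0.8, 9.0]
width: 33.9
```

```bash
python3 -c "
from plan import *
plan(405.6,257.5,2,102.3)
"
```

```text
t 30.93 pos [405.4 257.6   5.6] x [ 0.001  0.    -1.   ] z [-0.214  0.977 -0.   ] F [-1.2 -0.8  9. ] T [-0.22  0.22 -0.05] w 33.9 q [-0.31  0.84 -0.48  2.13  1.    0.42  0.19]
jaw yaw now 102.3 target 102.3
shift units (now-axes) [ 0.0047 -0.0003 -0.0001] rows>= 0.06
turn units [ 0.006 -0.001  0.011] | world d mm [ 0.2 -0.1 -3.6] after-turn axes units [ 0.0047 -0.0003 -0.0001]
```

Request:
servo_tool(rows=[{"dx": -0.03, "dy": 0, "dz": 0, "wx": 0, "wy": 0, "wz": 0, "fingers": 1}, {"dx": -0.07, "dy": 0, "dz": 0, "wx": 0, "wy": 0, "wz": 0, "fingers": 1}, {"dx": -0.08, "dy": 0, "dz": 0, "wx": 0.7, "wy": 0, "wz": 0, "fingers": 1}, {"dx": -0.08, "dy": 0, "dz": 0, "wx": 0.7, "wy": 0, "wz": 0, "fingers": 1}, {"dx": -0.06, "dy": 0, "dz": 0, "wx": 0.65, "wy": 0, "wz": 0, "fingers": 1}])

```text
clock: 31.55
eef_pos: [405.1, 257.6, 247.1]
tool_rot: [-0.921, 1.569, 0.649]
force: [0.9, -0.4, -0.2]
width: 34.0
```

```bash
python3 -c "
from plan import *
plan(641.4,19.1,245,90)
save('side','s12',(220,120,380,280),4)
"
```

```text
t 31.55 pos [405.1 257.6 247.1] x [ 0.001  0.001 -1.   ] z [0.002 1.    0.001] F [ 0.9 -0.4 -0.2] T [-0.01 -0.08 -0.03] w 34.0 q [-0.03  0.48 -0.85  1.94  0.45  0.92  0.46]
jaw yaw now 89.9 target 90
shift units (now-axes) [ 0.0029 -0.3155 -0.3175] rows>= 5.59
turn units [-0.015  0.009  0.012] | world d mm [ 236.3 -238.5   -2.1] after-turn axes units [ 0.0029 -0.315  -0.318 ]
```

View pics/s12.png

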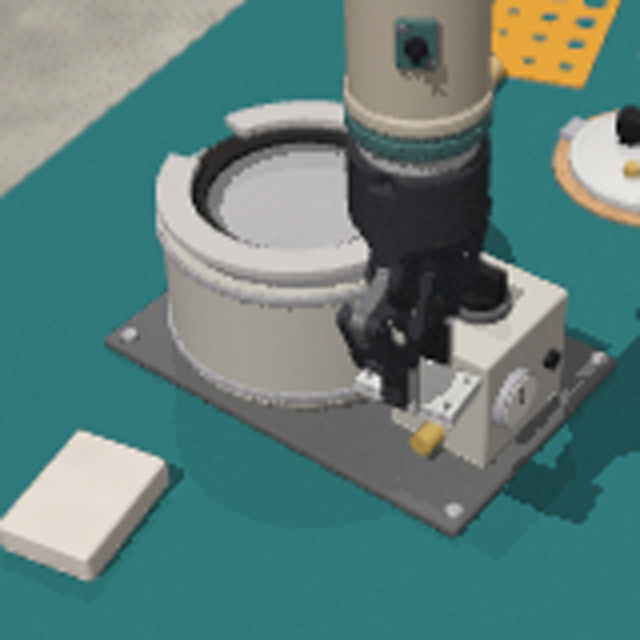

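Request:
servo_tool(rows=[{"dx": 0, "dy": -0.0525, "dz": -0.053, "wx": 0, "wy": 0, "wz": 0, "fingers": 1}, {"dx": 0, "dy": -0.0525, "dz": -0.053, "wx": 0, "wy": 0, "wz": 0, "fingers": 1}, {"dx": 0, "dy": -0.0525, "dz": -0.053, "wx": 0, "wy": 0, "wz": 0, "fingers": 1}, {"dx": 0, "dy": -0.0525, "dz": -0.053, "wx": 0, "wy": 0, "wz": 0, "fingers": 1}, {"dx": 0, "dy": -0.0525, "dz": -0.053, "wx": 0, "wy": 0, "wz": 0, "fingers": 1}])

```text
clock: 32.22
eef_pos: [602.9, 57.2, 244.3]
tool_rot: [1.78, 1.57, -2.931]
force: [0.2, 0.2, -1.9]
width: 33.6
```

Request:
servo_tool(rows=[{"dx": 0, "dy": -0.0525, "dz": -0.053, "wx": 0, "wy": 0, "wz": 0, "fingers": 1}, {"dx": 0.05, "dy": 0, "dz": 0, "wx": 0, "wy": 0, "wz": 0, "fingers": 1}, {"dx": 0.06, "dy": 0, "dz": 0, "wx": 0, "wy": 0, "wz": 0, "fingers": 1}, {"dx": 0, "dy": 0, "dz": 0, "wx": 0, "wy": 0, "wz": 0, "fingers": 1}, {"dx": 0, "dy": 0, "dz": 0, "wx": 0, "wy": 0, "wz": 0, "fingers": 1}])

```text
clock: 32.85
eef_pos: [642.3, 19.7, 163.5]
tool_rot: [-1.139, 1.569, 0.433]
force: [0.4, 0.3, -0.4]
width: 33.8
```

```bash
python3 -c "
from plan import *
plan(641.4,19.1,99,90)
"
```

```text
t 32.85 pos [642.3  19.7 163.5] x [ 0.002  0.001 -1.   ] z [-0.001  1.     0.001] F [ 0.4  0.3 -0.4] T [ 0.03  0.01 -0.02] w 33.8 q [ 0.34  0.79 -0.74  1.59  0.61  1.    0.98]
jaw yaw now 90.1 target 90
shift units (now-axes) [ 0.086   0.0013 -0.0009] rows>= 1.08
turn units [0.01  0.007 0.015] | world d mm [ -0.9  -0.6 -64.5] after-turn axes units [ 0.086   0.0012 -0.0008]
```

Request:
servo_tool(rows=[{"dx": 0.04, "dy": 0.001, "dz": -0.0005, "wx": 0, "wy": 0, "wz": 0, "fingers": 1}, {"dx": 0.03, "dy": 0, "dz": 0, "wx": 0, "wy": 0, "wz": 0, "fingers": 1}, {"dx": 0.012, "dy": 0, "dz": 0, "wx": 0, "wy": 0, "wz": 0, "fingers": 1}, {"dx": 0.003, "dy": 0, "dz": 0, "wx": 0, "wy": 0, "wz": 0, "fingers": 1}, {"dx": 0, "dy": 0, "dz": 0, "wx": 0, "wy": 0, "wz": 0, "fingers": 1}])

```text
clock: 33.48
eef_pos: [641.7, 19.0, 99.8]
tool_rot: [-1.427, 1.569, 0.144]
force: [-0.1, 0.4, -1.0]
width: 33.5
```

Request:
servo_tool(rows=[{"dx": 0.002, "dy": 0, "dz": 0, "wx": 0, "wy": 0, "wz": 0, "fingers": 1}, {"dx": 0, "dy": 0, "dz": 0, "wx": 0, "wy": 0, "wz": 0, "fingers": 1}, {"dx": 0, "dy": 0, "dz": 0, "wx": 0, "wy": 0, "wz": 0, "fingers": 1}])

```text
clock: 33.85
eef_pos: [641.4, 18.8, 97.7]
tool_rot: [-1.492, 1.569, 0.08]
force: [-0.2, 0.2, 3.1]
width: 33.8
```

```bash
python3 -c "
from plan import *
plan(641.4,19.1,96,90)
"
```

```text
t 33.85 pos [641.4  18.8  97.7] x [ 0.001  0.    -1.   ] z [-0.001  1.     0.   ] F [-0.2  0.2  3.1] T [ 0.03  0.04 -0.06] w 33.8 q [ 0.32  0.87 -0.69  1.64  0.68  0.88  0.93]
jaw yaw now 90.0 target 90
shift units (now-axes) [ 0.0022 -0.0001  0.0004] rows>= 0.03
turn units [0.005 0.001 0.013] | world d mm [ 0.   0.3 -1.7] after-turn axes units [ 0.0022 -0.0001  0.0004]
```

Request:
servo_tool(rows=[{"dx": 0.0005, "dy": 0, "dz": 0, "wx": 0, "wy": 0, "wz": 0, "fingers": 0.4}, {"dx": 0, "dy": 0, "dz": 0, "wx": 0, "wy": 0, "wz": 0, "fingers": 0.4}, {"dx": -0.03, "dy": 0, "dz": 0, "wx": 0, "wy": 0, "wz": 0, "fingers": 0.4}, {"dx": -0.03, "dy": 0, "dz": 0, "wx": 0, "wy": 0, "wz": 0, "fingers": 1}, {"dx": 0, "dy": 0, "dz": 0, "wx": 0, "wy": 0, "wz": 0, "fingers": 1}])

```text
clock: 34.48
eef_pos: [642.5, 19.4, 144.7]
tool_rot: [-1.416, 1.566, 0.156]
force: [0.1, -0.7, -0.6]
width: 15.5
```

Request:
servo_tool(rows=[{"dx": 0, "dy": 0, "dz": 0, "wx": 0, "wy": 0, "wz": 0, "fingers": 1}, {"dx": 0, "dy": 0, "dz": 0, "wx": 0, "wy": 0, "wz": 0, "fingers": 1}, {"dx": 0, "dy": 0, "dz": 0, "wx": 0, "wy": 0, "wz": 0, "fingers": 1}])

```text
clock: 34.85
eef_pos: [640.4, 18.6, 140.9]
tool_rot: [1.61, 1.57, -3.101]
force: [-0.2, 0.6, -0.6]
width: 0.1
```

```bash
python3 -c "
from plan import *
plan(641.4,19.1,106,90)
"
```

```text
t 34.85 pos [640.4  18.6 140.9] x [-0.001 -0.    -1.   ] z [-0.001  1.    -0.   ] F [-0.2  0.6 -0.6] T [ 0.03  0.01 -0.04] w 0.1 q [ 0.34  0.82 -0.72  1.61  0.63  0.96  0.97]
jaw yaw now 90.0 target 90
shift units (now-axes) [ 0.0466 -0.0014  0.0006] rows>= 0.58
turn units [ 0.007 -0.    -0.011] | world d mm [  1.    0.5 -34.9] after-turn axes units [ 0.0466 -0.0014  0.0006]
```

Request:
servo_tool(rows=[{"dx": 0.025, "dy": -0.001, "dz": 0.0005, "wx": 0, "wy": 0, "wz": 0, "fingers": 1}, {"dx": 0.015, "dy": 0, "dz": 0, "wx": 0, "wy": 0, "wz": 0, "fingers": 1}, {"dx": 0.006, "dy": 0, "dz": 0, "wx": 0, "wy": 0, "wz": 0, "fingers": 1}, {"dx": 0, "dy": 0, "dz": 0, "wx": 0, "wy": 0, "wz": 0, "fingers": 1}, {"dx": 0.002, "dy": 0, "dz": 0, "wx": 0, "wy": 0, "wz": 0, "fingers": 1}])

```text
clock: 35.48
eef_pos: [641.9, 19.3, 106.0]
tool_rot: [-1.3, 1.57, 0.271]
force: [0.9, 1.3, 0.6]
width: 0.3
```

Request:
servo_tool(rows=[{"dx": 0.002, "dy": 0, "dz": 0, "wx": 0, "wy": 0, "wz": 0, "fingers": 1}, {"dx": 0.001, "dy": 0, "dz": 0, "wx": 0, "wy": 0, "wz": 0, "fingers": 1}, {"dx": 0, "dy": 0, "dz": 0, "wx": 0, "wy": 0, "wz": 0, "fingers": 1}, {"dx": 0, "dy": 0, "dz": 0, "wx": 0, "wy": 0, "wz": 0, "fingers": 1}, {"dx": 0, "dy": 0, "dz": 0, "wx": 0, "wy": 0, "wz": 0, "fingers": 1}])

```text
clock: 36.1
eef_pos: [641.8, 19.1, 104.2]
tool_rot: [-1.861, 1.57, -0.289]
force: [-1.6, 0.2, 6.0]
width: 0.1
```

```bash
python3 -c "
from plan import *
plan(641.4,19.1,104,90)
"
```

```text
t 36.1 pos [641.8  19.1 104.2] x [ 0.001 -0.    -1.   ] z [-0.001  1.    -0.   ] F [-1.6  0.2  6. ] T [-0.1   0.31  0.02] w 0.1 q [ 0.32  0.86 -0.69  1.64  0.67  0.9   0.93]
jaw yaw now 90.0 target 90
shift units (now-axes) [ 0.0002  0.0005 -0.    ] rows>= 0.01
turn units [ 0.006 -0.002  0.008] | world d mm [-0.4 -0.  -0.2] after-turn axes units [ 0.0002  0.0005 -0.    ]
```

Contact is at 104.2, as expected for a flat stack. I'll press a bit harder and hold.

Request:
servo_tool(rows=[{"dx": 0.0014, "dy": 0, "dz": 0, "wx": 0, "wy": 0, "wz": 0, "fingers": 1}, {"dx": 0, "dy": 0, "dz": 0, "wx": 0, "wy": 0, "wz": 0, "fingers": 1}, {"dx": 0, "dy": 0, "dz": 0, "wx": 0, "wy": 0, "wz": 0, "fingers": 1}, {"dx": 0, "dy": 0, "dz": 0, "wx": 0, "wy": 0, "wz": 0, "fingers": 1}, {"dx": 0, "dy": 0, "dz": 0, "wx": 0, "wy": 0, "wz": 0, "fingers": 1}])

```text
clock: 36.72
eef_pos: [641.8, 19.1, 104.1]
tool_rot: [-2.103, 1.569, -0.532]
force: [-2.6, -0.3, 11.2]
width: -0.2
```

Request:
servo_tool(rows=[{"dx": -0.02, "dy": 0, "dz": 0, "wx": 0, "wy": 0, "wz": 0, "fingers": 1}, {"dx": -0.08, "dy": 0, "dz": 0, "wx": 0, "wy": 0, "wz": 0, "fingers": 1}, {"dx": -0.08, "dy": 0, "dz": 0, "wx": 0.75, "wy": 0, "wz": 0, "fingers": 0.45}, {"dx": 0, "dy": 0, "dz": 0, "wx": 0.75, "wy": 0, "wz": 0, "fingers": 0.45}])

```text
clock: 37.22
eef_pos: [644.7, 20.7, 243.5]
tool_rot: [-1.214, 1.56, 0.198]
force: [-0.1, -0.7, -0.8]
width: 35.7
```

```bash
python3 -c "
from plan import *
plan(405.8,378.8,235,80.8)
"
```

```text
t 37.23 pos [644.7  20.7 243.5] x [ 0.011  0.002 -1.   ] z [0.158 0.987 0.004] F [-0.1 -0.7 -0.8] T [0.03 0.06 0.02] w 35.7 q [ 0.35  0.7  -0.75  1.51  0.51  1.12  0.9 ]
jaw yaw now 80.9 target 80.8
shift units (now-axes) [0.009  0.3902 0.421 ] rows>= 7.18
turn units [0.014 0.036 0.097] | world d mm [-238.9  358.1   -8.5] after-turn axes units [0.0114 0.3908 0.4204]
```

Request:
servo_tool(rows=[{"dx": 0, "dy": 0.0485, "dz": 0.0527, "wx": 0, "wy": 0, "wz": 0, "fingers": 0.45}, {"dx": 0, "dy": 0.0485, "dz": 0.0527, "wx": 0, "wy": 0, "wz": 0, "fingers": 0.45}, {"dx": 0, "dy": 0.0485, "dz": 0.0527, "wx": 0, "wy": 0, "wz": 0, "fingers": 0.45}, {"dx": 0, "dy": 0.0485, "dz": 0.0527, "wx": 0, "wy": 0, "wz": 0, "fingers": 0.45}, {"dx": 0, "dy": 0.0485, "dz": 0.0527, "wx": 0, "wy": 0, "wz": 0, "fingers": 0.45}])

```text
clock: 37.85
eef_pos: [491.8, 244.1, 237.9]
tool_rot: [-0.825, 1.57, 0.59]
force: [-0.1, 0.6, 0.1]
width: 46.8
```

Request:
servo_tool(rows=[{"dx": 0, "dy": 0.0485, "dz": 0.0527, "wx": 0, "wy": 0, "wz": 0, "fingers": 0.45}, {"dx": 0, "dy": 0.0485, "dz": 0.0527, "wx": 0, "wy": 0, "wz": 0, "fingers": 0.45}, {"dx": 0, "dy": 0.0485, "dz": 0.0527, "wx": 0, "wy": 0, "wz": 0, "fingers": 0.45}, {"dx": 0.06, "dy": 0, "dz": 0, "wx": 0, "wy": 0, "wz": 0, "fingers": 0.45}, {"dx": 0.08, "dy": 0, "dz": 0, "wx": 0, "wy": 0, "wz": 0, "fingers": 0.45}])

```text
clock: 38.48
eef_pos: [404.1, 379.0, 133.0]
tool_rot: [-0.605, 1.565, 0.81]
force: [1.4, 0.1, -0.1]
width: 46.8
```

Request:
servo_tool(rows=[{"dx": 0.08, "dy": 0, "dz": 0, "wx": 0, "wy": 0, "wz": 0, "fingers": 0.45}, {"dx": 0, "dy": 0, "dz": 0, "wx": 0, "wy": 0, "wz": 0, "fingers": 0.45}, {"dx": 0, "dy": 0, "dz": 0, "wx": 0, "wy": 0, "wz": 0, "fingers": 0.45}, {"dx": 0, "dy": 0, "dz": 0, "wx": 0, "wy": 0, "wz": 0, "fingers": 0.45}])

```text
clock: 38.98
eef_pos: [404.7, 378.4, 75.1]
tool_rot: [-0.605, 1.566, 0.809]
force: [-1.0, -0.1, 0.4]
width: 46.9
```

```bash
python3 -c "
from plan import *
plan(405.8,378.8,5,80.8)
save('side','s13',(230,240,370,380),5)
"
```

```text
t 38.98 pos [404.7 378.4  75.1] x [ 0.004  0.004 -1.   ] z [0.156 0.988 0.004] F [-1.  -0.1  0.4] T [ 0.02 -0.02 -0.01] w 46.9 q [-0.43  0.78 -0.59  1.91  0.69  0.66 -0.04]
jaw yaw now 81.0 target 80.8
shift units (now-axes) [ 0.0935 -0.0011  0.0003] rows>= 1.17
turn units [0.036 0.04  0.028] | world d mm [  1.1   0.4 -70.1] after-turn axes units [ 0.0935 -0.0013  0.0007]
```

View pics/s13.png

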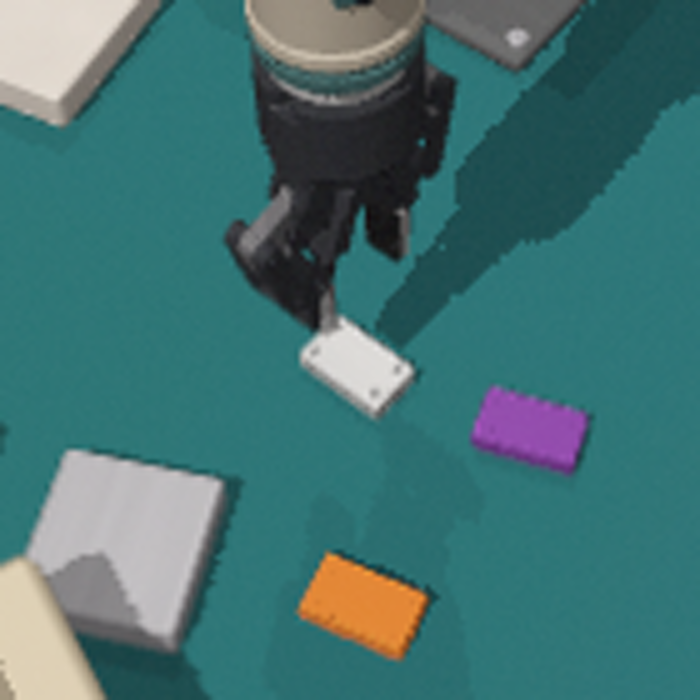

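Request:
servo_tool(rows=[{"dx": 0.05, "dy": -0.001, "dz": 0, "wx": 0.03, "wy": 0.03, "wz": 0.02, "fingers": 0.45}, {"dx": 0.03, "dy": 0, "dz": 0, "wx": 0, "wy": 0, "wz": 0, "fingers": 0.45}, {"dx": 0.013, "dy": 0, "dz": 0, "wx": 0, "wy": 0, "wz": 0, "fingers": 0.45}, {"dx": 0, "dy": 0, "dz": 0, "wx": 0, "wy": 0, "wz": 0, "fingers": 0.45}, {"dx": 0, "dy": 0, "dz": 0, "wx": 0, "wy": 0, "wz": 0, "fingers": 0.45}])

```text
clock: 39.65
eef_pos: [404.6, 377.3, 3.7]
tool_rot: [2.525, 1.569, -2.347]
force: [-0.4, -0.7, -0.4]
width: 47.1
```

```bash
python3 -c "
from plan import *
plan(405.8,378.8,5,80.8)
"
```

```text
t 39.65 pos [404.6 377.3   3.7] x [-0.001 -0.001 -1.   ] z [ 0.159  0.987 -0.001] F [-0.4 -0.7 -0.4] T [-0.01  0.03  0.  ] w 47.1 q [-0.49  0.89 -0.48  1.93  0.79  0.53 -0.12]
jaw yaw now 80.8 target 80.8
shift units (now-axes) [-0.0017 -0.0013  0.0022] rows>= 0.04
turn units [ 0.008 -0.013 -0.009] | world d mm [1.2 1.5 1.3] after-turn axes units [-0.0017 -0.0013  0.0022]
```

Request:
servo_tool(rows=[{"dx": -0.002, "dy": -0.001, "dz": 0.002, "wx": 0, "wy": 0, "wz": 0, "fingers": 0.45}, {"dx": 0, "dy": 0, "dz": 0, "wx": 0, "wy": 0, "wz": 0, "fingers": 1}, {"dx": 0, "dy": 0, "dz": 0, "wx": 0, "wy": 0, "wz": 0, "fingers": 1}, {"dx": 0, "dy": 0, "dz": 0, "wx": 0, "wy": 0, "wz": 0, "fingers": 1}, {"dx": 0, "dy": 0, "dz": 0, "wx": 0, "wy": 0, "wz": 0, "fingers": 1}])

```text
clock: 40.28
eef_pos: [405.5, 378.5, 5.1]
tool_rot: [2.697, 1.569, -2.175]
force: [0.4, 0.0, 6.5]
width: 27.9
```

```bash
python3 -c "
from plan import *
plan(405.8,378.8,5,80.8)
"
```

```text
t 40.27 pos [405.5 378.5   5.1] x [-0.001 -0.002 -1.   ] z [ 0.159  0.987 -0.002] F [0.4 0.  6.5] T [-0.11  0.08 -0.04] w 27.9 q [-0.49  0.89 -0.49  1.92  0.79  0.54 -0.12]
jaw yaw now 80.9 target 80.8
shift units (now-axes) [ 0.0001 -0.0003  0.0005] rows>= 0.01
turn units [ 0.009 -0.018 -0.009] | world d mm [ 0.3  0.3 -0.1] after-turn axes units [ 0.0001 -0.0003  0.0005]
```

Request:
servo_tool(rows=[{"dx": -0.03, "dy": 0, "dz": 0, "wx": 0, "wy": 0, "wz": 0, "fingers": 1}, {"dx": -0.07, "dy": 0, "dz": 0, "wx": 0, "wy": 0, "wz": 0, "fingers": 1}, {"dx": -0.08, "dy": 0, "dz": 0, "wx": -0.75, "wy": 0, "wz": 0, "fingers": 1}, {"dx": -0.08, "dy": 0, "dz": 0, "wx": -0.75, "wy": 0, "wz": 0, "fingers": 1}, {"dx": -0.06, "dy": 0, "dz": 0, "wx": 0, "wy": 0, "wz": 0, "fingers": 1}])

```text
clock: 40.9
eef_pos: [405.7, 378.8, 246.8]
tool_rot: [2.397, 1.569, -2.317]
force: [1.3, 0.8, -1.0]
width: 27.9
```

```bash
python3 -c "
from plan import *
plan(641.4,19.1,245,90)
save('side','s14',(230,140,370,280),5)
"
```

```text
t 40.9 pos [405.7 378.8 246.8] x [-0.001 -0.001 -1.   ] z [ 0.002  1.    -0.001] F [ 1.3  0.8 -1. ] T [ 0.07 -0.08  0.  ] w 27.9 q [-0.28  0.59 -0.82  1.75  0.49  1.03  0.29]
jaw yaw now 89.9 target 90
shift units (now-axes) [ 0.0026 -0.3151 -0.4791] rows>= 7.17
turn units [-0.017 -0.012 -0.011] | world d mm [ 235.7 -359.7   -1.8] after-turn axes units [ 0.0024 -0.3142 -0.4796]
```

View pics/s14.png

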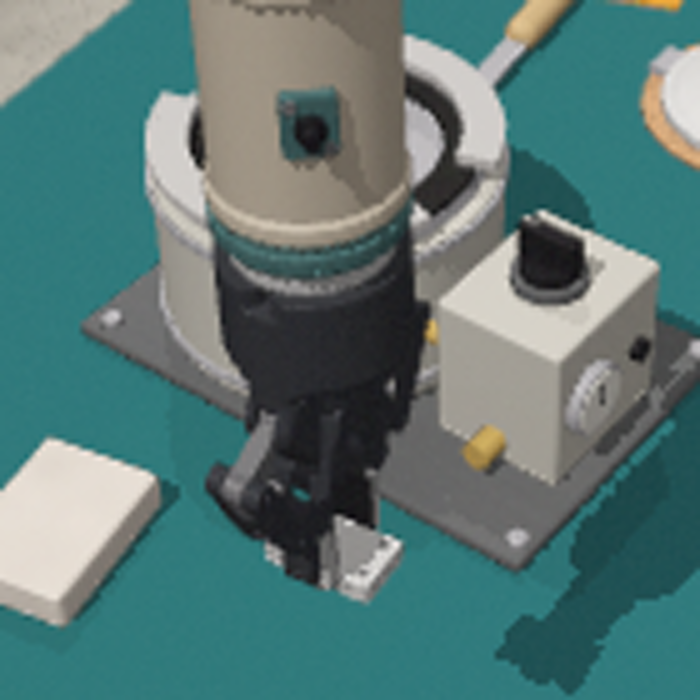

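Request:
servo_tool(rows=[{"dx": 0, "dy": -0.0394, "dz": -0.0599, "wx": 0, "wy": 0, "wz": 0, "fingers": 1}, {"dx": 0, "dy": -0.0394, "dz": -0.0599, "wx": 0, "wy": 0, "wz": 0, "fingers": 1}, {"dx": 0, "dy": -0.0394, "dz": -0.0599, "wx": 0, "wy": 0, "wz": 0, "fingers": 1}, {"dx": 0, "dy": -0.0394, "dz": -0.0599, "wx": 0, "wy": 0, "wz": 0, "fingers": 1}, {"dx": 0, "dy": -0.0394, "dz": -0.0599, "wx": 0, "wy": 0, "wz": 0, "fingers": 1}])

```text
clock: 41.58
eef_pos: [553.4, 151.9, 244.2]
tool_rot: [2.451, 1.567, -2.264]
force: [-0.2, -0.3, 0.1]
width: 28.0
```

Request:
servo_tool(rows=[{"dx": 0, "dy": -0.0394, "dz": -0.0599, "wx": 0, "wy": 0, "wz": 0, "fingers": 1}, {"dx": 0, "dy": -0.0394, "dz": -0.0599, "wx": 0, "wy": 0, "wz": 0, "fingers": 1}, {"dx": 0, "dy": -0.0394, "dz": -0.0599, "wx": 0, "wy": 0, "wz": 0, "fingers": 1}, {"dx": 0.04, "dy": 0, "dz": 0, "wx": 0, "wy": 0, "wz": 0, "fingers": 1}, {"dx": 0.06, "dy": 0, "dz": 0, "wx": 0, "wy": 0, "wz": 0, "fingers": 1}])

```text
clock: 42.2
eef_pos: [642.1, 17.6, 169.4]
tool_rot: [-2.987, 1.568, -1.421]
force: [-0.2, -0.2, -0.9]
width: 27.5
```

Request:
servo_tool(rows=[{"dx": 0, "dy": 0, "dz": 0, "wx": 0, "wy": 0, "wz": 0, "fingers": 1}, {"dx": 0, "dy": 0, "dz": 0, "wx": 0, "wy": 0, "wz": 0, "fingers": 1}, {"dx": 0, "dy": 0, "dz": 0, "wx": 0, "wy": 0, "wz": 0, "fingers": 1}])

```text
clock: 42.58
eef_pos: [642.1, 19.0, 171.5]
tool_rot: [-2.804, 1.568, -1.236]
force: [0.4, 0.6, -0.2]
width: 27.9
```

```bash
python3 -c "
from plan import *
plan(641.4,19.1,110,90)
"
```

```text
t 42.58 pos [642.1  19.  171.5] x [ 0.001 -0.002 -1.   ] z [ 0.002  1.    -0.002] F [ 0.4  0.6 -0.2] T [0.02 0.02 0.03] w 27.9 q [ 0.35  0.79 -0.76  1.59  0.62  1.02  0.97]
jaw yaw now 89.9 target 90
shift units (now-axes) [0.082  0.001  0.0003] rows>= 1.03
turn units [-0.022 -0.022  0.008] | world d mm [ -0.7   0.1 -61.5] after-turn axes units [0.082  0.0009 0.0001]
```

Request:
servo_tool(rows=[{"dx": 0.04, "dy": 0.001, "dz": 0, "wx": 0, "wy": -0.02, "wz": 0, "fingers": 1}, {"dx": 0.03, "dy": 0, "dz": 0, "wx": 0, "wy": 0, "wz": 0, "fingers": 1}, {"dx": 0.01, "dy": 0, "dz": 0, "wx": 0, "wy": 0, "wz": 0, "fingers": 1}, {"dx": 0.002, "dy": 0, "dz": 0, "wx": 0, "wy": 0, "wz": 0, "fingers": 1}, {"dx": 0, "dy": 0, "dz": 0, "wx": 0, "wy": 0, "wz": 0, "fingers": 1}])

```text
clock: 43.2
eef_pos: [640.8, 18.6, 109.2]
tool_rot: [2.278, 1.57, -2.437]
force: [-1.1, -0.3, 0.4]
width: 27.7
```

Request:
servo_tool(rows=[{"dx": 0.002, "dy": 0, "dz": 0, "wx": 0, "wy": 0, "wz": 0, "fingers": 1}, {"dx": 0, "dy": 0, "dz": 0, "wx": 0, "wy": 0, "wz": 0, "fingers": 1}, {"dx": 0, "dy": 0, "dz": 0, "wx": 0, "wy": 0, "wz": 0, "fingers": 1}])

```text
clock: 43.58
eef_pos: [640.9, 18.6, 109.0]
tool_rot: [-3.125, 1.57, -1.557]
force: [-2.6, -1.0, 10.9]
width: 28.2
```

```bash
python3 -c "
from plan import *
plan(641.4,19.1,109,90)
"
```

```text
t 43.58 pos [640.9  18.6 109. ] x [ 0.    -0.001 -1.   ] z [ 0.003  1.    -0.001] F [-2.6 -1.  10.9] T [-0.25  0.72  0.05] w 28.2 q [ 0.33  0.86 -0.71  1.64  0.68  0.91  0.92]
jaw yaw now 89.8 target 90
shift units (now-axes) [ 0.0001 -0.0007  0.0007] rows>= 0.01
turn units [-0.025 -0.01   0.   ] | world d mm [ 0.5  0.5 -0. ] after-turn axes units [ 0.0001 -0.0007  0.0007]
```

Request:
servo_tool(rows=[{"dx": -0.001, "dy": 0, "dz": 0, "wx": 0, "wy": 0, "wz": 0, "fingers": 1}, {"dx": 0, "dy": 0, "dz": 0, "wx": 0, "wy": 0, "wz": 0, "fingers": 0.45}, {"dx": 0, "dy": 0, "dz": 0, "wx": 0, "wy": 0, "wz": 0, "fingers": 0.45}, {"dx": -0.03, "dy": 0, "dz": 0, "wx": 0, "wy": 0, "wz": 0, "fingers": 0.45}, {"dx": -0.03, "dy": 0, "dz": 0, "wx": 0, "wy": 0, "wz": 0, "fingers": 1}])

```text
clock: 44.2
eef_pos: [639.8, 18.3, 152.2]
tool_rot: [1.696, 1.567, -3.019]
force: [-0.0, -0.3, -0.1]
width: 29.7
```

Request:
servo_tool(rows=[{"dx": 0, "dy": 0, "dz": 0, "wx": 0, "wy": 0, "wz": 0, "fingers": 1}, {"dx": 0, "dy": 0, "dz": 0, "wx": 0, "wy": 0, "wz": 0, "fingers": 1}, {"dx": 0, "dy": 0, "dz": 0, "wx": 0, "wy": 0, "wz": 0, "fingers": 1}, {"dx": 0, "dy": 0, "dz": 0, "wx": 0, "wy": 0, "wz": 0, "fingers": 1}])

```text
clock: 44.7
eef_pos: [639.7, 18.3, 151.4]
tool_rot: [1.757, 1.567, -2.958]
force: [0.0, 0.7, -0.4]
width: -0.2
```

```bash
python3 -c "
from plan import *
plan(641.4,19.1,118,90)
"
```

```text
t 44.7 pos [639.7  18.3 151.4] x [-0.004 -0.001 -1.   ] z [ 0.002  1.    -0.001] F [ 0.   0.7 -0.4] T [ 0.07 -0.   -0.04] w -0.2 q [ 0.35  0.81 -0.75  1.61  0.63  0.99  0.96]
jaw yaw now 89.9 target 90
shift units (now-axes) [ 0.0445 -0.0024  0.0012] rows>= 0.56
turn units [-0.023 -0.007 -0.036] | world d mm [  1.7   0.8 -33.4] after-turn axes units [ 0.0445 -0.0022  0.0011]
```

Request:
servo_tool(rows=[{"dx": 0.025, "dy": -0.001, "dz": 0.0005, "wx": 0, "wy": 0, "wz": -0.02, "fingers": 1}, {"dx": 0.014, "dy": 0, "dz": 0, "wx": 0, "wy": 0, "wz": 0, "fingers": 1}, {"dx": 0.005, "dy": 0, "dz": 0, "wx": 0, "wy": 0, "wz": 0, "fingers": 1}, {"dx": 0, "dy": 0, "dz": 0, "wx": 0, "wy": 0, "wz": 0, "fingers": 1}, {"dx": 0.002, "dy": 0, "dz": 0, "wx": 0, "wy": 0, "wz": 0, "fingers": 1}])

```text
clock: 45.32
eef_pos: [641.2, 18.8, 118.1]
tool_rot: [-2.202, 1.57, -0.634]
force: [1.0, -0.5, -0.3]
width: -0.0
```

Request:
servo_tool(rows=[{"dx": 0.002, "dy": 0, "dz": 0, "wx": 0, "wy": 0, "wz": 0, "fingers": 1}, {"dx": 0, "dy": 0, "dz": 0, "wx": 0, "wy": 0, "wz": 0, "fingers": 1}, {"dx": 0, "dy": 0, "dz": 0, "wx": 0, "wy": 0, "wz": 0, "fingers": 1}])

```text
clock: 45.7
eef_pos: [640.9, 18.6, 116.3]
tool_rot: [2.955, 1.57, -1.76]
force: [0.8, 0.6, 0.6]
width: 0.3
```

```bash
python3 -c "
from plan import *
plan(641.4,19.1,116,90)
"
```

```text
t 45.7 pos [640.9  18.6 116.3] x [-0.    -0.001 -1.   ] z [ 0.003  1.    -0.001] F [0.8 0.6 0.6] T [-0.01 -0.03 -0.02] w 0.3 q [ 0.33  0.85 -0.72  1.63  0.67  0.92  0.93]
jaw yaw now 89.9 target 90
shift units (now-axes) [ 0.0005 -0.0006  0.0006] rows>= 0.01
turn units [-0.025 -0.007 -0.001] | world d mm [ 0.5  0.5 -0.3] after-turn axes units [ 0.0005 -0.0006  0.0006]
```

Request:
servo_tool(rows=[{"dx": 0.0015, "dy": 0, "dz": 0, "wx": 0, "wy": 0, "wz": 0, "fingers": 1}, {"dx": 0.0012, "dy": 0, "dz": 0, "wx": 0, "wy": 0, "wz": 0, "fingers": 1}, {"dx": 0, "dy": 0, "dz": 0, "wx": 0, "wy": 0, "wz": 0, "fingers": 1}, {"dx": 0, "dy": 0, "dz": 0, "wx": 0, "wy": 0, "wz": 0, "fingers": 1}, {"dx": 0, "dy": 0, "dz": 0, "wx": 0, "wy": 0, "wz": 0, "fingers": 1}])

```text
clock: 46.32
eef_pos: [641.0, 18.7, 116.1]
tool_rot: [-2.789, 1.569, -1.221]
force: [-3.5, -1.3, 11.5]
width: 0.0
```

```bash
python3 -c "
from plan import *
plan(641.4,19.1,116,90)
"
```

```text
t 46.33 pos [641.   18.7 116.1] x [ 0.001 -0.002 -1.   ] z [ 0.003  1.    -0.002] F [-3.5 -1.3 11.5] T [-0.25  0.82  0.01] w 0.0 q [ 0.33  0.85 -0.72  1.63  0.67  0.92  0.93]
jaw yaw now 89.8 target 90
shift units (now-axes) [ 0.0002 -0.0005  0.0005] rows>= 0.01
turn units [-0.025 -0.015  0.005] | world d mm [ 0.4  0.4 -0.1] after-turn axes units [ 0.0002 -0.0005  0.0005]
```

All three are stacked: the top is at 116.1 mm under an 11.5 N press. Next I'll rise and look at where the cap is now.

Request:
servo_tool(rows=[{"dx": 0, "dy": 0, "dz": 0, "wx": 0, "wy": 0, "wz": 0, "fingers": 1}, {"dx": -0.03, "dy": 0, "dz": 0, "wx": 0, "wy": 0, "wz": 0, "fingers": 1}, {"dx": -0.08, "dy": 0, "dz": 0, "wx": 0, "wy": 0, "wz": 0, "fingers": 0.62}, {"dx": -0.08, "dy": 0, "dz": 0, "wx": 0, "wy": 0, "wz": 0, "fingers": 0.62}, {"dx": 0, "dy": 0, "dz": 0, "wx": 0, "wy": 0, "wz": 0, "fingers": 0.62}])

```text
clock: 46.95
eef_pos: [643.8, 20.3, 262.3]
tool_rot: [-1.473, 1.561, 0.095]
force: [-0.7, 0.2, 0.2]
width: 32.7
```

```bash
cat > capfit.py <<'E'
from fit import *
def handle(n,z,c0,win=28,thr=75):
    im=cv2.imread(n); g=cv2.cvtColor(im,cv2.COLOR_BGR2GRAY)
    u,v=[int(round(a)) for a in proj('top',[c0[0],c0[1],z])[0]]
    m=np.zeros_like(g); m[v-win:v+win,u-win:u+win]=g[v-win:v+win,u-win:u+win]<thr
    nl,l,s,c=cv2.connectedComponentsWithStats(m)
    best=None
    for k in range(1,nl):
        d=np.hypot(*(c[k]-[u,v]))
        if s[k,4]>100 and (best is None or d<best[0]): best=(d,k)
    cs=np.argwhere(l==best[1])[:,::-1]; W=unproj('top',cs,z)[:,:2].astype(np.float32); q=W-W.mean(0); ev=np.linalg.svd(q,full_matrices=False)[2][0]
    print('handle',len(cs),cv2.minAreaRect(W),W.mean(0),'yaw',np.degrees(np.arctan2(ev[1],ev[0])))
E
python3 -c "
from capfit import *
from plan import plan
plan(480,-340,245,82)
im=save('top','t15',(395,150,535,270),5); cv2.imwrite('pics/t15f.png',im[:,:,::-1])
save('side','s15',(240,110,440,240),4)
"
```

```text
t 46.95 pos [643.8  20.3 262.3] x [ 0.01   0.001 -1.   ] z [0.003 1.    0.001] F [-0.7  0.2  0.2] T [-0.   -0.02  0.05] w 32.7 q [ 0.38  0.7  -0.82  1.49  0.54  1.17  1.04]
jaw yaw now 89.8 target 82
shift units (now-axes) [ 0.0205  0.2172 -0.481 ] rows>= 6.6
turn units [1.307 0.016 0.092] | world d mm [-163.8 -360.3  -17.3] after-turn axes units [ 0.0231  0.1494 -0.5061]
```

View pics/t15.png

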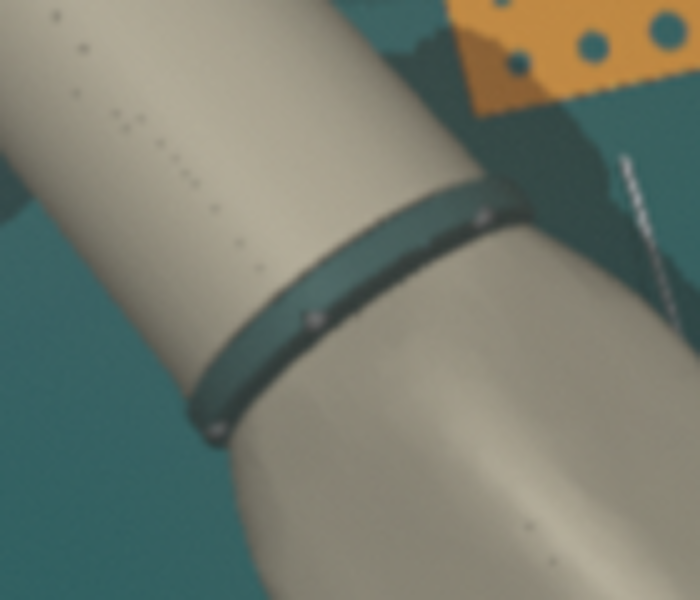

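View pics/s15.png

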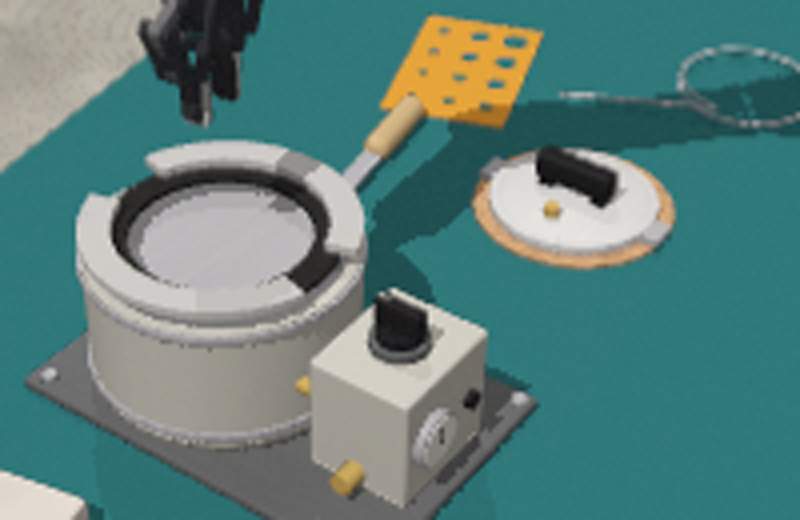

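Request:
servo_tool(rows=[{"dx": -0.015, "dy": 0, "dz": 0, "wx": 0.65, "wy": 0, "wz": 0, "fingers": 0.62}, {"dx": -0.015, "dy": 0, "dz": 0, "wx": 0.65, "wy": 0, "wz": 0, "fingers": 0.62}, {"dx": 0, "dy": 0.0185, "dz": -0.063, "wx": 0, "wy": 0, "wz": 0, "fingers": 0.62}, {"dx": 0, "dy": 0.0185, "dz": -0.063, "wx": 0, "wy": 0, "wz": 0, "fingers": 0.62}, {"dx": 0, "dy": 0.0185, "dz": -0.063, "wx": 0, "wy": 0, "wz": 0, "fingers": 0.62}])

```text
clock: 47.68
eef_pos: [578.3, -117.4, 277.1]
tool_rot: [1.821, 1.567, -3.03]
force: [-0.1, 0.0, 0.3]
width: 32.6
```

Request:
servo_tool(rows=[{"dx": 0, "dy": 0.0185, "dz": -0.063, "wx": 0, "wy": 0, "wz": 0, "fingers": 0.62}, {"dx": 0, "dy": 0.0185, "dz": -0.063, "wx": 0, "wy": 0, "wz": 0, "fingers": 0.62}, {"dx": 0, "dy": 0.0185, "dz": -0.063, "wx": 0, "wy": 0, "wz": 0, "fingers": 0.62}, {"dx": 0, "dy": 0.0185, "dz": -0.063, "wx": 0, "wy": 0, "wz": 0, "fingers": 0.62}, {"dx": 0, "dy": 0.0185, "dz": -0.063, "wx": 0, "wy": 0, "wz": 0, "fingers": 0.62}])

```text
clock: 48.3
eef_pos: [476.8, -341.5, 277.5]
tool_rot: [1.395, 1.567, 2.828]
force: [-0.1, 0.1, -0.3]
width: 32.7
```

Request:
servo_tool(rows=[{"dx": 0, "dy": 0, "dz": 0, "wx": 0, "wy": 0, "wz": 0, "fingers": 0.62}, {"dx": 0, "dy": 0, "dz": 0, "wx": 0, "wy": 0, "wz": 0, "fingers": 0.62}])

```text
clock: 48.55
eef_pos: [478.1, -339.5, 278.1]
tool_rot: [1.068, 1.568, 2.5]
force: [0.8, 0.6, 0.2]
width: 32.5
```

```bash
python3 -c "
from capfit import *
from plan import plan
plan(480,-340,280,82)
im=save('top','t16',(395,150,535,270),5); cv2.imwrite('pics/t16f.png',im[:,:,::-1])
for f in ('pics/t4.png','pics/t16f.png'):
  I=cv2.imread(f); c=unproj('top',[461,213],14)[0,:2]
  r=circ(I,'top',12,80,c,-1,9); print('cap rim',r)
  handle(f,54,r[0])
"
```

```text
t 48.55 pos [ 478.1 -339.5  278.1] x [-0.002  0.002 -1.   ] z [0.138 0.99  0.001] F [0.8 0.6 0.2] T [ 0.03  0.03 -0.04] w 32.5 q [ 1.08  0.6  -0.83  1.62  0.48  1.13  1.55]
jaw yaw now 82.1 target 82
shift units (now-axes) [-0.0026 -0.0025 -0.0003] rows>= 0.05
turn units [ 0.01   0.012 -0.022] | world d mm [ 1.9 -0.5  1.9] after-turn axes units [-0.0026 -0.0026 -0.0003]
cap rim (array([ 481.79776347, -340.147666  ]), np.float64(79.17908143650712), 109, np.float64(0.5721245866546074))
handle 227 ((480.27593994140625, -333.8604736328125), (24.609214782714844, 72.35697937011719), 82.45858764648438) [ 480.23447 -334.46436] yaw 173.20253
cap rim (array([ 481.8294374 , -340.03346906]), np.float64(79.22638122427222), 110, np.float64(0.5508725381665026))
handle 227 ((480.27593994140625, -333.8604736328125), (24.609214782714844, 72.35697937011719), 82.45858764648438) [ 480.23447 -334.46436] yaw 173.20253
```

View pics/t16.png

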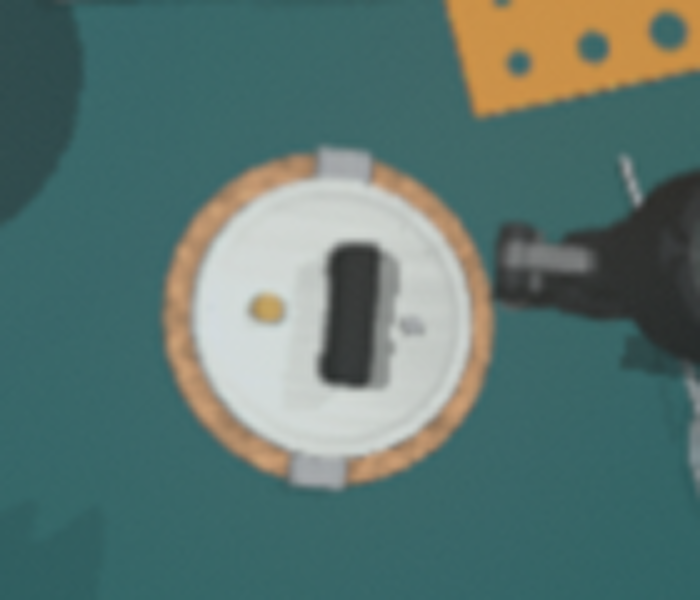

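Request:
servo_tool(rows=[{"dx": 0.06, "dy": -0.0015, "dz": 0, "wx": 0, "wy": 0, "wz": 0, "fingers": 0.62}, {"dx": 0.08, "dy": 0, "dz": 0, "wx": 0, "wy": 0, "wz": 0, "fingers": 0.62}, {"dx": 0.08, "dy": 0, "dz": 0, "wx": 0, "wy": 0, "wz": 0, "fingers": 0.62}, {"dx": 0.05, "dy": 0, "dz": 0, "wx": 0, "wy": 0, "wz": 0, "fingers": 0.62}, {"dx": 0, "dy": 0, "dz": 0, "wx": 0, "wy": 0, "wz": 0, "fingers": 0.62}])

```text
clock: 49.22
eef_pos: [478.4, -337.8, 74.4]
tool_rot: [1.172, 1.564, 2.607]
force: [0.4, -0.0, 0.3]
width: 32.6
```

Request:
servo_tool(rows=[{"dx": 0, "dy": 0, "dz": 0, "wx": 0, "wy": 0, "wz": 0, "fingers": 0.62}, {"dx": 0, "dy": 0, "dz": 0, "wx": 0, "wy": 0, "wz": 0, "fingers": 0.62}, {"dx": 0, "dy": 0, "dz": 0, "wx": 0, "wy": 0, "wz": 0, "fingers": 0.62}])

```text
clock: 49.6
eef_pos: [480.5, -341.1, 78.5]
tool_rot: [-2.392, 1.568, -0.96]
force: [0.2, -0.2, -0.3]
width: 32.9
```

```bash
python3 -c "
from plan import *
plan(480.2,-340.6,30.4,82.3)
save('side','s17',(330,80,450,200),5)
"
```

```text
t 49.6 pos [ 480.5 -341.1   78.5] x [ 0.002 -0.002 -1.   ] z [ 0.138  0.99  -0.002] F [ 0.2 -0.2 -0.3] T [0.02 0.1  0.03] w 32.9 q [ 0.97  0.83 -0.66  1.81  0.72  0.76  1.35]
jaw yaw now 82.0 target 82.3
shift units (now-axes) [0.0641 0.0006 0.0007] rows>= 0.8
turn units [-0.043 -0.019  0.018] | world d mm [ -0.3   0.5 -48.1] after-turn axes units [0.0641 0.0005 0.0006]
```

View pics/s17.png

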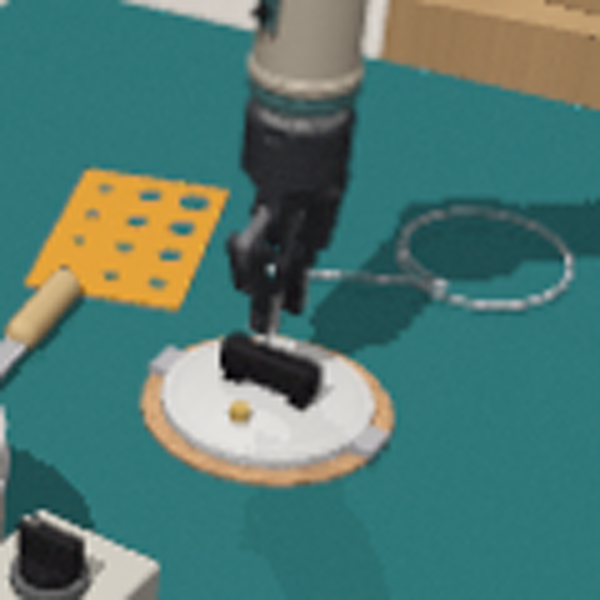

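Request:
servo_tool(rows=[{"dx": 0.02, "dy": 0, "dz": 0, "wx": -0.04, "wy": 0, "wz": 0, "fingers": 0.62}, {"dx": 0.02, "dy": 0, "dz": 0, "wx": 0, "wy": 0, "wz": 0, "fingers": 0.62}, {"dx": 0.015, "dy": 0, "dz": 0, "wx": 0, "wy": 0, "wz": 0, "fingers": 0.62}, {"dx": 0.008, "dy": 0, "dz": 0, "wx": 0, "wy": 0, "wz": 0, "fingers": 0.62}, {"dx": 0, "dy": 0, "dz": 0, "wx": 0, "wy": 0, "wz": 0, "fingers": 0.62}])

```text
clock: 50.28
eef_pos: [479.5, -340.3, 29.1]
tool_rot: [1.701, 1.57, 3.137]
force: [0.3, -0.5, 1.0]
width: 32.3
```

```bash
python3 -c "
from plan import *
plan(480.2,-340.6,30.4,82.3)
"
```

```text
t 50.27 pos [ 479.5 -340.3   29.1] x [-0.001  0.    -1.   ] z [ 0.134  0.991 -0.   ] F [ 0.3 -0.5  1. ] T [ 0.02  0.   -0.06] w 32.3 q [ 0.93  0.9  -0.6   1.82  0.78  0.68  1.31]
jaw yaw now 82.3 target 82.3
shift units (now-axes) [-0.0018 -0.001  -0.0003] rows>= 0.03
turn units [ 0.001 -0.002 -0.012] | world d mm [ 0.7 -0.3  1.3] after-turn axes units [-0.0018 -0.001  -0.0003]
```

Request:
servo_tool(rows=[{"dx": -0.0015, "dy": -0.001, "dz": 0, "wx": 0, "wy": 0, "wz": 0, "fingers": 0.62}, {"dx": 0, "dy": 0, "dz": 0, "wx": 0, "wy": 0, "wz": 0, "fingers": 1}, {"dx": 0, "dy": 0, "dz": 0, "wx": 0, "wy": 0, "wz": 0, "fingers": 1}, {"dx": 0, "dy": 0, "dz": 0, "wx": 0, "wy": 0, "wz": 0, "fingers": 1}, {"dx": 0, "dy": 0, "dz": 0, "wx": 0, "wy": 0, "wz": 0, "fingers": 1}])

```text
clock: 50.9
eef_pos: [481.1, -340.9, 31.7]
tool_rot: [-2.407, 1.569, -0.971]
force: [0.1, 0.1, 6.0]
width: 20.9
```

```bash
python3 -c "
from plan import *
plan(480.2,-340.6,30.4,82.3)
"
```

```text
t 50.9 pos [ 481.1 -340.9   31.7] x [ 0.001 -0.001 -1.   ] z [ 0.134  0.991 -0.001] F [0.1 0.1 6. ] T [ 0.15  0.12 -0.02] w 20.9 q [ 0.94  0.9  -0.6   1.82  0.78  0.68  1.31]
jaw yaw now 82.3 target 82.3
shift units (now-axes) [0.0017 0.0013 0.0002] rows>= 0.03
turn units [-0.001 -0.012  0.011] | world d mm [-0.9  0.3 -1.3] after-turn axes units [0.0017 0.0013 0.0002]
```

Request:
servo_tool(rows=[{"dx": -0.02, "dy": 0, "dz": 0, "wx": 0, "wy": 0, "wz": 0, "fingers": 1}, {"dx": -0.06, "dy": 0, "dz": 0, "wx": 0, "wy": 0, "wz": 0, "fingers": 1}, {"dx": -0.08, "dy": 0, "dz": 0, "wx": 0, "wy": 0, "wz": 0, "fingers": 1}, {"dx": -0.08, "dy": 0, "dz": 0, "wx": 0, "wy": 0, "wz": 0, "fingers": 1}, {"dx": -0.06, "dy": 0, "dz": 0, "wx": 0, "wy": 0, "wz": 0, "fingers": 1}])

```text
clock: 51.52
eef_pos: [480.3, -340.3, 258.6]
tool_rot: [-2.66, 1.569, -1.223]
force: [0.2, -0.6, -5.1]
width: 21.0
```

```bash
python3 -c "
from plan import *
plan(642.3,19.3,255,82.4)
save('side','s18',(330,60,450,180),5)
"
```

```text
t 51.52 pos [ 480.3 -340.3  258.6] x [ 0.    -0.001 -1.   ] z [ 0.134  0.991 -0.001] F [ 0.2 -0.6 -5.1] T [-0.1  -0.07 -0.01] w 21.0 q [ 1.07  0.62 -0.82  1.65  0.5   1.09  1.54]
jaw yaw now 82.3 target 82.4
shift units (now-axes) [ 0.0043 -0.1499  0.504 ] rows>= 6.57
turn units [-0.014 -0.011  0.006] | world d mm [162.  359.6  -3.6] after-turn axes units [ 0.0048 -0.1507  0.5038]
```

View pics/s18.png

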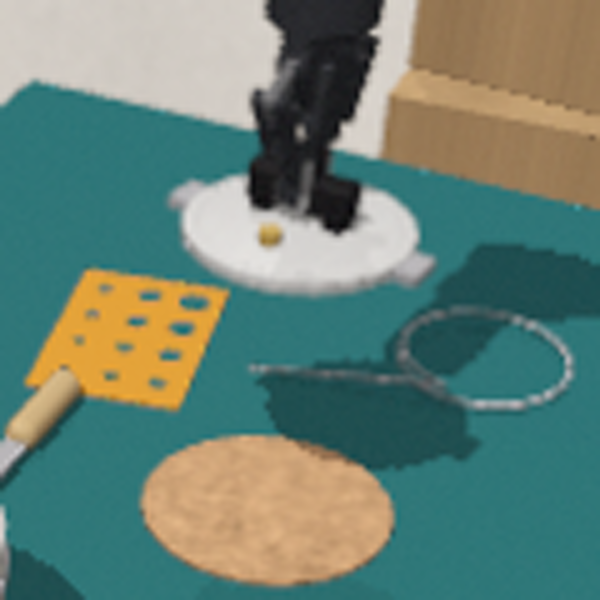

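Cap lifted level. Now carry it back over the pot.

Request:
servo_tool(rows=[{"dx": 0, "dy": -0.0188, "dz": 0.063, "wx": 0, "wy": 0, "wz": 0, "fingers": 1}, {"dx": 0, "dy": -0.0188, "dz": 0.063, "wx": 0, "wy": 0, "wz": 0, "fingers": 1}, {"dx": 0, "dy": -0.0188, "dz": 0.063, "wx": 0, "wy": 0, "wz": 0, "fingers": 1}, {"dx": 0, "dy": -0.0188, "dz": 0.063, "wx": 0, "wy": 0, "wz": 0, "fingers": 1}, {"dx": 0, "dy": -0.0188, "dz": 0.063, "wx": 0, "wy": 0, "wz": 0, "fingers": 1}])

```text
clock: 52.2
eef_pos: [581.6, -114.6, 255.3]
tool_rot: [2.125, 1.568, -2.722]
force: [1.3, -1.1, -3.4]
width: 20.8
```

Request:
servo_tool(rows=[{"dx": 0, "dy": -0.0188, "dz": 0.063, "wx": 0, "wy": 0, "wz": 0, "fingers": 1}, {"dx": 0, "dy": -0.0188, "dz": 0.063, "wx": 0, "wy": 0, "wz": 0, "fingers": 1}, {"dx": 0, "dy": -0.0188, "dz": 0.063, "wx": 0, "wy": 0, "wz": 0, "fingers": 1}, {"dx": 0.04, "dy": 0, "dz": 0, "wx": 0, "wy": 0, "wz": 0, "fingers": 1}, {"dx": 0.02, "dy": 0, "dz": 0, "wx": 0, "wy": 0, "wz": 0, "fingers": 1}])

```text
clock: 52.82
eef_pos: [641.3, 18.5, 208.4]
tool_rot: [2.143, 1.566, -2.703]
force: [0.7, -0.6, -3.9]
width: 20.7
```

Request:
servo_tool(rows=[{"dx": 0, "dy": 0, "dz": 0, "wx": 0, "wy": 0, "wz": 0, "fingers": 1}, {"dx": 0, "dy": 0, "dz": 0, "wx": 0, "wy": 0, "wz": 0, "fingers": 1}, {"dx": 0, "dy": 0, "dz": 0, "wx": 0, "wy": 0, "wz": 0, "fingers": 1}])

```text
clock: 53.2
eef_pos: [643.6, 18.5, 211.7]
tool_rot: [-1.767, 1.569, -0.332]
force: [-0.0, 0.5, -3.2]
width: 20.8
```

```bash
python3 -c "
from plan import *
plan(642.3,19.3,190,82.4)
save('side','s19',(240,80,400,230),5)
save('top','t19',(270,90,410,210),5)
"
```

```text
t 53.2 pos [643.6  18.5 211.7] x [ 0.001 -0.    -1.   ] z [ 0.135  0.991 -0.   ] F [-0.   0.5 -3.2] T [ 0.03 -0.   -0.07] w 20.8 q [ 0.35  0.74 -0.75  1.54  0.55  1.08  0.9 ]
jaw yaw now 82.2 target 82.4
shift units (now-axes) [0.0289 0.0019 0.0009] rows>= 0.36
turn units [-0.027 -0.003  0.014] | world d mm [ -1.3   0.8 -21.7] after-turn axes units [0.0289 0.0018 0.0009]
```

View pics/s19.png

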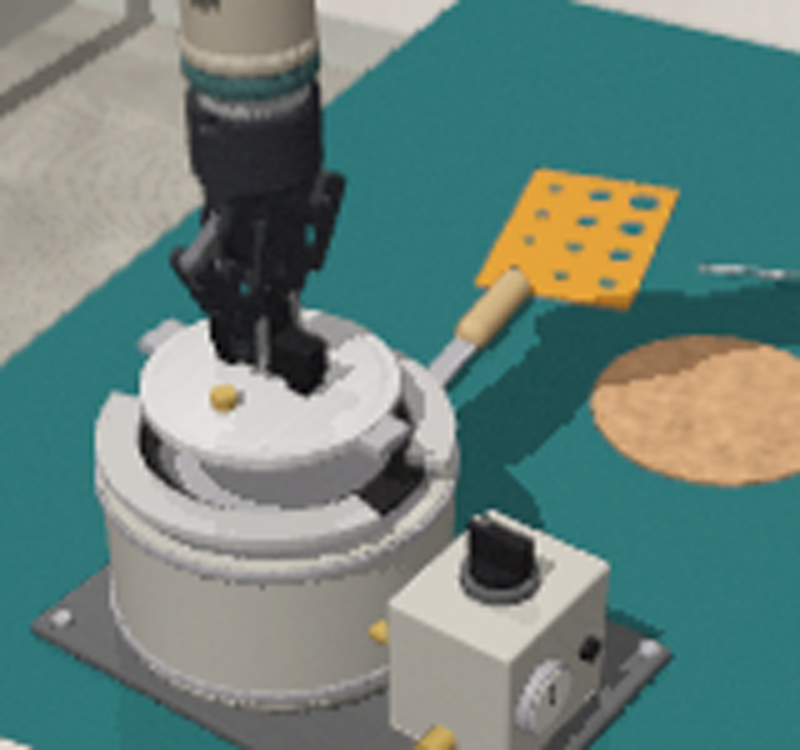

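View pics/t19.png

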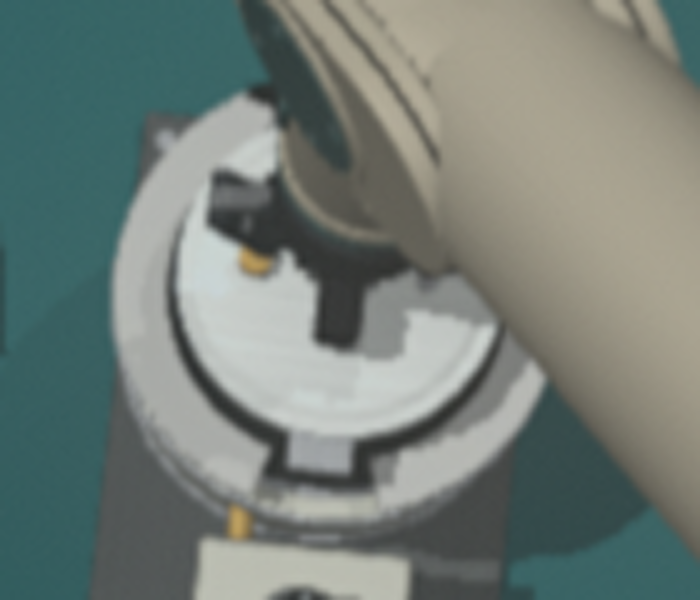

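Request:
servo_tool(rows=[{"dx": 0.015, "dy": 0.0015, "dz": 0.0008, "wx": 0, "wy": 0, "wz": 0, "fingers": 1}, {"dx": 0.015, "dy": 0, "dz": 0, "wx": 0, "wy": 0, "wz": 0, "fingers": 1}, {"dx": 0.01, "dy": 0, "dz": 0, "wx": 0, "wy": 0, "wz": 0, "fingers": 1}, {"dx": 0.005, "dy": 0, "dz": 0, "wx": 0, "wy": 0, "wz": 0, "fingers": 1}, {"dx": 0, "dy": 0, "dz": 0, "wx": 0, "wy": 0, "wz": 0, "fingers": 1}])

```text
clock: 53.92
eef_pos: [642.0, 19.8, 176.6]
tool_rot: [2.404, 1.57, -2.442]
force: [-0.2, -0.0, -4.9]
width: 20.5
```

```bash
python3 -c "
from plan import *
plan(642.3,19.3,176,82.4)
"
```

```text
t 53.92 pos [642.   19.8 176.6] x [-0.001 -0.    -1.   ] z [ 0.134  0.991 -0.001] F [-0.2 -0.  -4.9] T [ 0.05  0.03 -0.03] w 20.5 q [ 0.34  0.77 -0.73  1.58  0.58  1.01  0.87]
jaw yaw now 82.3 target 82.4
shift units (now-axes) [ 0.0008 -0.0005 -0.0005] rows>= 0.01
turn units [-0.017 -0.005 -0.005] | world d mm [ 0.3 -0.5 -0.6] after-turn axes units [ 0.0008 -0.0005 -0.0006]
```

Request:
servo_tool(rows=[{"dx": 0.005, "dy": 0, "dz": 0, "wx": 0, "wy": 0, "wz": 0, "fingers": 1}, {"dx": 0.005, "dy": 0, "dz": 0, "wx": 0, "wy": 0, "wz": 0, "fingers": 1}, {"dx": 0, "dy": 0, "dz": 0, "wx": 0, "wy": 0, "wz": 0, "fingers": 1}, {"dx": 0, "dy": 0, "dz": 0, "wx": 0, "wy": 0, "wz": 0, "fingers": 1}])

```text
clock: 54.42
eef_pos: [642.5, 19.9, 170.1]
tool_rot: [-1.806, 1.57, -0.37]
force: [-0.9, 0.2, 4.6]
width: 20.7
```

```bash
python3 -c "
from plan import *
plan(642.3,19.3,162,82.4)
"
```

```text
t 54.42 pos [642.5  19.9 170.1] x [ 0.001 -0.    -1.   ] z [ 0.134  0.991 -0.   ] F [-0.9  0.2  4.6] T [-0.08  0.28  0.03] w 20.7 q [ 0.33  0.78 -0.73  1.59  0.59  1.    0.86]
jaw yaw now 82.3 target 82.4
shift units (now-axes) [ 0.0108  0.0002 -0.0008] rows>= 0.13
turn units [-0.018 -0.003  0.011] | world d mm [-0.2 -0.6 -8.1] after-turn axes units [ 0.0108  0.0001 -0.0008]
```

Request:
servo_tool(rows=[{"dx": 0.006, "dy": 0, "dz": 0, "wx": 0, "wy": 0, "wz": 0, "fingers": 1}, {"dx": 0.006, "dy": 0, "dz": 0, "wx": 0, "wy": 0, "wz": 0, "fingers": 1}, {"dx": 0, "dy": 0, "dz": 0, "wx": 0, "wy": 0, "wz": 0, "fingers": 1}, {"dx": 0, "dy": 0, "dz": 0, "wx": 0, "wy": 0, "wz": 0, "fingers": 1}])

```text
clock: 54.92
eef_pos: [642.6, 19.9, 161.6]
tool_rot: [-1.816, 1.569, -0.38]
force: [-1.0, -1.2, 9.6]
width: 20.8
```

```bash
python3 -c "
from plan import *
plan(642.3,19.3,162,82.4)
"
```

```text
t 54.92 pos [642.6  19.9 161.6] x [ 0.001 -0.001 -1.   ] z [ 0.134  0.991 -0.   ] F [-1.  -1.2  9.6] T [-0.1   0.5  -0.01] w 20.8 q [ 0.33  0.79 -0.72  1.59  0.6   0.99  0.86]
jaw yaw now 82.3 target 82.4
shift units (now-axes) [-0.0006  0.0003 -0.0009] rows>= 0.01
turn units [-0.018 -0.003  0.014] | world d mm [-0.3 -0.6  0.4] after-turn axes units [-0.0006  0.0003 -0.0009]
```

Request:
servo_tool(rows=[{"dx": 0, "dy": 0, "dz": 0, "wx": 0.5, "wy": 0, "wz": 0, "fingers": 1}, {"dx": 0, "dy": 0, "dz": 0, "wx": 0.8, "wy": 0, "wz": 0, "fingers": 1}, {"dx": 0, "dy": 0, "dz": 0, "wx": 0.8, "wy": 0, "wz": 0, "fingers": 1}, {"dx": 0, "dy": 0, "dz": 0, "wx": 0.8, "wy": 0, "wz": 0, "fingers": 1}, {"dx": 0, "dy": 0, "dz": 0, "wx": 0.8, "wy": 0, "wz": 0, "fingers": 1}])

```text
clock: 55.55
eef_pos: [643.5, 20.3, 161.9]
tool_rot: [-1.096, 1.567, -0.049]
force: [-0.0, 0.1, 9.0]
width: 20.6
```

```bash
python3 -c "
from plan import *
plan(642.3,19.3,162,42)
"
```

```text
t 55.55 pos [643.5  20.3 161.9] x [ 0.004 -0.    -1.   ] z [0.5   0.866 0.002] F [-0.   0.1  9. ] T [-0.1   0.25  0.35] w 20.6 q [ 0.28  0.76 -0.62  1.6   0.52  0.95  0.53]
jaw yaw now 60.0 target 42
shift units (now-axes) [-0.0001  0.0007 -0.0019] rows>= 0.03
turn units [3.002 0.02  0.027] | world d mm [-1.2 -1.   0.1] after-turn axes units [-0.0001  0.0001 -0.002 ]
```

Request:
servo_tool(rows=[{"dx": 0, "dy": 0, "dz": -0.001, "wx": 0.8, "wy": 0, "wz": 0, "fingers": 1}, {"dx": 0, "dy": 0, "dz": 0, "wx": 0.8, "wy": 0, "wz": 0, "fingers": 1}, {"dx": 0, "dy": 0, "dz": 0, "wx": 0.8, "wy": 0, "wz": 0, "fingers": 1}, {"dx": 0, "dy": 0, "dz": 0, "wx": 0.8, "wy": 0, "wz": 0, "fingers": 1}, {"dx": 0, "dy": 0, "dz": 0, "wx": 0, "wy": 0, "wz": 0, "fingers": 1}])

```text
clock: 56.18
eef_pos: [643.1, 19.5, 162.0]
tool_rot: [-0.822, 1.567, -0.109]
force: [0.1, 0.7, 8.6]
width: 20.9
```

```bash
python3 -c "
from plan import *
plan(642.3,19.3,169.5,4)
"
```

```text
t 56.17 pos [643.1  19.5 162. ] x [ 0.003 -0.    -1.   ] z [0.756 0.654 0.002] F [0.1 0.7 8.6] T [-0.03  0.29 -0.24] w 20.9 q [ 0.23  0.74 -0.53  1.6   0.45  0.92  0.26]
jaw yaw now 40.9 target 4
shift units (now-axes) [-0.01    0.0004 -0.001 ] rows>= 0.13
turn units [6.144 0.029 0.016] | world d mm [-0.8 -0.2  7.5] after-turn axes units [-0.01   -0.0002 -0.0011]
```

Request:
servo_tool(rows=[{"dx": -0.003, "dy": 0, "dz": 0, "wx": 0.6, "wy": 0, "wz": 0, "fingers": 1}, {"dx": -0.003, "dy": 0, "dz": 0, "wx": 0.8, "wy": 0, "wz": 0, "fingers": 1}, {"dx": -0.003, "dy": 0, "dz": 0, "wx": 0.8, "wy": 0, "wz": 0, "fingers": 1}, {"dx": 0, "dy": 0, "dz": 0, "wx": 0.8, "wy": 0, "wz": 0, "fingers": 1}, {"dx": 0, "dy": 0, "dz": 0, "wx": 0.8, "wy": 0, "wz": 0, "fingers": 1}])

```text
clock: 56.8
eef_pos: [642.6, 19.3, 168.0]
tool_rot: [-0.528, 1.569, -0.213]
force: [0.8, -0.1, 6.3]
width: 20.8
```

```bash
python3 -c "
from plan import *
plan(642.3,19.3,169.5,4)
"
```

```text
t 56.8 pos [642.6  19.3 168. ] x [ 0.002 -0.    -1.   ] z [0.951 0.309 0.002] F [ 0.8 -0.1  6.3] T [-0.05  0.2   0.16] w 20.8 q [ 0.18  0.72 -0.43  1.6   0.36  0.91 -0.07]
jaw yaw now 18.0 target 4
shift units (now-axes) [-0.002   0.0001 -0.0004] rows>= 0.03
turn units [2.333 0.02  0.008] | world d mm [-0.3 -0.   1.5] after-turn axes units [-0.002   0.     -0.0004]
```

Request:
servo_tool(rows=[{"dx": 0, "dy": 0, "dz": 0, "wx": 0.7, "wy": 0, "wz": 0, "fingers": 1}, {"dx": 0, "dy": 0, "dz": 0, "wx": 0.7, "wy": 0, "wz": 0, "fingers": 1}, {"dx": 0, "dy": 0, "dz": 0, "wx": 0.5, "wy": 0, "wz": 0, "fingers": 1}, {"dx": 0, "dy": 0, "dz": 0, "wx": 0.4, "wy": 0, "wz": 0, "fingers": 1}, {"dx": 0, "dy": 0, "dz": 0, "wx": 0, "wy": 0, "wz": 0, "fingers": 1}])

```text
clock: 57.42
eef_pos: [642.4, 19.3, 168.0]
tool_rot: [-0.415, 1.569, -0.34]
force: [-1.0, -1.2, 6.1]
width: 21.1
```

```bash
python3 -c "
from plan import *
plan(642.3,19.3,169.5,4)
"
```

```text
t 57.42 pos [642.4  19.3 168. ] x [ 0.002 -0.001 -1.   ] z [0.997 0.076 0.002] F [-1.  -1.2  6.1] T [-0.01  0.29  0.12] w 21.1 q [ 0.14  0.71 -0.36  1.6   0.3   0.89 -0.26]
jaw yaw now 4.3 target 4
shift units (now-axes) [-0.0021 -0.0001 -0.0002] rows>= 0.03
turn units [0.056 0.016 0.007] | world d mm [-0.1 -0.   1.5] after-turn axes units [-0.0021 -0.0001 -0.0002]
```

Request:
servo_tool(rows=[{"dx": -0.001, "dy": 0, "dz": 0, "wx": 0.25, "wy": 0, "wz": 0, "fingers": 1}, {"dx": -0.001, "dy": 0, "dz": 0, "wx": 0.1, "wy": 0, "wz": 0, "fingers": 1}, {"dx": 0, "dy": 0, "dz": 0, "wx": 0, "wy": 0, "wz": 0, "fingers": 1}, {"dx": 0, "dy": 0, "dz": 0, "wx": 0, "wy": 0, "wz": 0, "fingers": 1}])

```text
clock: 57.92
eef_pos: [641.7, 19.3, 168.4]
tool_rot: [-1.661, 1.57, -1.621]
force: [-0.2, 0.1, 1.4]
width: 20.6
```

```bash
python3 -c "
from plan import *
plan(642.3,19.3,169.5,4)
"
```

```text
t 57.92 pos [641.7  19.3 168.4] x [-0.    -0.001 -1.   ] z [ 0.999  0.04  -0.   ] F [-0.2  0.1  1.4] T [0.15 0.01 1.72] w 20.6 q [ 0.14  0.71 -0.35  1.6   0.29  0.89 -0.29]
jaw yaw now 2.3 target 4
shift units (now-axes) [-0.0014 -0.0001  0.0007] rows>= 0.02
turn units [-0.282 -0.001  0.006] | world d mm [ 0.6 -0.   1.1] after-turn axes units [-0.0014 -0.0001  0.0007]
```

Request:
servo_tool(rows=[{"dx": 0, "dy": 0, "dz": 0, "wx": -0.25, "wy": 0, "wz": 0, "fingers": 1}, {"dx": 0, "dy": 0, "dz": 0, "wx": 0, "wy": 0, "wz": 0, "fingers": 0.62}, {"dx": 0, "dy": 0, "dz": 0, "wx": 0, "wy": 0, "wz": 0, "fingers": 0.62}, {"dx": 0, "dy": 0, "dz": 0, "wx": 0, "wy": 0, "wz": 0, "fingers": 0.62}, {"dx": -0.02, "dy": 0, "dz": 0, "wx": 0, "wy": 0, "wz": 0, "fingers": 0.62}])

```text
clock: 58.55
eef_pos: [640.6, 18.6, 182.9]
tool_rot: [-2.945, 1.567, -2.881]
force: [0.7, 0.1, -0.2]
width: 32.7
```

Request:
servo_tool(rows=[{"dx": -0.05, "dy": 0, "dz": 0, "wx": 0, "wy": 0, "wz": 0, "fingers": 0.62}, {"dx": -0.05, "dy": 0, "dz": 0, "wx": 0, "wy": 0, "wz": 0, "fingers": 0.62}, {"dx": 0, "dy": 0, "dz": 0, "wx": 0, "wy": 0, "wz": 0, "fingers": 0.62}])

```text
clock: 58.92
eef_pos: [644.0, 19.7, 263.2]
tool_rot: [-0.043, 1.563, 0.021]
force: [-0.5, 0.1, -0.9]
width: 32.4
```

```bash
python3 -c "
from plan import *
plan(472.9,41,230,82.6)
save('side','s20',(240,80,400,230),5)
im=save('top','t20',(270,90,410,250),4)
"
```

```text
t 58.92 pos [644.   19.7 263.2] x [ 0.008  0.    -1.   ] z [0.998 0.064 0.008] F [-0.5  0.1 -0.9] T [-0.04  0.02  0.03] w 32.4 q [ 0.16  0.61 -0.39  1.5   0.25  1.08 -0.23]
jaw yaw now 3.7 target 82.6
shift units (now-axes) [ 0.0425  0.043  -0.2261] rows>= 2.93
turn units [-13.155   0.059   0.053] | world d mm [-171.1   21.3  -33.2] after-turn axes units [ 0.0443  0.2298 -0.0012]
```

View pics/s20.png

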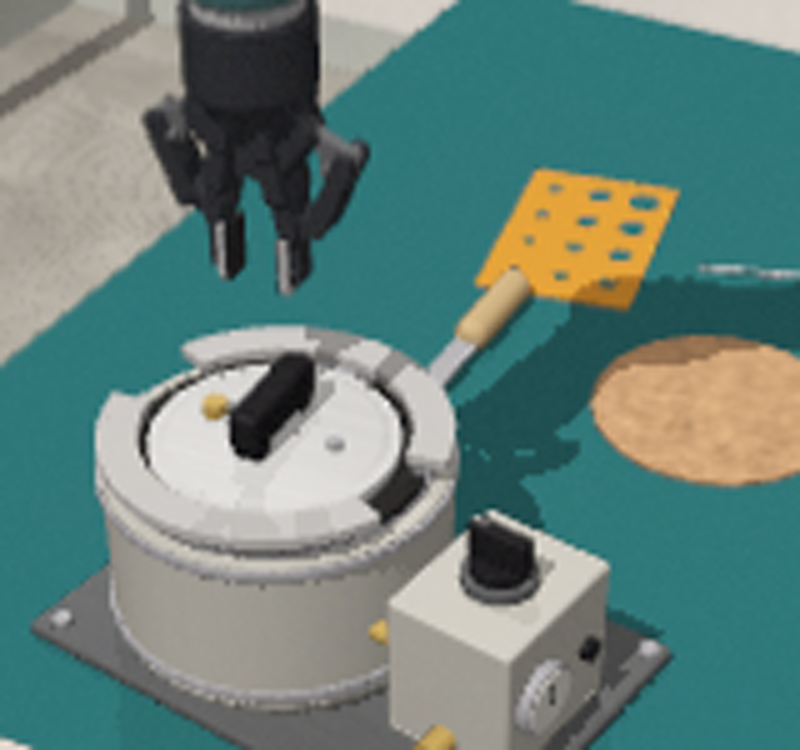

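View pics/t20.png

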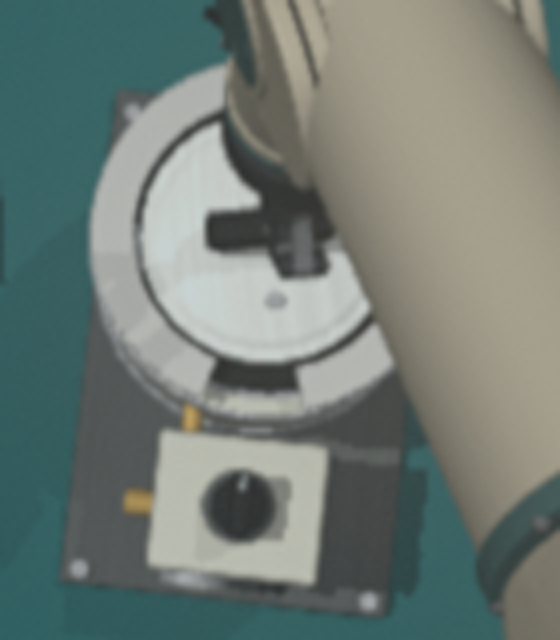

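```bash
python3 -c "
from capfit import *
im=ctrl.get_image('top')[:,:,::-1].copy(); cv2.imwrite('pics/t21f.png',im)
g=cv2.cvtColor(im,cv2.COLOR_BGR2GRAY)
m=np.zeros_like(g); m[200:232,312:348]=g[200:232,312:348]<62
nl,l,s,c=cv2.connectedComponentsWithStats(m); k=1+s[1:,4].argmax(); print(s[k],c[k])
print('pred top px',proj('top',[472.9,41,157]),proj('top',[472.9,41,134]))
print('unproj@134',unproj('top',c[k],134),unproj('top',c[k],150))
print('pred side',proj('side',[472.9,41,157]),proj('side',[472.9,41,134]))
for cam in('top','side'): print([(np.round(d['point'],1),round(d['conf'],2)) for d in ctrl.mark_of('valve_grip',cam)[:2]])
print(proj('top',[472.9,41,145]),proj('side',[472.9,41,145]))
s_=save('side','s21',(310,170,370,230),10); save('top','t21',(305,190,355,245),10)
"
```

```text
[323 209  14  15 150] [329.58       216.66666667]
pred top px [[329.54470101 215.77180967]] [[329.14398711 216.19195327]]
unproj@134 [[471.68538591  39.92171206 134.        ]] [[470.99341693  40.63974215 150.        ]]
pred side [[339.53329376 185.5329516 ]] [[339.33177988 191.58402994]]
[(array([328.8, 218.3]), 0.45)]
[(array([338.7, 190.4]), 0.68), (array([334.1, 150.4]), 0.31)]
[[329.33338727 215.99337014]] [[339.42756995 188.70932881]]
```

View pics/t21.png

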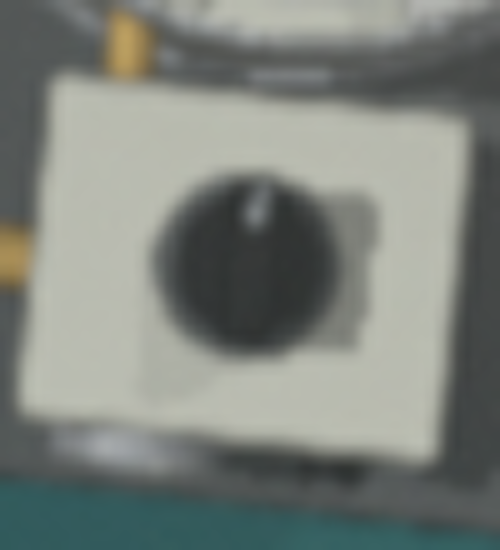

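View pics/s21.png

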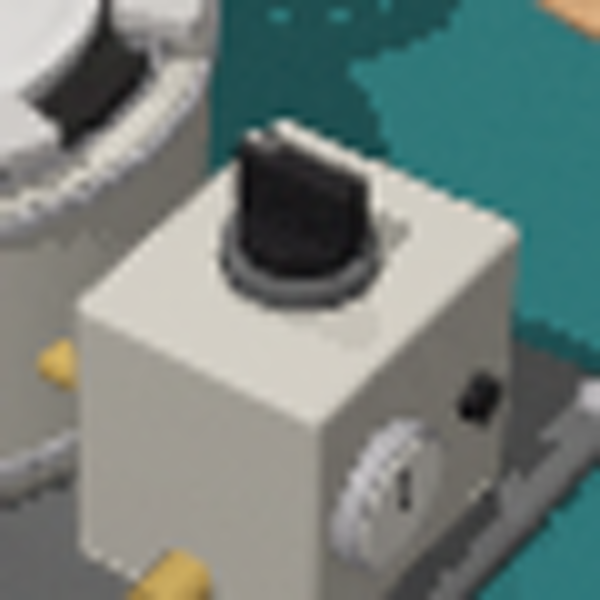

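Request:
servo_tool(rows=[{"dx": 0, "dy": 0, "dz": 0, "wx": -1, "wy": 0, "wz": 0, "fingers": 0.62}, {"dx": 0, "dy": 0, "dz": 0, "wx": -1, "wy": 0, "wz": 0, "fingers": 0.62}, {"dx": 0, "dy": 0, "dz": 0, "wx": -1, "wy": 0, "wz": 0, "fingers": 0.62}, {"dx": 0, "dy": 0, "dz": 0, "wx": -1, "wy": 0, "wz": 0, "fingers": 0.62}, {"dx": 0, "dy": 0, "dz": 0, "wx": -1, "wy": 0, "wz": 0, "fingers": 0.62}])

```text
clock: 59.9
eef_pos: [641.3, 18.9, 257.8]
tool_rot: [2.921, 1.569, -2.771]
force: [-0.1, 0.5, -0.1]
width: 32.7
```

Request:
servo_tool(rows=[{"dx": 0, "dy": 0, "dz": 0, "wx": -1, "wy": 0, "wz": 0, "fingers": 0.62}, {"dx": 0, "dy": 0, "dz": 0, "wx": -1, "wy": 0, "wz": 0, "fingers": 0.62}, {"dx": 0, "dy": 0, "dz": 0, "wx": -1, "wy": 0, "wz": 0, "fingers": 0.62}, {"dx": 0, "dy": 0, "dz": 0, "wx": -1, "wy": 0, "wz": 0, "fingers": 0.62}, {"dx": 0, "dy": 0, "dz": 0, "wx": -1, "wy": 0, "wz": 0, "fingers": 0.62}])

```text
clock: 60.52
eef_pos: [641.3, 18.9, 257.8]
tool_rot: [2.387, 1.569, -2.781]
force: [-0.6, -0.2, -0.2]
width: 32.7
```

Request:
servo_tool(rows=[{"dx": 0, "dy": 0, "dz": 0, "wx": -1, "wy": 0, "wz": 0, "fingers": 0.62}, {"dx": 0, "dy": 0, "dz": 0, "wx": -1, "wy": 0, "wz": 0, "fingers": 0.62}, {"dx": 0, "dy": 0, "dz": 0, "wx": -1, "wy": 0, "wz": 0, "fingers": 0.62}, {"dx": 0, "dy": 0, "dz": 0, "wx": -0.15, "wy": 0, "wz": 0, "fingers": 0.62}, {"dx": 0, "dy": 0, "dz": 0, "wx": 0, "wy": 0, "wz": 0, "fingers": 0.62}])

```text
clock: 61.15
eef_pos: [641.5, 19.0, 258.2]
tool_rot: [2.186, 1.57, -2.657]
force: [0.5, -0.1, -0.4]
width: 32.8
```

```bash
python3 -c "
from plan import *
plan(472.5,41,200,82.6)
"
```

```text
t 61.15 pos [641.5  19.  258.2] x [-0.001 -0.001 -1.   ] z [ 0.13   0.991 -0.001] F [ 0.5 -0.1 -0.4] T [-0.    0.03 -0.02] w 32.8 q [ 0.35  0.69 -0.75  1.49  0.49  1.16  0.95]
jaw yaw now 82.5 target 82.6
shift units (now-axes) [ 7.780e-02  2.271e-01 -2.000e-04] rows>= 3.0
turn units [-0.016 -0.007 -0.01 ] | world d mm [-169.    22.   -58.2] after-turn axes units [7.750e-02 2.272e-01 1.000e-04]
```

Request:
servo_tool(rows=[{"dx": 0, "dy": 0.075, "dz": 0, "wx": 0, "wy": 0, "wz": 0, "fingers": 0.62}, {"dx": 0, "dy": 0.076, "dz": 0, "wx": 0, "wy": 0, "wz": 0, "fingers": 0.62}, {"dx": 0, "dy": 0.076, "dz": 0, "wx": 0, "wy": 0, "wz": 0, "fingers": 0.62}, {"dx": 0.06, "dy": 0, "dz": 0, "wx": 0, "wy": 0, "wz": 0, "fingers": 0.62}, {"dx": 0.017, "dy": 0, "dz": 0, "wx": 0, "wy": 0, "wz": 0, "fingers": 0.62}])

```text
clock: 61.78
eef_pos: [471.5, 40.2, 199.7]
tool_rot: [2.302, 1.567, -2.54]
force: [1.2, 0.1, 1.4]
width: 32.7
```

Request:
servo_tool(rows=[{"dx": 0, "dy": 0, "dz": 0, "wx": 0, "wy": 0, "wz": 0, "fingers": 0.62}, {"dx": 0, "dy": 0, "dz": 0, "wx": 0, "wy": 0, "wz": 0, "fingers": 0.62}, {"dx": 0, "dy": 0, "dz": 0, "wx": 0, "wy": 0, "wz": 0, "fingers": 0.62}, {"dx": 0, "dy": 0, "dz": 0, "wx": 0, "wy": 0, "wz": 0, "fingers": 0.62}])

```text
clock: 62.28
eef_pos: [473.2, 41.0, 201.3]
tool_rot: [-2.301, 1.57, -0.859]
force: [-0.3, 0.2, -0.2]
width: 32.4
```

```bash
python3 -c "
from plan import *
plan(472.5,41,137,82.6)
save('side','s22',(270,110,410,240),5)
"
```

```text
t 62.27 pos [473.2  41.  201.3] x [ 0.    -0.001 -1.   ] z [ 0.129  0.992 -0.   ] F [-0.3  0.2 -0.2] T [-0.01 -0.07  0.06] w 32.4 q [ 0.39  0.52 -0.77  2.01  0.5   0.81  0.77]
jaw yaw now 82.6 target 82.6
shift units (now-axes) [ 0.0857  0.001  -0.0001] rows>= 1.07
turn units [-0.004 -0.005  0.005] | world d mm [ -0.7   0.  -64.3] after-turn axes units [ 0.0857  0.0009 -0.0001]
```

View pics/s22.png

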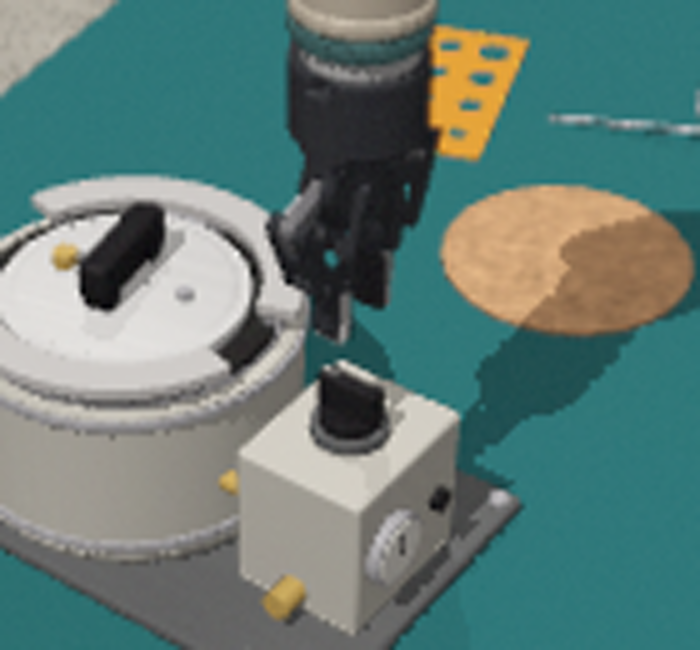

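Request:
servo_tool(rows=[{"dx": 0.03, "dy": 0.001, "dz": 0, "wx": 0, "wy": 0, "wz": 0, "fingers": 0.62}, {"dx": 0.03, "dy": 0, "dz": 0, "wx": 0, "wy": 0, "wz": 0, "fingers": 0.62}, {"dx": 0.018, "dy": 0, "dz": 0, "wx": 0, "wy": 0, "wz": 0, "fingers": 0.62}, {"dx": 0.005, "dy": 0, "dz": 0, "wx": 0, "wy": 0, "wz": 0, "fingers": 0.62}, {"dx": 0, "dy": 0, "dz": 0, "wx": 0, "wy": 0, "wz": 0, "fingers": 0.62}])

```text
clock: 62.95
eef_pos: [472.2, 41.2, 138.8]
tool_rot: [-3.089, 1.57, -1.647]
force: [0.0, -0.4, 0.5]
width: 32.5
```

```bash
python3 -c "
from plan import *
plan(472.5,41,137,82.6)
"
```

```text
t 62.95 pos [472.2  41.2 138.8] x [-0.    -0.001 -1.   ] z [ 0.129  0.992 -0.001] F [ 0.  -0.4  0.5] T [ 0.05 -0.02 -0.06] w 32.5 q [ 0.32  0.61 -0.68  2.08  0.62  0.67  0.66]
jaw yaw now 82.6 target 82.6
shift units (now-axes) [ 0.0024 -0.0004 -0.0002] rows>= 0.03
turn units [ 0.001 -0.005  0.   ] | world d mm [ 0.3 -0.2 -1.8] after-turn axes units [ 0.0024 -0.0004 -0.0002]
```

Close on the bar.

Request:
servo_tool(rows=[{"dx": 0, "dy": 0, "dz": 0, "wx": 0, "wy": 0, "wz": 0, "fingers": 1}, {"dx": 0, "dy": 0, "dz": 0, "wx": 0, "wy": 0, "wz": 0, "fingers": 1}, {"dx": 0, "dy": 0, "dz": 0, "wx": 0, "wy": 0, "wz": 0, "fingers": 1}, {"dx": 0, "dy": 0, "dz": 0, "wx": 0, "wy": 0, "wz": 0, "fingers": 1}])

```text
clock: 63.45
eef_pos: [472.3, 39.6, 139.4]
tool_rot: [-2.889, 1.568, -1.449]
force: [-0.7, -3.6, 5.6]
width: 10.8
```

```bash
python3 -c "
from plan import *
plan(472.5,41,139,25.3)
"
```

```text
t 63.45 pos [472.3  39.6 139.4] x [ 0.    -0.003 -1.   ] z [ 0.13   0.992 -0.003] F [-0.7 -3.6  5.6] T [-0.59  0.14  0.04] w 10.8 q [ 0.32  0.61 -0.68  2.08  0.62  0.67  0.66]
jaw yaw now 82.5 target 25.3
shift units (now-axes) [ 0.0006 -0.0001  0.0018] rows>= 0.02
turn units [ 9.541 -0.023  0.021] | world d mm [ 0.2  1.4 -0.4] after-turn axes units [0.0006 0.0015 0.0011]
```

Request:
servo_tool(rows=[{"dx": 0, "dy": 0, "dz": -0.002, "wx": 0.6, "wy": 0, "wz": 0, "fingers": 1}, {"dx": 0, "dy": 0, "dz": 0, "wx": 0.8, "wy": 0, "wz": 0, "fingers": 1}, {"dx": 0, "dy": 0, "dz": 0, "wx": 0.8, "wy": 0, "wz": 0, "fingers": 1}, {"dx": 0, "dy": 0, "dz": 0, "wx": 0.8, "wy": 0, "wz": 0, "fingers": 1}, {"dx": 0, "dy": 0, "dz": 0, "wx": 0.8, "wy": 0, "wz": 0, "fingers": 1}])

```text
clock: 64.08
eef_pos: [472.4, 39.9, 139.5]
tool_rot: [-1.246, 1.569, -0.205]
force: [-0.9, -0.5, 2.3]
width: 11.8
```

Request:
servo_tool(rows=[{"dx": 0, "dy": 0, "dz": 0, "wx": 0.8, "wy": 0, "wz": 0, "fingers": 1}, {"dx": 0, "dy": 0, "dz": 0, "wx": 0.8, "wy": 0, "wz": 0, "fingers": 1}, {"dx": 0, "dy": 0, "dz": 0, "wx": 0.8, "wy": 0, "wz": 0, "fingers": 1}, {"dx": 0, "dy": 0, "dz": 0, "wx": 0.8, "wy": 0, "wz": 0, "fingers": 1}, {"dx": 0, "dy": 0, "dz": 0, "wx": 0.8, "wy": 0, "wz": 0, "fingers": 1}])

```text
clock: 64.7
eef_pos: [472.7, 40.2, 139.5]
tool_rot: [-0.522, 1.569, 0.101]
force: [0.7, 1.3, 0.2]
width: 11.4
```

```bash
python3 -c "
from plan import *
plan(472.4,39.6,139,25.3)
"
```

```text
t 64.7 pos [472.7  40.2 139.5] x [ 0.002  0.    -1.   ] z [0.812 0.583 0.002] F [0.7 1.3 0.2] T [ 0.21 -0.    0.15] w 11.4 q [ 0.17  0.56 -0.45  2.08  0.43  0.59  0.04]
jaw yaw now 35.7 target 25.3
shift units (now-axes) [ 0.0006 -0.0004 -0.0008] rows>= 0.01
turn units [1.731 0.017 0.008] | world d mm [-0.3 -0.6 -0.5] after-turn axes units [ 0.0006 -0.0005 -0.0007]
```

Request:
servo_tool(rows=[{"dx": 0, "dy": 0, "dz": 0, "wx": 0.7, "wy": 0, "wz": 0, "fingers": 1}, {"dx": 0, "dy": 0, "dz": 0, "wx": 0.6, "wy": 0, "wz": 0, "fingers": 1}, {"dx": 0, "dy": 0, "dz": 0, "wx": 0.4, "wy": 0, "wz": 0, "fingers": 1}, {"dx": 0, "dy": 0, "dz": 0, "wx": 0.3, "wy": 0, "wz": 0, "fingers": 1}, {"dx": 0, "dy": 0, "dz": 0, "wx": 0, "wy": 0, "wz": 0, "fingers": 1}])

```text
clock: 65.32
eef_pos: [472.8, 40.2, 139.4]
tool_rot: [-0.589, 1.568, -0.17]
force: [0.9, 0.8, 6.1]
width: 11.8
```

```bash
python3 -c "
from plan import *
plan(472.4,39.6,139,25.3)
"
```

```text
t 65.33 pos [472.8  40.2 139.4] x [ 0.002 -0.    -1.   ] z [0.914 0.407 0.002] F [0.9 0.8 6.1] T [ 0.21 -0.12  0.87] w 11.8 q [ 0.13  0.55 -0.39  2.08  0.37  0.57 -0.11]
jaw yaw now 24.0 target 25.3
shift units (now-axes) [ 0.0006 -0.0005 -0.0009] rows>= 0.01
turn units [-0.218  0.019  0.013] | world d mm [-0.4 -0.6 -0.4] after-turn axes units [ 0.0006 -0.0005 -0.0009]
```

Request:
servo_tool(rows=[{"dx": 0, "dy": 0, "dz": 0, "wx": 0, "wy": 0, "wz": 0, "fingers": 1}, {"dx": 0, "dy": 0, "dz": 0, "wx": 0, "wy": 0, "wz": 0, "fingers": 1}, {"dx": 0, "dy": 0, "dz": 0, "wx": 0, "wy": 0, "wz": 0, "fingers": 1}, {"dx": 0, "dy": 0, "dz": 0, "wx": 0, "wy": 0, "wz": 0, "fingers": 1}, {"dx": 0, "dy": 0, "dz": 0, "wx": 0, "wy": 0, "wz": 0, "fingers": 1}])

```text
clock: 65.95
eef_pos: [472.8, 40.2, 139.4]
tool_rot: [-0.565, 1.569, -0.146]
force: [0.1, 0.9, 6.0]
width: 11.5
```

Request:
servo_tool(rows=[{"dx": 0, "dy": 0, "dz": 0, "wx": 0, "wy": 0, "wz": 0, "fingers": 1}, {"dx": 0, "dy": 0, "dz": 0, "wx": 0, "wy": 0, "wz": 0, "fingers": 1}, {"dx": 0, "dy": 0, "dz": 0, "wx": 0, "wy": 0, "wz": 0, "fingers": 1}, {"dx": 0, "dy": 0, "dz": 0, "wx": 0, "wy": 0, "wz": 0, "fingers": 1}, {"dx": 0, "dy": 0, "dz": 0, "wx": 0, "wy": 0, "wz": 0, "fingers": 1}])

```text
clock: 66.58
eef_pos: [472.8, 40.2, 139.4]
tool_rot: [-0.558, 1.569, -0.14]
force: [0.5, 0.9, 6.6]
width: 11.5
```

```bash
python3 -c "
from plan import *
plan(472.4,39.6,139,25.3)
save('side','s23',(270,110,410,240),5)
"
```

```text
t 66.58 pos [472.8  40.2 139.4] x [ 0.002 -0.    -1.   ] z [0.914 0.407 0.002] F [0.5 0.9 6.6] T [ 0.25 -0.06  0.87] w 11.5 q [ 0.13  0.55 -0.39  2.08  0.37  0.57 -0.11]
jaw yaw now 24.0 target 25.3
shift units (now-axes) [ 0.0006 -0.0006 -0.0009] rows>= 0.01
turn units [-0.216  0.018  0.012] | world d mm [-0.4 -0.6 -0.4] after-turn axes units [ 0.0006 -0.0005 -0.0009]
```

View pics/s23.png

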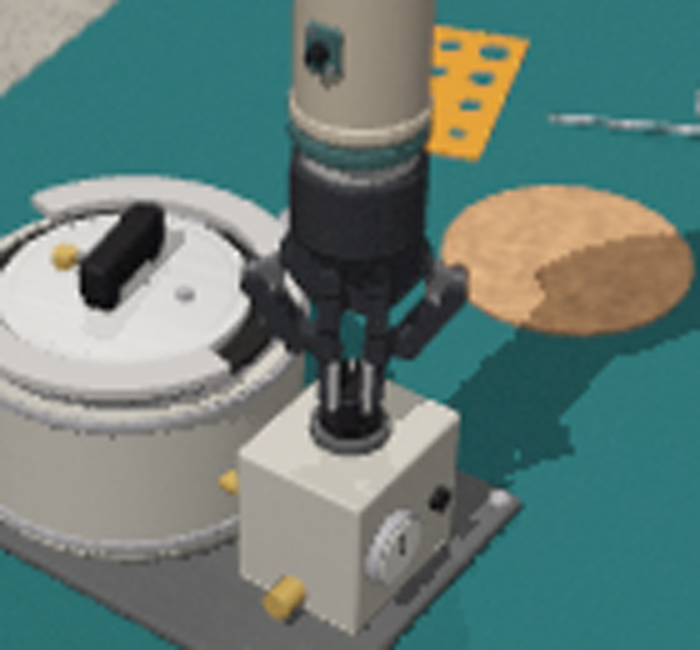

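Request:
servo_tool(rows=[{"dx": 0, "dy": 0, "dz": 0, "wx": 0, "wy": 0, "wz": 0, "fingers": 0.35}, {"dx": 0, "dy": 0, "dz": 0, "wx": 0, "wy": 0, "wz": 0, "fingers": 0.35}, {"dx": 0, "dy": 0, "dz": 0, "wx": 0, "wy": 0, "wz": 0, "fingers": 0.35}, {"dx": -0.05, "dy": 0, "dz": 0, "wx": 0, "wy": 0, "wz": 0, "fingers": 0.35}, {"dx": -0.07, "dy": 0, "dz": 0, "wx": 0, "wy": 0, "wz": 0, "fingers": 0.35}])

```text
clock: 67.25
eef_pos: [470.6, 38.9, 228.5]
tool_rot: [2.957, 1.566, -2.911]
force: [0.9, -0.1, -0.1]
width: 55.6
```

Request:
servo_tool(rows=[{"dx": 0, "dy": 0, "dz": -0.07, "wx": 0, "wy": 0, "wz": 0, "fingers": 0.35}, {"dx": 0, "dy": -0.07, "dz": 0, "wx": 0, "wy": 0, "wz": 0, "fingers": 0.35}, {"dx": 0, "dy": -0.07, "dz": 0, "wx": 0, "wy": 0, "wz": 0, "fingers": 0.35}, {"dx": 0, "dy": 0, "dz": 0, "wx": 0, "wy": 0, "wz": 0, "fingers": 0.35}])

```text
clock: 67.75
eef_pos: [466.8, -82.4, 228.3]
tool_rot: [-2.138, 1.568, -1.731]
force: [-0.8, 0.8, 0.0]
width: 55.5
```

```bash
python3 -c "
from plan import *
st()
save('side','s24')
save('top','t24',(250,90,410,250),4)
"
```

```text
t 67.75 pos [466.8 -82.4 228.3] x [-0.    -0.002 -1.   ] z [ 0.918  0.396 -0.001] F [-0.8  0.8  0. ] T [-0.02  0.04 -0.02] w 55.5 q [ 0.45  0.41 -0.46  1.99  0.26  0.8   0.25]
```

View pics/s24.png

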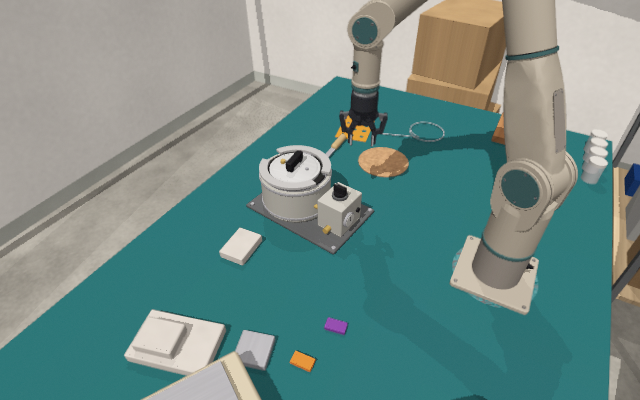

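View pics/t24.png

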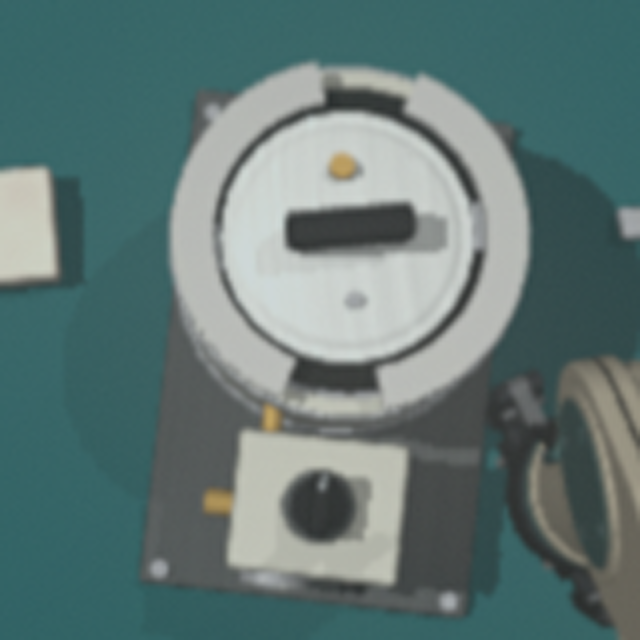

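```bash
python3 -c "
from capfit import *
im=ctrl.get_image('top')[:,:,::-1].copy(); cv2.imwrite('pics/t25f.png',im)
print('cap150',circ(im,'top',150,80,(642,19),-1,5)); print('claw',circ(im,'top',158,86,(642,19),+1,5))
handle('pics/t25f.png',192,(641,19)); handle('pics/top0.png',192,(641,19))
st()
"
```

```text
cap150 (array([642.61605199,  20.10136783]), np.float64(79.5251576285553), 120, np.float64(0.5791981559882828))
claw (array([641.71647   ,  19.61983269]), np.float64(85.97806064266072), 98, np.float64(0.5358800358254616))
handle 255 ((638.442138671875, 21.318859100341797), (20.548795700073242, 73.86566925048828), 3.6774063110351562) [638.42957   21.182215] yaw 94.14538
handle 254 ((638.8912353515625, 18.96648406982422), (20.244930267333984, 75.95280456542969), 12.774796485900879) [638.7498    19.309538] yaw -76.80926
t 67.9 pos [465.5 -77.  228.4] x [-0.002 -0.    -1.   ] z [ 0.915  0.404 -0.002] F [-0.3 -0.1 -0.2] T [0.02 0.03 0.01] w 55.3 q [ 0.44  0.41 -0.47  1.99  0.25  0.8   0.25]
```

```bash
python3 -c "
from cell import ctrl
print(ctrl.finish_job()); print(ctrl.read_state()['clock'])
"
```

```text
the job is handed in; nothing more can be done
None
the job is handed in; nothing more can be done
```

The whole sequence is done and handed in at about 68 s; no verdict was reported.

- **Cap off:** I turned the cap anticlockwise to the first stop and held it there over a second. I then pressed it down, turned it free and laid it handle up on the mat.
- **Moulds:** mould_b, mould_c and mould_d were on the bench; mould_a was absent. I stacked them b, c, d on the rack. After letting go of each one I pressed it with the shut fingertips at about 11 N. The tops were at 92.1, 104.1 and 116.1 mm, which is right for flat 12 mm moulds.
- **Cap on and valve:** I put the cap back, pressed it, turned it clockwise to the end stop and let go. I then held the valve at its stop for over 1.2 s and let it spring back.

**Last checks:**
- The top camera puts the cap at about 78.5° and about 1 mm off the pot's axis.
- The valve bar is back at rest.
- The force reading is zero and the gripper is clear of everything.
- The brick, the file and the look-alikes were not touched.

**One disagreement:** the moulds never showed in the camera pictures once inside the pot. The visible disc there looked about 130 mm up instead of 80, so their positions rest on touch and the arm's own position readings, not on sight.

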